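# Load the lens barrels and reference standards into the optics station

### The job

Slide the optics station's clear cover fully open, then lay every lens barrel lying on the bench in a V-groove of its own, nose first, and push it home so that it rests on both flanks and touches the back stop; also set every reference standard upright in the nest-plate pocket of its own shape. When all of them are in and let go, slide the cover fully shut and, only then, press the start button right down and let it go. Leave everything seated, and leave the vials, washer and vial cap on the bench where they stand.

Things in the scene. Friction and masses are not known exactly. Their poses are not given: they have to be found in the camera images.
- barrel1_head (a point): centre of the square head of a lens barrel: grip here. One rigid piece 75 mm long, 120 g, balancing 27 mm nose-ward of this point: dark square head 24 x 24 mm, 20 mm long (10 mm either side of this point), then a round barrel 24 mm in diameter, 55 mm long, to the glass nose, 65 mm from this point along +x (head to nose). Starts lying on the bench, this point 12 mm up; may lie on any of the four flats. May be absent.
- barrel2_head (a point): centre of the square head of a lens barrel: grip here. One rigid piece 75 mm long, 120 g, balancing 27 mm nose-ward of this point: dark square head 24 x 24 mm, 20 mm long (10 mm either side of this point), then a round barrel 24 mm in diameter, 55 mm long, to the glass nose, 65 mm from this point along +x (head to nose). Starts lying on the bench, this point 12 mm up; may lie on any of the four flats. May be absent.
- barrel3_head (a point): centre of the square head of a lens barrel: grip here. One rigid piece 75 mm long, 120 g, balancing 27 mm nose-ward of this point: dark square head 24 x 24 mm, 20 mm long (10 mm either side of this point), then a round barrel 24 mm in diameter, 55 mm long, to the glass nose, 65 mm from this point along +x (head to nose). Starts lying on the bench, this point 12 mm up; may lie on any of the four flats. May be absent.
- round_std_mid (a point): centre (half-way up, 13 mm above its underside) of the round reference standard, an upright cylinder 40 mm in diameter and 26 mm high; plain aluminium, flat top and bottom, z up, about 110 g. Starts upright on the bench. Absent in some runs.
- square_std_mid (a point): centre (half-way up, 13 mm above its underside) of the square reference standard, a block 36 x 36 mm and 26 mm high, sides along its x and y; plain aluminium, flat top and bottom, z up, about 110 g. Starts upright on the bench. Absent in some runs.
- slim_std_mid (a point): centre (half-way up, 13 mm above its underside) of the slim reference standard, a block 30 mm along its x, 58 mm along its y and 26 mm high; plain aluminium, flat top and bottom, z up, about 110 g. Starts upright on the bench. Absent in some runs.
- nest_round (a point): centre of the floor of the round pocket in the grey nest plate (64 mm along x, 200 mm along y, 12 mm high; pockets in a row along y, 7 mm deep, floor 5 mm above the bench; 2 mm to spare on each side of its part). Axes as the nest plate, z up
- nest_square (a point): centre of the floor of the square pocket, sides along x and y, in the grey nest plate (64 mm along x, 200 mm along y, 12 mm high; pockets in a row along y, 7 mm deep, floor 5 mm above the bench; 2 mm to spare on each side of its part). Axes as the nest plate, z up
- nest_slim (a point): centre of the floor of the slim oblong pocket (short side along x, long side along y) in the grey nest plate (64 mm along x, 200 mm along y, 12 mm high; pockets in a row along y, 7 mm deep, floor 5 mm above the bench; 2 mm to spare on each side of its part). Axes as the nest plate, z up
- station: optics station, fixed: aluminium base plate 180 x 230 x 10 mm with a steel V-block (three open grooves along x, 45 degree flanks, ground smooth and slippery). Origin on the bench; x along the grooves towards the back stop, y across, z up. Grooves at y = -60, 0, +60 mm, any barrel in any. They run from x = -19 mm to the stop's flat face at x = +30 mm. Side rails at y = +-105 mm stand 50 mm high
- groove1 (a point): where a barrel's head centre lies when it is home in the groove at station y = -60 mm: 40 mm above the bench, station x = -35 mm, nose on the stop. Axes as the station; barrel +x along station +x. Groove lips and the lands between are 35 mm high; the stop's top 52 mm. The head hangs clear in front of the V-block, its rear face (x = -45 mm) free to be pushed; base plate below it 10 mm high
- groove2 (a point): where a barrel's head centre lies when it is home in the groove at station y = 0 mm: 40 mm above the bench, station x = -35 mm, nose on the stop. Axes as the station; barrel +x along station +x. Groove lips and the lands between are 35 mm high; the stop's top 52 mm. The head hangs clear in front of the V-block, its rear face (x = -45 mm) free to be pushed; base plate below it 10 mm high
- groove3 (a point): where a barrel's head centre lies when it is home in the groove at station y = +60 mm: 40 mm above the bench, station x = -35 mm, nose on the stop. Axes as the station; barrel +x along station +x. Groove lips and the lands between are 35 mm high; the stop's top 52 mm. The head hangs clear in front of the V-block, its rear face (x = -45 mm) free to be pushed; base plate below it 10 mm high
- cover (a joint): clear sliding cover of the station: 0 shut (plate over the grooves, station x from -6 to +50 mm), 0.07 m fully open (slid 70 mm along the station's +x, behind the stop). Plate 222 mm wide, underside 58 mm and top 63 mm above the bench, 6 mm above seated barrels. Slides with about 2 N and stays where it is left. Starts 0 to 12 mm open
- cover_peg (a point): middle of the cover's upright round handle peg, 16 mm in diameter, standing 32 mm above the plate (from 63 to 95 mm above the bench); 79 mm above the bench. Moves with the cover; at station x = +22 mm when closed, y = 0
- start (a joint): travel of the start button: 0 up, 0.006 m fully down; springs back; about 4 N fully down
- start_top (a point): centre of the top of the round grey start button, 28 mm in diameter, pressed straight down, on the white console box (90 x 70 x 30 mm)
- vial_a: a capped glass vial 24 mm in diameter, 68 mm high, standing; not to be disturbed; origin at the centre of its underside
- vial_b: a like vial; not to be disturbed; origin at the centre of its underside
- vial_c: a like vial; not to be disturbed; origin at the centre of its underside
- oring: a small steel washer 20 mm across, 5 mm high, lying among the parts; not to be disturbed; origin at the centre of its underside
- vialcap: a loose black vial cap 22 mm across, 12 mm high, standing among the parts; not to be disturbed; origin at the centre of its underside
Things that resemble listed ones, but are neither listed nor needed, are in the scene too. What is shaped like the part that bears start but green or red is not meant.

How it is judged:
On the way, in this order (a step that is already met when the one before it is completed fails the run):
1. the cover is slid fully open (more than 60 mm) (value of joint cover above 0.06 m), for 0.2 s.
2. every barrel present is home in a V-groove and every standard present in its own pocket, let go, the cover still open (more than 50 mm) (x of barrel1_head in the frame of station between -0.037 and -0.03 m and z of barrel1_head in the frame of station between 0.037 and 0.043 m and (y of barrel1_head in the frame of station between -0.063 and -0.057 m or y of barrel1_head in the frame of station between -0.003 and 0.003 m or y of barrel1_head in the frame of station between 0.057 and 0.063 m) and angle between the x axis of each of barrel1_head, barrel2_head, barrel3_head and the x axis of station, either way round below 0.06 rad and x of barrel2_head in the frame of station between -0.037 and -0.03 m and z of barrel2_head in the frame of station between 0.037 and 0.043 m and (y of barrel2_head in the frame of station between -0.063 and -0.057 m or y of barrel2_head in the frame of station between -0.003 and 0.003 m or y of barrel2_head in the frame of station between 0.057 and 0.063 m) and x of barrel3_head in the frame of station between -0.037 and -0.03 m and z of barrel3_head in the frame of station between 0.037 and 0.043 m and (y of barrel3_head in the frame of station between -0.063 and -0.057 m or y of barrel3_head in the frame of station between -0.003 and 0.003 m or y of barrel3_head in the frame of station between 0.057 and 0.063 m) and horizontal distance between round_std_mid and nest_round below 0.005 m and z of round_std_mid in the frame of nest_round between 0.01 and 0.016 m and angle between each of round_std_mid, square_std_mid, slim_std_mid's own z axis and vertical below 0.08 rad and horizontal distance between square_std_mid and nest_square below 0.005 m and z of square_std_mid in the frame of nest_square between 0.01 and 0.016 m and horizontal distance between slim_std_mid and nest_slim below 0.005 m and z of slim_std_mid in the frame of nest_slim between 0.01 and 0.016 m and contact force between the fingers and barrel1 below 0.05 N and contact force between the fingers and barrel2 below 0.05 N and contact force between the fingers and barrel3 below 0.05 N and contact force between the fingers and round_std below 0.05 N and contact force between the fingers and square_std below 0.05 N and contact force between the fingers and slim_std below 0.05 N and value of joint cover above 0.05 m), for 0.3 s.
3. the cover is slid shut (under 5 mm) (value of joint cover below 0.005 m), for 0.2 s.
4. the start button is pressed (more than 4 mm) with the cover shut (value of joint start above 0.004 m and value of joint cover below 0.005 m).
At the end, for the whole second after the job is handed in: barrels within 3 mm of groove line and seated height, 2 mm of the stop, 0.06 rad of the groove; standards in own pockets within 5 mm, on the floor within 3 mm, upright within 0.08 rad; cover shut within 5 mm, button up; all let go and at rest (x of barrel1_head in the frame of station between -0.037 and -0.03 m and z of barrel1_head in the frame of station between 0.037 and 0.043 m and (y of barrel1_head in the frame of station between -0.063 and -0.057 m or y of barrel1_head in the frame of station between -0.003 and 0.003 m or y of barrel1_head in the frame of station between 0.057 and 0.063 m) and angle between the x axis of each of barrel1_head, barrel2_head, barrel3_head and the x axis of station, either way round below 0.06 rad and x of barrel2_head in the frame of station between -0.037 and -0.03 m and z of barrel2_head in the frame of station between 0.037 and 0.043 m and (y of barrel2_head in the frame of station between -0.063 and -0.057 m or y of barrel2_head in the frame of station between -0.003 and 0.003 m or y of barrel2_head in the frame of station between 0.057 and 0.063 m) and x of barrel3_head in the frame of station between -0.037 and -0.03 m and z of barrel3_head in the frame of station between 0.037 and 0.043 m and (y of barrel3_head in the frame of station between -0.063 and -0.057 m or y of barrel3_head in the frame of station between -0.003 and 0.003 m or y of barrel3_head in the frame of station between 0.057 and 0.063 m) and horizontal distance between round_std_mid and nest_round below 0.005 m and z of round_std_mid in the frame of nest_round between 0.01 and 0.016 m and angle between each of round_std_mid, square_std_mid, slim_std_mid's own z axis and vertical below 0.08 rad and horizontal distance between square_std_mid and nest_square below 0.005 m and z of square_std_mid in the frame of nest_square between 0.01 and 0.016 m and horizontal distance between slim_std_mid and nest_slim below 0.005 m and z of slim_std_mid in the frame of nest_slim between 0.01 and 0.016 m and contact force between the fingers and barrel1 below 0.05 N and contact force between the fingers and barrel2 below 0.05 N and contact force between the fingers and barrel3 below 0.05 N and contact force between the fingers and round_std below 0.05 N and contact force between the fingers and square_std below 0.05 N and contact force between the fingers and slim_std below 0.05 N and value of joint cover below 0.005 m and value of joint start below 0.002 m and linear speed of each of barrel1, barrel2, barrel3, round_std, square_std, slim_std below 0.02 m/s); the robot touches nothing.
It fails at once if the start button is pressed while the cover is open by more than 10 mm (value of joint start above 0.004 m and value of joint cover above 0.01 m).
It fails at once if a vial, the washer or the vial cap is knocked more than 60 mm from its place (distance of any of vial_a, vial_b, vial_c, oring, vialcap from where it was at the start of the episode above 0.06 m).
It fails at once if a vial is tipped over (angle between any of vial_a, vial_b, vial_c's own z axis and vertical above 0.7 rad).
Of barrel1, barrel2, barrel3 only 2 to 3 are there at a start; the rules pass over those that are not, and their reading is None.
Of round_std, square_std, slim_std only 2 to 3 are there at a start; the rules pass over those that are not, and their reading is None.
At some moment in a run one of barrel1, barrel2, barrel3, round_std, square_std, slim_std may be knocked a few centimetres aside while the robot is not near it.
Once in a run the grip may slacken for a moment while it holds something.
It also fails if it takes over 210 s, if anything falls off the work surface, if the arm or the gripper's body presses on something with over 40 N, if the wrist force passes 120 N, or if a joint passes its speed limit or range.

### The arm

A 7-joint arm with a two-finger parallel gripper is mounted at the origin on the work surface. World frame = base frame: x ahead of the robot, y to its left, z up, the work surface at z = 0. Lengths are in m, angles in rad, forces in N, time in s.
With the tool pointing down it reaches from about 0.4 to 0.85 m from the base axis. Payload 4.5 kg.
Tool frame: the origin (TCP) lies midway between the tips of the shut fingers; the grasp point (between the pads) lies 19 mm behind it; z points along the fingers, y is the direction in which the jaws open and shut (so a half turn about z gives the same grasp; the last joint's range is limited). The gripper opens to 88 mm and grips with 3 to 60 N. Pads are 18 mm wide; open, the fingers measure 123 mm over their backs; the gripper's body (75 mm by 187 mm) begins 45 mm behind the grasp point.
Start: joints at [1.33, 0.689, -0.195, 1.565, 0.157, 0.902, -0.215], TCP at [0.17, -0.602, 0.239] pointing down, gripper open.
Joint ranges: [-3.01, 3.01], [-0.46, 2.08], [-1.47, 1.51], [0.13, 2.56], [-1, 4.14], [0.04, 2.09], [-2.66, 2.66]. Speed limits (rad/s): [2.57, 2.57, 3.14, 3.14, 3.14, 3.14, 3.14].

### API

Orientations are given as a unit quaternion [x, y, z, w].
In Python, from plant import get_state, snapshot, finish_job, find_in gives the robot as it stands.
- The arm moves only by the shell command python3 -m creep 'ROWS' [OPENING] [FORCE]. ROWS is JSON, one flat list of numbers, 6 for each row, row after row: the shift along the tool's x, y, z in mm, then the turn, a rotation vector about the tool's x, y, z in degrees. In form: [tx, ty, tz, wx, wy, wz, tx, ty, tz, wx, wy, wz, ...]. A call has 1 to 5 rows; each row shifts and turns the pose as measured when the row begins, along the tool's axes as they then stand; what a row does not reach is not made up. A row lasts 1/12 s, in which the tool goes at most 41.7 mm and 7.16 degrees, less where a joint would pass 70% of its speed; a pose out of reach is approached as far as the arm can. A call is refused whole if a number of a shift passes 41.7 or a number of a turn 7.16, either way. A call with a gripper value outside its range is refused whole. OPENING is the finger opening in mm, from 0 to 88.1, set as the call begins (- or left out, the last holds). The fingers move at their own pace and stop on an object; FORCE is the grip in N (left out, the last holds). Time passes only in rows, so rows that do not move let the fingers close. It gives the time, the measured TCP pose, the force and the opening at its end, in the units of the state.
- get_state(): the state, without advancing time (a new reading comes with each control period).
- snapshot(name): name is "scene" or "top"; returns a dict with "color" (480x640x3 uint8, red, green, blue), "intrinsics" (3x3 intrinsics, pixels), "extrinsics" (4x4, takes a point from world to camera coordinates). Camera axes: x right, y down, z forward; pixel columns grow to the right and rows downward; lengths in m; the calibration is good to about 2 mm. A picture is of the moment at which its call begins. There is no depth.
- finish_job(): hands the job in, once; it reports no verdict.
Trained networks look in the newest picture that a camera, given by its name, has taken for a name from the list of things; names that differ only in an ending like _2 or _b are one class to them, and where a whole thing is asked for, a point or a joint stands for the part that bears it (a point fixed in the world has none). Each returns a list of dicts, best first, with "score" (0 to 1); they miss things now and then, are a little off and sometimes report something else, mostly with a low value. They report only what shows in the picture. A call takes as long as a camera call. They do not tell look-alikes from the thing itself.
- find_in(thing, camera): "xy" ([column, row] in pixels, amid what is visible of it).
The state is a dict: "clock": time; "q": joint angles; "qd": joint speeds; "joint_torque": joint torques, N m; "tool_pos": TCP position; "eef_rot": TCP orientation; "contact_force": force on the tool from outside, world axes, zero at the start; "moment": the same for the moment, N m; "opening": opening from 0.0 (shut) to 1.0 (fully open).
Only numpy, scipy, OpenCV 4.12 (cv2) and the standard library are available. Lean on these libraries where they do the work, as an engineer would, in place of code of your own. Each camera call takes 0.05 s, during which the arm holds its last target.

## Working session

There is one attempt and no reset: what is moved stays moved. The work goes in short steps, Python scripts to look and compute and a shell command to move; the robot and the scene stay as the last step left them, time stands still between calls to the robot, and variables do not carry over. Pictures are saved under pics/ and viewed, and the job is handed in when it is done.

```bash
ls; mkdir -p pics; python3 - <<'E'
from plant import *
import cv2,numpy as np
print(get_state())
for n in ("scene","top"):
    s=snapshot(n); cv2.imwrite(f"pics/{n}0.png",s["color"][:,:,::-1]); print(n,s["intrinsics"],s["extrinsics"])
E
```

```text
pics
{'clock': 0.0, 'q': array([ 1.32981665,  0.68995554, -0.19446975,  1.56632424,  0.15729748,
        0.90250167, -0.21510218]), 'qd': array([-1.86294173e-03, -4.35788162e-05,  4.75729130e-04, -3.01522814e-04,
        1.22248655e-04,  1.07582324e-03, -6.91296800e-04]), 'joint_torque': array([ 1.84165447e-04, -5.27556646e+01, -1.26656268e+00, -1.53422749e+01,
       -5.25838591e-02,  6.55785960e-03,  1.53123374e-04]), 'tool_pos': array([ 0.16934495, -0.60097494,  0.23793193]), 'eef_rot': array([ 9.90573432e-01,  1.36979796e-01, -2.01800654e-04, -8.77518532e-04]), 'contact_force': array([ 0.14513857,  0.54284493, -0.04476227]), 'moment': array([0.00972435, 0.01345085, 0.03528885]), 'opening': 0.9977202598646785}
scene [[544.44932653   0.         315.89346951]
 [  0.         544.44932653 244.15441687]
 [  0.           0.           1.        ]] [[-0.08270954  0.99651665 -0.01066244  0.05623292]
 [ 0.70420618  0.05087095 -0.70817074 -0.24012569]
 [-0.70516153 -0.06608103 -0.7059607   1.60612626]
 [ 0.          0.          0.          1.        ]]
top [[621.43262185   0.         320.11893315]
 [  0.         621.43262185 241.41052161]
 [  0.           0.           1.        ]] [[-0.01942865 -0.99979587  0.00554571 -0.01358533]
 [-0.99265408  0.01862677 -0.11954461  0.43661426]
 [ 0.11941691 -0.00782756 -0.99281334  1.64333246]
 [ 0.          0.          0.          1.        ]]
```

View pics/top0.png

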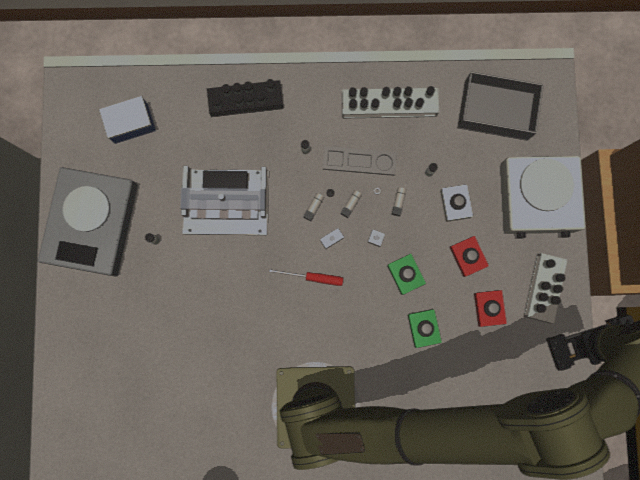

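View pics/scene0.png

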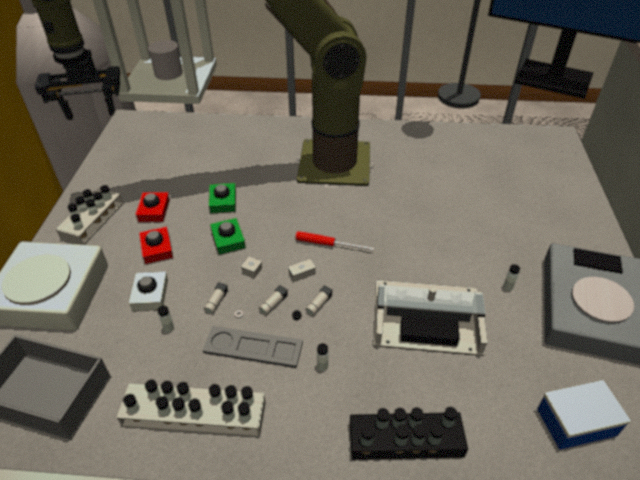

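```bash
cat > h.py <<'E'
from plant import *
import cv2,numpy as np
from scipy.spatial.transform import Rotation as R
def bp(s,uv,z):
    K,E=s["intrinsics"],s["extrinsics"]
    r=E[:3,:3].T@np.linalg.inv(K)@np.array([uv[0],uv[1],1.]); c=-E[:3,:3].T@E[:3,3]
    return c+r*(z-c[2])/r[2]
def pj(s,p):
    q=s["extrinsics"][:3,:3]@np.array(p)+s["extrinsics"][:3,3]; q=s["intrinsics"]@q; return q[:2]/q[2]
def crop(s,x0,y0,w,h,f,name):
    im=s["color"][y0:y0+h,x0:x0+w,::-1]; im=cv2.resize(im,None,fx=f,fy=f,interpolation=cv2.INTER_CUBIC)
    im=cv2.convertScaleAbs(im,alpha=1.3); cv2.imwrite("pics/"+name,im)
def delta(pos,yaw=None,rotdeg=None):
    """tool-frame shift (mm) to reach TCP pos; and yaw (tool y jaw axis world angle deg mod 180) turn"""
    st=get_state(); r=R.from_quat(st["eef_rot"])
    d=r.inv().apply(np.array(pos)-st["tool_pos"])*1000
    # level tool: desired z=-Z
    m=r.as_matrix(); y=m[:,1]; a=np.arctan2(y[1],y[0])
    out=np.zeros(3)
    if yaw is None: yaw=np.degrees(a)
    dy=(yaw-np.degrees(a)+90)%180-90
    yt=np.radians(np.degrees(a)+dy)
    Y=np.array([np.cos(yt),np.sin(yt),0]);Z=np.array([0,0,-1.]);X=np.cross(Y,Z)
    T=R.from_matrix(np.stack([X,Y,Z],1))
    out=np.degrees((r.inv()*T).as_rotvec())
    print("t",round(st["clock"],2),"tcp",(st["tool_pos"]*1000).round(1),"jawyaw",round(float(np.degrees(a)),1),"shift mm",d.round(1),"turn deg",out.round(2),"q7",round(float(st["q"][6]),2),"F",st["contact_force"].round(1),"op",round(float(st["opening"]*88.1),1))
    return d,out
E
python3 - <<'E'
from h import *
s=snapshot("top")
crop(s,290,130,200,140,4,"t1.png"); crop(s,170,150,110,95,7,"t2.png")
delta([.5,0,.3],90)
E
```

```text
t 0.15 tcp [ 169.4 -601.1  238.1] jawyaw -74.3 shift mm [ 481.3 -488.9  -61.2] turn deg [-8.000e-02  1.000e-02  1.575e+01] q7 -0.22 F [-0.6  1.4  0.2] op 88.2
```

View pics/t1.png

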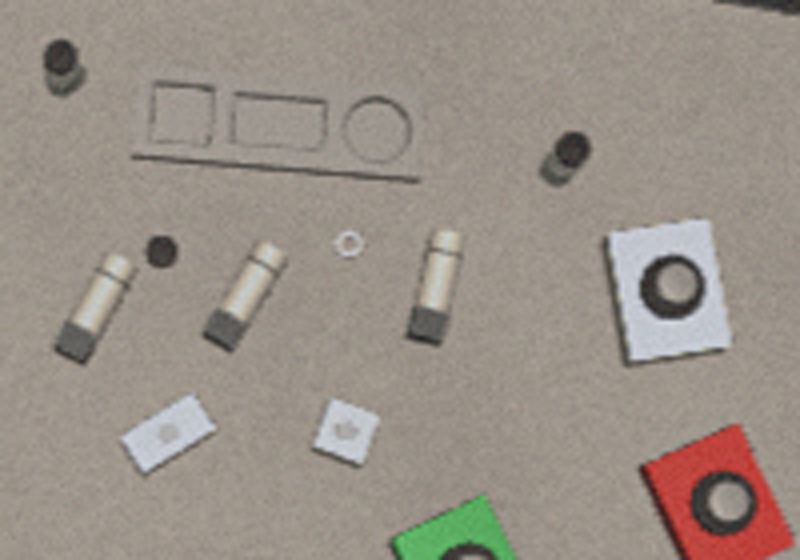

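View pics/t2.png

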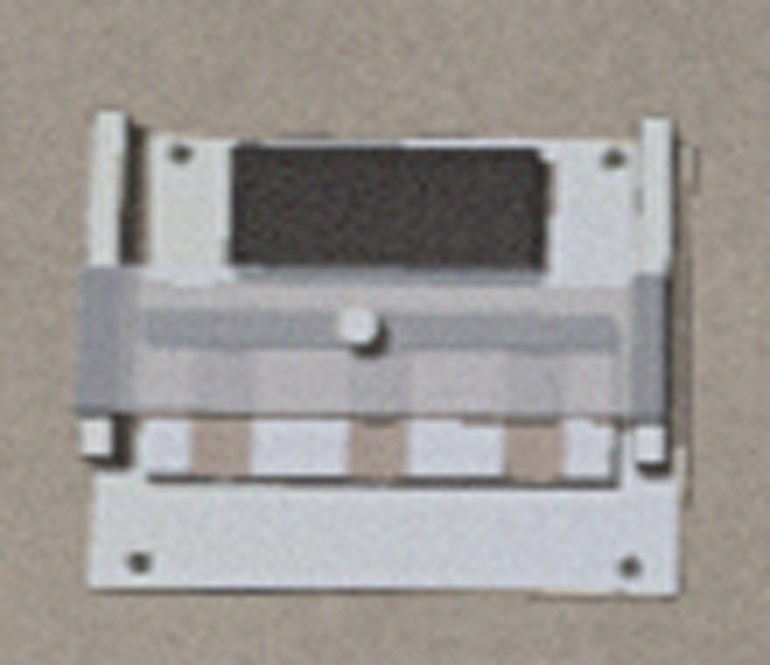

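```bash
python3 - <<'E'
from h import *
s=snapshot("top"); c=snapshot("scene")
def t2(u,v): return (170+u/7-.43,150+v/7-.43)
for n,u,v,z in [("plate FL",88,588,.01),("plate FR",677,595,.01),("plate BL",150,137,.01),("plate BR",640,143,.01),("vb FL",150,478,.035),("vb FR",615,485,.035),("g3",222,478,.023),("g2",378,480,.023),("g1",533,482,.023),("pegtop",360,327,.095),("cov FL",77,413,.063),("cov FR",663,415,.063),("cov BL",83,268,.063),("railBL",112,112,.05),("railBR",656,119,.05)]:
    print(n,(bp(s,t2(u,v),z)*1000).round(1))
crop(c,360,260,140,105,5.5,"s2.png"); crop(c,190,240,160,130,5,"s1.png")
E
```

```text
plate FL [466.7 351.9  10. ]
plate FR [459.7 123.7  10. ]
plate BL [644.9 328.9  10. ]
plate BR [639.  136.6  10. ]
vb FL [505.3 323.1  35. ]
vb FR [499.3 145.1  35. ]
g3 [506.8 297.8  23. ]
g2 [504.9 237.6  23. ]
g1 [503.  177.9  23. ]
pegtop [550.8 233.6  95. ]
cov FL [526.1 345.1  63. ]
cov FR [521.2 124.2  63. ]
cov BL [581.7 343.2  63. ]
railBL [645.2 335.4  50. ]
railBR [638.7 126.9  50. ]
```

View pics/s2.png

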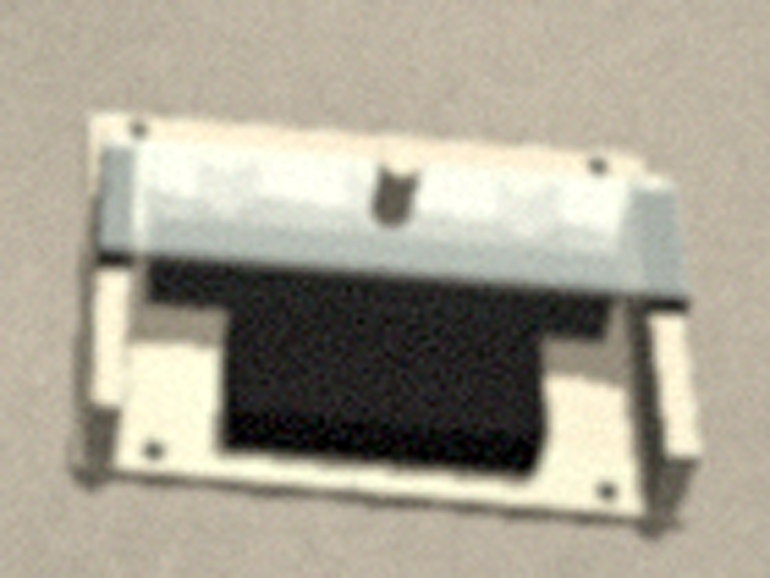

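View pics/s1.png

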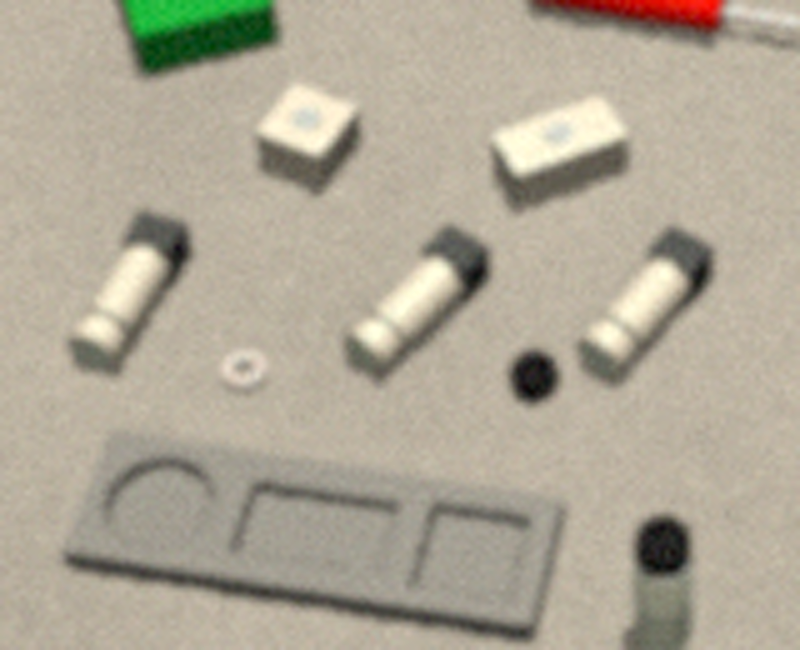

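```bash
python3 - <<'E'
from h import *
c=snapshot("scene")
def t2(u,v): return (360+u/5.5-.41,260+v/5.5-.41)
for n,u,v,z in [("plate FR",90,112,.01),("plate FL",648,160,.01),("pegtop",400,163,.095),("cov BR top",97,250,.063),("cov BL",688,297,.063),("railBR",95,405,.05),("railBR2",120,408,.05),("railBL",668,455,.05),("railBL2",698,457,.05),("stoptop R",148,262,.052)]:
    print(n,(bp(c,t2(u,v),z)*1000).round(1))
s=snapshot("top")
for th in ("barrel1_head","square_std_mid","slim_std_mid","round_std_mid","nest_round","nest_square","nest_slim","start_top","cover_peg","groove1","groove2","groove3"):
    for cam in ("top","scene"):
        print(th,cam,[(np.round(d["xy"],1).tolist(),round(d["score"],2)) for d in find_in(th,cam)][:5])
E
```

```text
plate FR [460.5 122.1  10. ]
plate FL [470.  353.1  10. ]
pegtop [552.9 233.8  95. ]
cov BR top [577.6 121.8  63. ]
cov BL [583.7 343.4  63. ]
railBR [640.6 122.1  50. ]
railBR2 [641.2 131.4  50. ]
railBL [647.2 330.4  50. ]
railBL2 [647.2 341.2  50. ]
stoptop R [573.2 142.1  52. ]
barrel1_head top [([351.7, 200.2], 0.78)]
barrel1_head scene [([271.5, 296.7], 0.84)]
square_std_mid top [([374.2, 239.2], 0.77), ([432.5, 167.5], 0.36)]
square_std_mid scene [([251.7, 267.9], 0.56), ([429.1, 317.8], 0.41), ([253.8, 349.8], 0.34)]
slim_std_mid top [([330.1, 239.0], 0.63), ([457.5, 202.2], 0.62)]
slim_std_mid scene [([274.7, 299.1], 0.48)]
round_std_mid top [([397.8, 200.4], 0.41)]
round_std_mid scene []
nest_round top [([361.5, 159.8], 0.69), ([346.5, 200.9], 0.35)]
nest_round scene [([252.0, 344.5], 0.7), ([430.4, 319.7], 0.62)]
nest_square top [([359.0, 157.4], 0.82), ([350.6, 199.6], 0.7), ([299.6, 146.1], 0.54)]
nest_square scene [([256.2, 347.5], 0.74)]
nest_slim top [([359.5, 158.8], 0.86)]
nest_slim scene [([255.1, 349.7], 0.81)]
start_top top [([496.0, 308.1], 0.62), ([472.0, 257.0], 0.55), ([427.1, 327.4], 0.46)]
start_top scene [([218.3, 187.6], 0.57), ([143.9, 285.4], 0.56), ([154.3, 236.5], 0.55), ([220.4, 229.8], 0.51)]
cover_peg top [([226.2, 196.5], 0.96)]
cover_peg scene [([433.3, 303.5], 0.63), ([513.0, 274.7], 0.4)]
groove1 top [([223.9, 198.4], 0.87)]
groove1 scene [([431.4, 319.3], 0.88)]
groove2 top [([223.9, 198.4], 0.87)]
groove2 scene [([431.4, 319.3], 0.88)]
groove3 top [([223.9, 198.4], 0.87)]
groove3 scene [([431.4, 319.3], 0.88)]
```

```bash
python3 -m creep '[30,0,0,0,0,6,30,0,0,0,0,6,30,0,0,0,0,5.5]' 60 10; python3 - <<'E'
from h import *
delta([.552,.2337,.16],88.2)
E
```

```text
clock: 1.8
tool_pos: [0.2483, -0.5898, 0.2383]
eef_rot: [1.0, -0.029, -0.004, 0.001]
contact_force: [0.1, -0.7, -0.5]
opening: 0.798
t 1.8 tcp [ 248.3 -589.8  238.3] jawyaw -93.3 shift mm [ 255.8 -839.9   75.2] turn deg [ 0.07  0.44 -1.54] q7 -0.6 F [ 0.1 -0.7 -0.5] op 70.3
```

```bash
python3 -m creep '[25,-30,0,0,0,-0.5,25,-30,0,0,0,-0.5,25,-30,0,0,0,-0.5,25,-30,0,0,0,0,25,-30,0,0,0,0]'; python3 -m creep '[25,-35,0,0,0,0,25,-35,0,0,0,0,15,-40,0,0,0,0,10,-40,0,0,0,0,10,-40,0,0,0,0]';python3 -m creep '[5,-40,0,0,0,0,5,-40,0,0,0,0,5,-40,0,0,0,0,5,-40,0,0,0,0,5,-40,0,0,0,0]'; python3 - <<'E'
from h import *
delta([.552,.2337,.16],88.2)
E
```

```text
clock: 2.22
tool_pos: [0.3858, -0.4471, 0.2362]
eef_rot: [1.0, -0.022, -0.003, 0.004]
contact_force: [0.8, -0.9, -0.0]
opening: 0.68
clock: 2.63
tool_pos: [0.4812, -0.2642, 0.2346]
eef_rot: [1.0, -0.021, 0.001, 0.006]
contact_force: [0.0, -0.5, -0.1]
opening: 0.681
clock: 3.05
tool_pos: [0.5169, -0.0591, 0.2333]
eef_rot: [1.0, -0.021, 0.003, 0.006]
contact_force: [1.0, 0.4, -0.4]
opening: 0.679
t 3.05 tcp [516.9 -59.1 233.3] jawyaw -92.4 shift mm [  22.2 -294.8   70.1] turn deg [ 0.64 -0.34 -0.62] q7 -1.62 F [ 1.   0.4 -0.4] op 59.8
```

```bash
python3 -m creep '[4,-40,0,0.6,-0.3,-0.6,4,-40,0,0,0,0,4,-40,0,0,0,0,4,-40,0,0,0,0,3,-40,0,0,0,0]'; python3 -m creep '[3,-40,0,0,0,0,2,-36,10,0,0,0,0,-18,20,0,0,0,0,0,20,0,0,0,0,0,0,0,0,0]'; python3 - <<'E'
from h import *
delta([.552,.2337,.075],88.2)
s=snapshot("top"); crop(s,170,110,140,105,5,"t3.png")
E
```

```text
clock: 3.47
tool_pos: [0.5428, 0.1478, 0.2338]
eef_rot: [1.0, -0.015, 0.002, -0.0]
contact_force: [0.4, -0.1, -0.1]
opening: 0.678
clock: 3.88
tool_pos: [0.5502, 0.2633, 0.184]
eef_rot: [1.0, -0.006, 0.004, -0.007]
contact_force: [0.2, -0.8, 0.1]
opening: 0.676
t 3.88 tcp [550.2 263.3 184. ] jawyaw -90.7 shift mm [  1.2  31.1 108.6] turn deg [-0.77 -0.5   1.12] q7 -2.09 F [ 0.2 -0.8  0.1] op 59.6
```

View pics/t3.png

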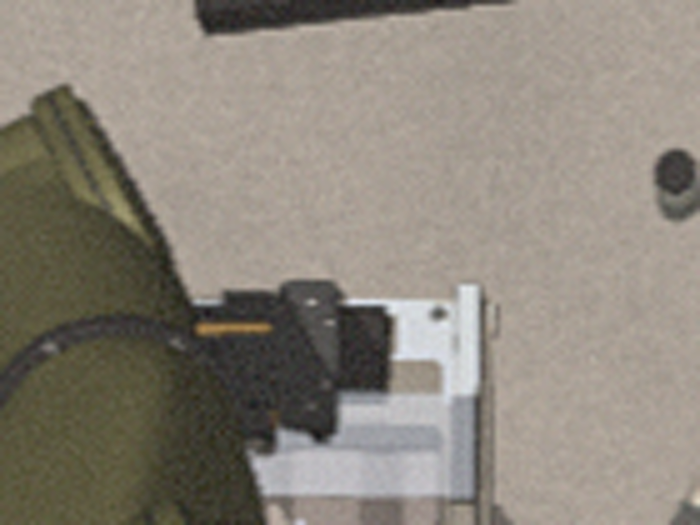

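```bash
python3 -m creep '[1,15,20,-0.7,-0.5,1,0,14,20,0,0,0,0,1,15,0,0,0,0,0,0,0,0,0]'; python3 - <<'E'
from h import *
delta([.552,.2337,.073],88.2)
E
```

```text
clock: 4.27
tool_pos: [0.5556, 0.2321, 0.1342]
eef_rot: [1.0, -0.016, 0.005, -0.003]
contact_force: [0.0, -0.2, -0.2]
opening: 0.677
t 4.27 tcp [555.6 232.1 134.2] jawyaw -91.9 shift mm [-4.2 -1.1 61.2] turn deg [-0.31 -0.55 -0.09] q7 -2.06 F [ 0.  -0.2 -0.2] op 59.6
```

```bash
python3 -m creep '[-4,-1,20,-0.3,-0.5,0,0,0,20,0,0,0,0,0,12,0,0,0,0,0,0,0,0,0]'; python3 -m creep '[0,0,8,0,0,0,0,0,0,0,0,0,0,0,0,0,0,0]' 0 12;  python3 - <<'E'
from h import *
delta([.552,.2337,.073],88.2)
c=snapshot("scene"); crop(c,340,200,200,150,4,"s3.png")
E
```

```text
clock: 4.6
tool_pos: [0.5575, 0.2302, 0.0875]
eef_rot: [1.0, -0.02, 0.005, -0.001]
contact_force: [0.3, 0.1, 0.1]
opening: 0.677
clock: 4.85
tool_pos: [0.5599, 0.2301, 0.0821]
eef_rot: [1.0, -0.021, 0.007, -0.002]
contact_force: [0.0, 0.0, 0.2]
opening: 0.477
t 4.85 tcp [559.9 230.1  82.1] jawyaw -92.4 shift mm [-8.2 -3.2  9. ] turn deg [-0.21 -0.83 -0.6 ] q7 -2.07 F [0.  0.  0.2] op 42.0
```

View pics/s3.png

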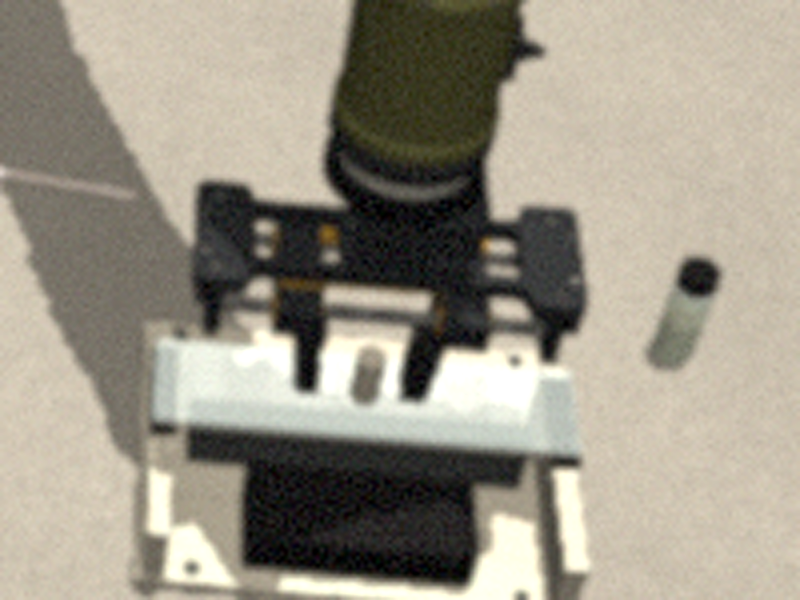

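```bash
python3 -m creep '[-4,-2,5,-0.2,-0.5,-0.5,-4,-1.5,3,0,-0.4,0,-2,0,0,0,0,0,0,0,0,0,0,0,0,0,0,0,0,0]' 0 12;  python3 -m creep '[0,0,0,0,0,0,0,0,0,0,0,0,0,0,0,0,0,0,0,0,0,0,0,0,0,0,0,0,0,0]';python3 - <<'E'
from h import *
delta([.552,.2337,.073],88.2)
E
```

```text
clock: 5.32
tool_pos: [0.5505, 0.2364, 0.0752]
eef_rot: [1.0, -0.015, 0.0, -0.001]
contact_force: [0.6, -1.8, -1.2]
opening: 0.173
clock: 5.73
tool_pos: [0.5505, 0.2363, 0.0752]
eef_rot: [1.0, -0.015, 0.001, -0.001]
contact_force: [-1.2, -0.1, -0.7]
opening: 0.176
t 5.73 tcp [550.5 236.3  75.2] jawyaw -91.8 shift mm [1.6 2.5 2.2] turn deg [-0.16 -0.06  0.03] q7 -2.07 F [-1.2 -0.1 -0.7] op 15.5
```

```bash
python3 -m creep '[12,0,0,0,0,0,15,0,0,0,0,0,15,0,0,0,0,0,12,0,0,0,0,0,0,0,0,0,0,0]'; python3 - <<'E'
from h import *
delta([.612,.2345,.075],88.2)
E
```

```text
clock: 6.15
tool_pos: [0.5991, 0.2348, 0.0753]
eef_rot: [1.0, -0.014, -0.006, -0.0]
contact_force: [1.9, 1.4, -0.3]
opening: 0.174
t 6.15 tcp [599.1 234.8  75.3] jawyaw -91.7 shift mm [12.9 -0.1  0.1] turn deg [-0.    0.71  0.15] q7 -2.04 F [ 1.9  1.4 -0.3] op 15.4
```

```bash
python3 -m creep '[6,0,0,0,0.7,0,5,0,0,0,0,0,4,0,0,0,0,0,0,0,0,0,0,0]';python3 -m creep '[4,0,0,0,0,0,4,0,0,0,0,0,0,0,0,0,0,0]'; python3 - <<'E'
from h import *
delta([.612,.2345,.075],88.2)
E
```

```text
clock: 6.48
tool_pos: [0.6119, 0.2344, 0.0748]
eef_rot: [1.0, -0.014, -0.002, 0.0]
contact_force: [2.6, -0.6, 0.1]
opening: 0.176
clock: 6.73
tool_pos: [0.6175, 0.2342, 0.0748]
eef_rot: [1.0, -0.013, -0.005, 0.001]
contact_force: [-0.5, 1.4, 2.2]
opening: 0.179
t 6.73 tcp [617.5 234.2  74.8] jawyaw -91.5 shift mm [-5.6 -0.1 -0.2] turn deg [0.13 0.56 0.25] q7 -2.03 F [-0.5  1.4  2.2] op 15.7
```

```bash
python3 -m creep '[4,0,0,0,0.5,0,3,0,0,0,0,0,0,0,0,0,0,0]'; python3 - <<'E'
from h import *
delta([.612,.2345,.075],88.2)
c=snapshot("scene"); crop(c,340,230,200,150,4,"s4.png")
E
```

```text
clock: 6.98
tool_pos: [0.6176, 0.2342, 0.0747]
eef_rot: [1.0, -0.013, -0.008, 0.002]
contact_force: [2.8, 0.3, -1.8]
opening: 0.174
t 6.98 tcp [617.6 234.2  74.7] jawyaw -91.5 shift mm [-5.6 -0.2 -0.2] turn deg [0.29 0.89 0.33] q7 -2.02 F [ 2.8  0.3 -1.8] op 15.3
```

View pics/s4.png

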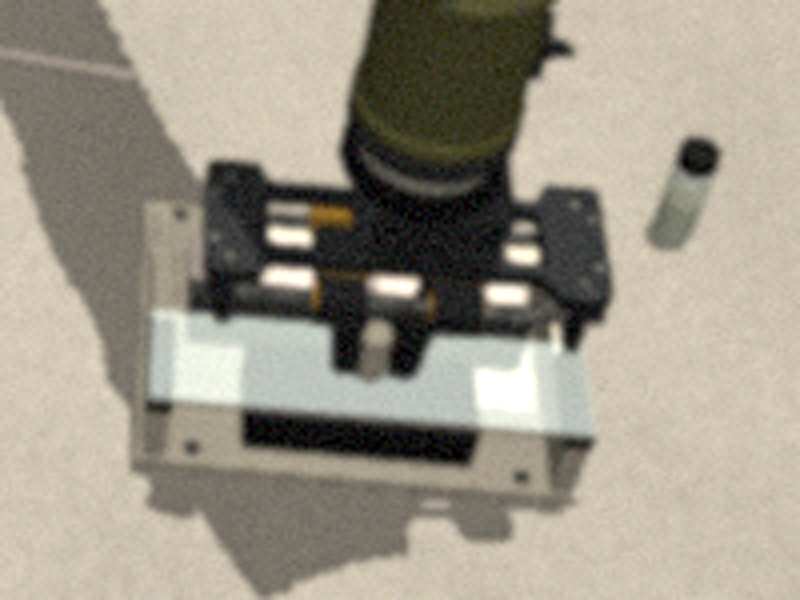

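```bash
python3 -m creep '[0,0,0,0,0.5,0,0,0,0,0,0,0,0,0,0,0,0,0,0,0,0,0,0,0]' 50; python3 -m creep '[0,0,-30,0,0,0,0,0,-40,0,0,0,0,0,-40,0,0,0,-20,30,-30,0,0,0,-20,40,0,0,0,0]'; python3 -m creep '[-20,40,0,0,0,0,-20,40,0,0,0,0,-20,40,0,0,0,0,-20,40,0,0,0,0,0,40,0,0,0,0]'; python3 -m creep '[0,40,0,0,0,0,0,40,0,0,0,0,0,40,0,0,0,0,0,40,0,0,0,0,0,0,0,0,0,0]';python3 - <<'E'
from h import *
delta([.612,.2345,.075],88.2)
c=snapshot("scene"); s=snapshot("top"); cv2.imwrite("pics/top2.png",s["color"][:,:,::-1])
crop(s,170,150,110,95,7,"t5.png")
E
```

```text
clock: 7.37
tool_pos: [0.6204, 0.2331, 0.0746]
eef_rot: [1.0, -0.013, -0.0, 0.003]
contact_force: [-1.0, -1.3, -0.3]
opening: 0.457
clock: 7.78
tool_pos: [0.5841, 0.1768, 0.2131]
eef_rot: [1.0, -0.008, 0.001, 0.0]
contact_force: [0.9, -0.1, 0.2]
opening: 0.566
clock: 8.2
tool_pos: [0.5024, -0.0171, 0.2165]
eef_rot: [1.0, -0.005, 0.006, -0.001]
contact_force: [-0.1, -0.7, 0.0]
opening: 0.565
clock: 8.62
tool_pos: [0.4979, -0.1959, 0.2181]
eef_rot: [1.0, -0.011, 0.009, 0.004]
contact_force: [-0.7, -0.5, 0.7]
opening: 0.565
t 8.62 tcp [ 497.9 -195.9  218.1] jawyaw -91.3 shift mm [ 101.9 -433.8  141.8] turn deg [ 0.41 -0.99  0.5 ] q7 -1.37 F [-0.7 -0.5  0.7] op 49.7
```

View pics/top2.png

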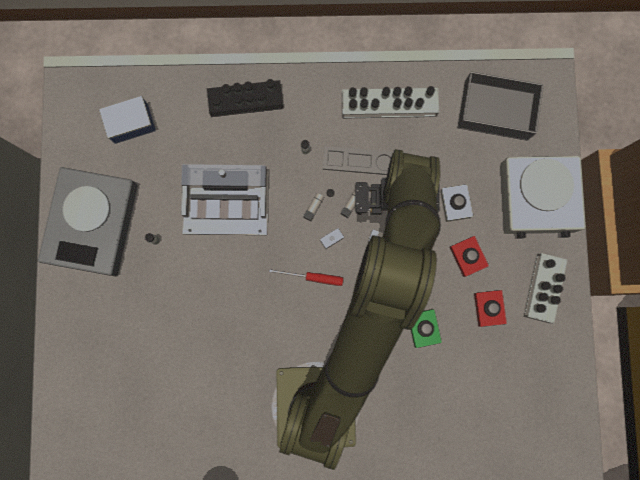

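View pics/t5.png

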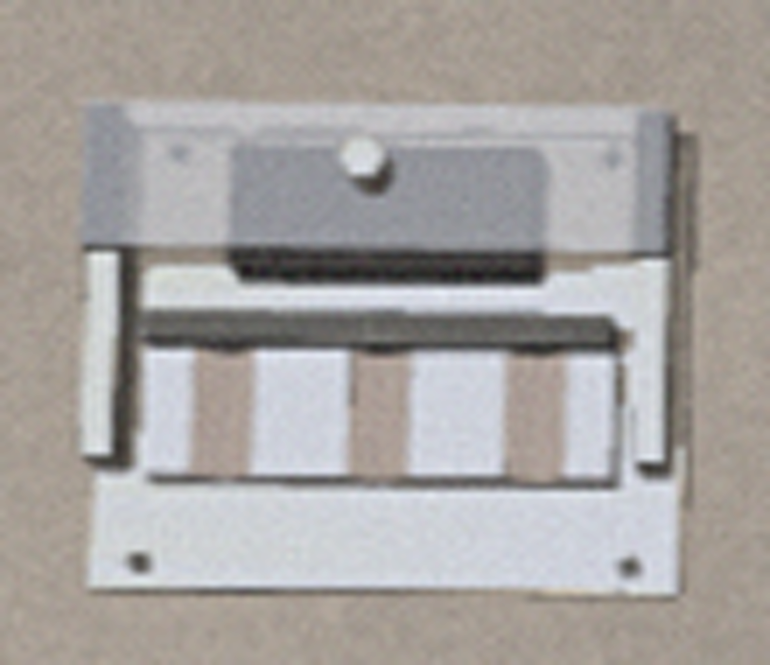

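```bash
python3 - <<'E'
from h import *
s=snapshot("top")
def t2(u,v): return (170+u/7-.43,150+v/7-.43)
for n,u,v,z in [("pegtop",363,157,.095),("g3",223,414,.035),("g2",379.5,414,.035),("g1",536,414,.035),("vbfront",380,480,.035),("stop",380,348,.035),("cFL",83,247,.063),("cFR",668,252,.063)]:
    print(n,(bp(s,t2(u,v),z)*1000).round(1))
E
```

```text
pegtop [615.1 232.4  95. ]
g3 [529.7 295.3  35. ]
g2 [528.6 235.2  35. ]
g1 [527.4 175.2  35. ]
vbfront [502.9 235.1  35. ]
stop [554.3 235.   35. ]
cFL [589.8 343.3  63. ]
cFR [583.9 121.8  63. ]
```

```bash
cat > seg.py <<'E'
from h import *
def seg(s,x0,y0,w,h,name,show=True):
    f=6
    im=cv2.resize(s["color"][y0:y0+h,x0:x0+w],None,fx=f,fy=f,interpolation=cv2.INTER_CUBIC)
    im=cv2.GaussianBlur(im,(0,0),3)
    hsv=cv2.cvtColor(im,cv2.COLOR_RGB2HSV); V=hsv[...,2].astype(int); S=hsv[...,1]
    out=im[:,:,::-1].copy()
    for lab,m in (("dark",V<90),("white",V>185)):
        m=(m&((S<90)|(V<90))).astype(np.uint8)
        cs,_=cv2.findContours(m,cv2.RETR_EXTERNAL,cv2.CHAIN_APPROX_NONE)
        for c in cs:
            if cv2.contourArea(c)<400: continue
            r=cv2.minAreaRect(c); M=cv2.moments(c); cen=np.array([M["m10"],M["m01"]])/M["m00"]
            b=cv2.boxPoints(r); cv2.drawContours(out,[b.astype(int)],0,(0,0,255),1)
            g=lambda p:(np.array(p)+.5)/f-.5+[x0,y0]
            e=b[1]-b[0] if np.linalg.norm(b[1]-b[0])>np.linalg.norm(b[2]-b[1]) else b[2]-b[1]
            p=bp(s,g(cen),.024); q1=bp(s,g(np.array(r[0])+e/2),.024)-bp(s,g(np.array(r[0])-e/2),.024)
            sz=np.array(r[1])/f
            print(lab,"crop",cen.round(0),"pix",g(cen).round(1),"rectc@24",(bp(s,g(r[0]),.024)*1000).round(1)[:2],"long dir deg",round(float(np.degrees(np.arctan2(q1[1],q1[0]))%180),1),"len",round(float(np.linalg.norm(q1))*1000,1),"ratio",(max(sz)/min(sz)).round(2))
    if show: cv2.imwrite("pics/"+name,out)
E
python3 - <<'E'
from seg import *
s=snapshot("top"); print("cam",(-s["extrinsics"][:3,:3].T@s["extrinsics"][:3,3]).round(3))
s["color"]=cv2.imread("pics/top0.png")[:,:,::-1].copy()
seg(s,295,180,125,75,"g1.png")
E
```

```text
cam [ 0.237 -0.009  1.684]
dark crop [ 83. 216.] pix [308.5 215.6] rectc@24 [507.3   7.9] long dir deg 60.4 len 25.9 ratio 1.13
dark crop [306. 196.] pix [345.5 212.3] rectc@24 [514.5 -92.3] long dir deg 61.2 len 24.9 ratio 1.08
dark crop [609. 190.] pix [396.1 211.2] rectc@24 [ 514.9 -229.3] long dir deg 73.8 len 25.6 ratio 1.06
dark crop [212.  78.] pix [330.  192.5] rectc@24 [569.6 -51.4] long dir deg 89.0 len 22.2 ratio 1.02
```

View pics/g1.png

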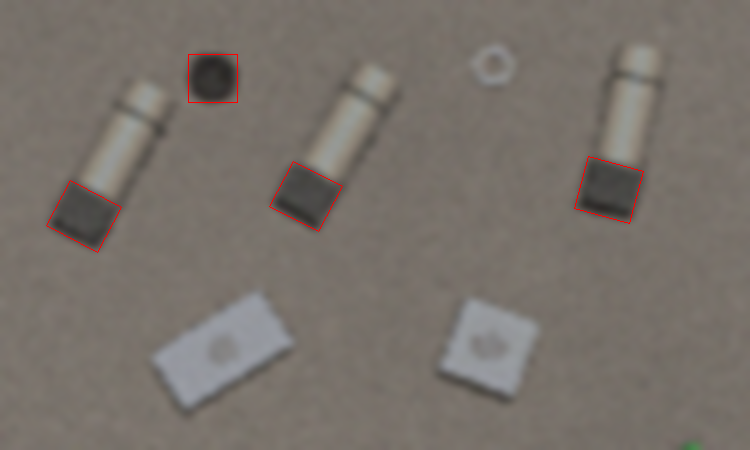

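```bash
python3 -m creep '[0,-40,0,0,0,5,0,-40,0,0,0,6,0,-40,0,0,0,6,0,-35,0,0,0,6,0,0,0,0,0,5]' 50; python3 - <<'E'
from h import *
delta([.5095,.009,.10],60.4)
E
```

```text
clock: 9.23
tool_pos: [0.5236, -0.0192, 0.2177]
eef_rot: [0.967, -0.253, 0.008, -0.005]
contact_force: [0.4, 1.1, 0.3]
opening: 0.568
t 9.23 tcp [523.6 -19.2 217.7] jawyaw -119.3 shift mm [-27.6 -16.2 117.6] turn deg [-0.74 -0.75  0.3 ] q7 -2.02 F [0.4 1.1 0.3] op 50.0
```

```bash
python3 -m creep '[-14,-8,30,-0.7,-0.7,0.3,-13,-8,30,0,0,0,0,0,30,0,0,0,0,0,20,0,0,0,0,0,0,0,0,0]'; python3 - <<'E'
from h import *
delta([.5095,.009,.005],60.4)
c=snapshot("scene"); crop(c,220,200,200,150,4,"s6.png")
E
```

```text
clock: 9.65
tool_pos: [0.5109, 0.0298, 0.1063]
eef_rot: [0.97, -0.242, 0.004, -0.005]
contact_force: [-0.1, -0.4, 0.8]
opening: 0.567
t 9.65 tcp [510.9  29.8 106.3] jawyaw -118.0 shift mm [  8.   20.2 101.1] turn deg [-0.67 -0.28  1.55] q7 -2.07 F [-0.1 -0.4  0.8] op 49.9
```

View pics/s6.png

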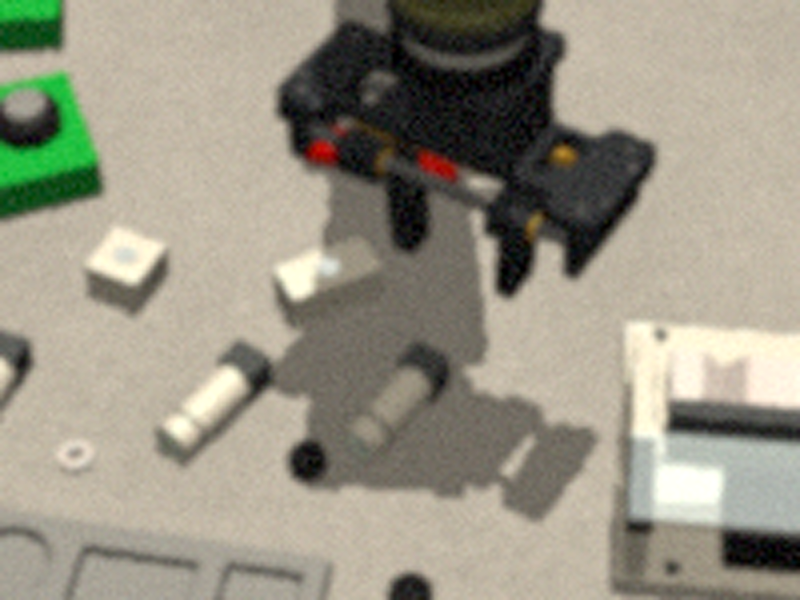

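```bash
python3 -m creep '[8,20,20,-0.6,-0.3,1.5,0,0,20,0,0,0,0,0,10,0,0,0,0,0,0,0,0,0]' 42; python3 - <<'E'
from h import *
delta([.5095,.009,.004],60.4)
E
```

```text
clock: 10.03
tool_pos: [0.5134, 0.0131, 0.061]
eef_rot: [0.968, -0.252, 0.005, -0.003]
contact_force: [-0.6, -0.5, 0.0]
opening: 0.474
t 10.03 tcp [513.4  13.1  61. ] jawyaw -119.2 shift mm [-1.8  5.9 56.9] turn deg [-0.5  -0.42  0.45] q7 -2.05 F [-0.6 -0.5  0. ] op 41.8
```

```bash
python3 -m creep '[-2,6,15,-0.5,-0.4,0.4,0,0,15,0,0,0,0,0,0,0,0,0]'; python3 - <<'E'
from h import *
delta([.5095,.009,.004],60.4)
c=snapshot("scene"); crop(c,270,240,100,75,8,"s7.png")
E
```

```text
clock: 10.28
tool_pos: [0.5121, 0.0108, 0.0344]
eef_rot: [0.967, -0.254, 0.003, -0.001]
contact_force: [1.2, -0.6, 0.4]
opening: 0.477
t 10.28 tcp [512.1  10.8  34.4] jawyaw -119.4 shift mm [-1.5  2.9 30.4] turn deg [-0.26 -0.33  0.17] q7 -2.05 F [ 1.2 -0.6  0.4] op 42.0
```

View pics/s7.png

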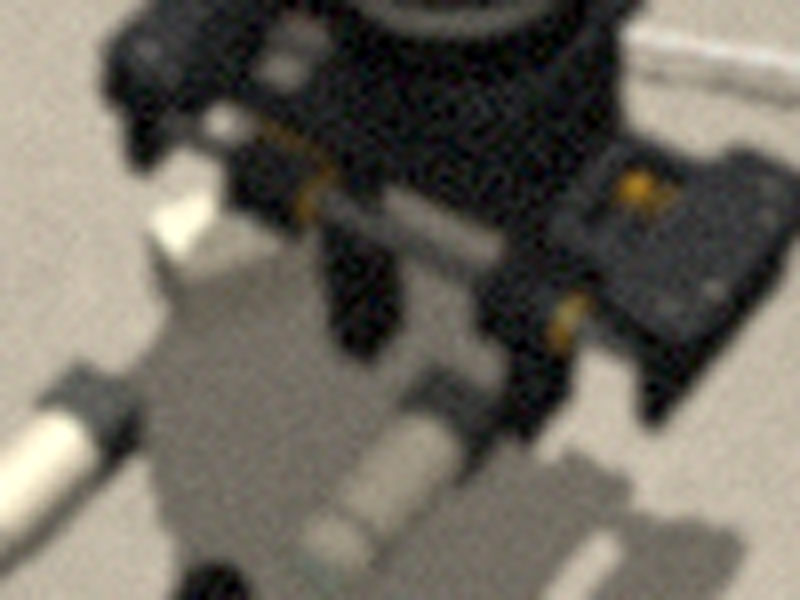

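```bash
python3 -m creep '[-1,2.5,14,-0.2,-0.3,0.2,0,0,12,0,0,0,0,0,2,0,0,0,0,0,0,0,0,0]'; python3 -m creep '[0,0,0,0,0,0,0,0,0,0,0,0,0,0,0,0,0,0,0,0,0,0,0,0,0,0,0,0,0,0]' 0 35; python3 -m creep '[0,0,0,0,0,0,0,0,0,0,0,0,0,0,0,0,0,0,0,0,0,0,0,0,0,0,0,0,0,0]'; python3 - <<'E'
from h import *
delta([.5095,.009,.004],60.4)
E
```

```text
clock: 10.67
tool_pos: [0.5143, 0.0103, 0.0117]
eef_rot: [0.967, -0.255, 0.005, -0.002]
contact_force: [-0.0, -0.2, 0.0]
opening: 0.478
clock: 11.08
tool_pos: [0.5153, 0.0107, 0.014]
eef_rot: [0.967, -0.255, 0.006, -0.003]
contact_force: [-1.1, -0.2, -1.0]
opening: 0.265
clock: 11.5
tool_pos: [0.5152, 0.0108, 0.0141]
eef_rot: [0.967, -0.255, 0.006, -0.003]
contact_force: [0.6, 0.2, -0.9]
opening: 0.264
t 11.5 tcp [515.2  10.8  14.1] jawyaw -119.5 shift mm [-4.2  4.4 10. ] turn deg [-0.46 -0.58  0.09] q7 -2.05 F [ 0.6  0.2 -0.9] op 23.2
```

```bash
python3 -m creep '[0,0,0,0,0,0,0,0,0,0,0,0,-3,0,3,-0.4,-0.5,0,-2,0,4,0,0,0,-2,0,4,0,0,0]' 42;python3 -m creep '[-1,0,1,0,0,0,0,0,0,0,0,0]'; python3 - <<'E'
from h import *
delta([.5095,.0105,.004],60.4)
E
```

```text
clock: 11.92
tool_pos: [0.5101, 0.0142, 0.0032]
eef_rot: [0.967, -0.255, 0.002, -0.0]
contact_force: [-0.7, 1.0, 0.0]
opening: 0.474
clock: 12.08
tool_pos: [0.508, 0.0153, 0.001]
eef_rot: [0.967, -0.255, 0.001, -0.0]
contact_force: [-0.6, 0.1, 0.4]
opening: 0.471
t 12.08 tcp [508.   15.3   1. ] jawyaw -119.5 shift mm [ 3.7  3.4 -3. ] turn deg [-0.05 -0.06  0.1 ] q7 -2.06 F [-0.6  0.1  0.4] op 41.5
```

```bash
python3 -m creep '[0,2,-2,0,0,0,0,1,0,0,0,0,0,0,0,0,0,0,0,0,0,0,0,0,0,0,0,0,0,0]' 0 40; python3 -m creep '[0,0,0,0,0,0,0,0,0,0,0,0,0,0,0,0,0,0]'; python3 - <<'E'
from h import *
delta([.5095,.0105,.004],60.4)
c=snapshot("scene"); crop(c,270,240,100,75,8,"s8.png")
E
```

```text
clock: 12.5
tool_pos: [0.5059, 0.0124, 0.0029]
eef_rot: [0.967, -0.255, 0.0, -0.0]
contact_force: [-0.3, -0.0, -2.0]
opening: 0.265
clock: 12.75
tool_pos: [0.5059, 0.0122, 0.0029]
eef_rot: [0.967, -0.255, 0.0, -0.0]
contact_force: [-0.4, 0.8, -2.0]
opening: 0.269
t 12.75 tcp [505.9  12.2   2.9] jawyaw -119.5 shift mm [ 4.  -0.3 -1.1] turn deg [-0.02 -0.02  0.09] q7 -2.05 F [-0.4  0.8 -2. ] op 23.7
```

View pics/s8.png

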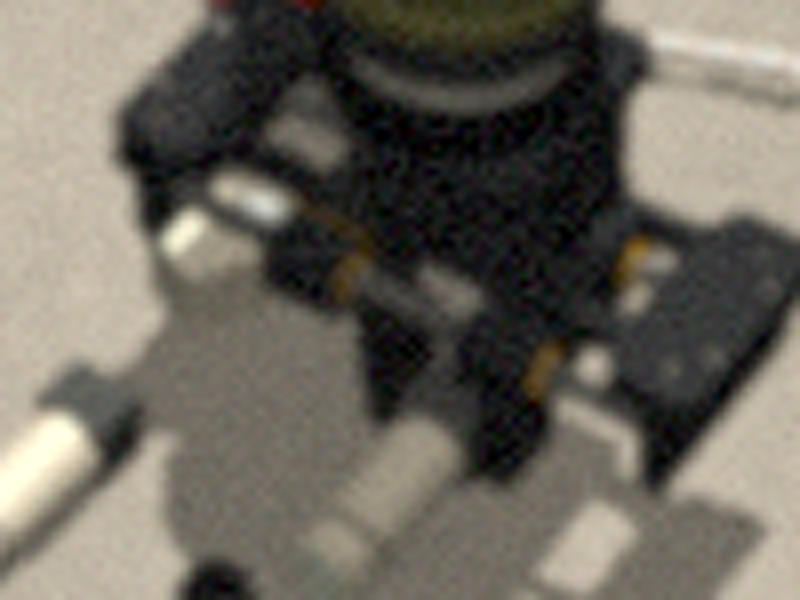

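```bash
python3 -m creep '[0,0,-15,0,0,0,0,0,-30,0,0,0,0,0,-35,0,0,0,0,0,-35,0,0,-6.9,0,0,0,0,0,-6.9]'; cat >> h.py <<'E'
O=np.array([.5235,.23715]); YAW=np.radians(-1.8)
def stw(x,y,z):
    c,s_=np.cos(YAW),np.sin(YAW); return [O[0]+c*x/1000-s_*y/1000,O[1]+s_*x/1000+c*y/1000,z/1000]
def sfr():
    st=get_state(); d=(st["tool_pos"][:2]-O)*1000; c,s_=np.cos(YAW),np.sin(YAW)
    print("station TCP",np.round([c*d[0]+s_*d[1],-s_*d[0]+c*d[1],st["tool_pos"][2]*1000],1))
E
python3 - <<'E'
from h import *
delta(stw(-50,60,90),88.2); c=snapshot("scene"); crop(c,220,180,200,150,4,"s9.png")
E
```

```text
clock: 13.22
tool_pos: [0.504, 0.012, 0.1197]
eef_rot: [0.991, -0.134, -0.003, 0.001]
contact_force: [0.7, -0.3, -0.4]
opening: 0.273
t 13.22 tcp [504.   12.  119.7] jawyaw -105.4 shift mm [-103.3 -269.    29.5] turn deg [  0.14   0.36 -13.55] q7 -1.92 F [ 0.7 -0.3 -0.4] op 24.0
```

View pics/s9.png

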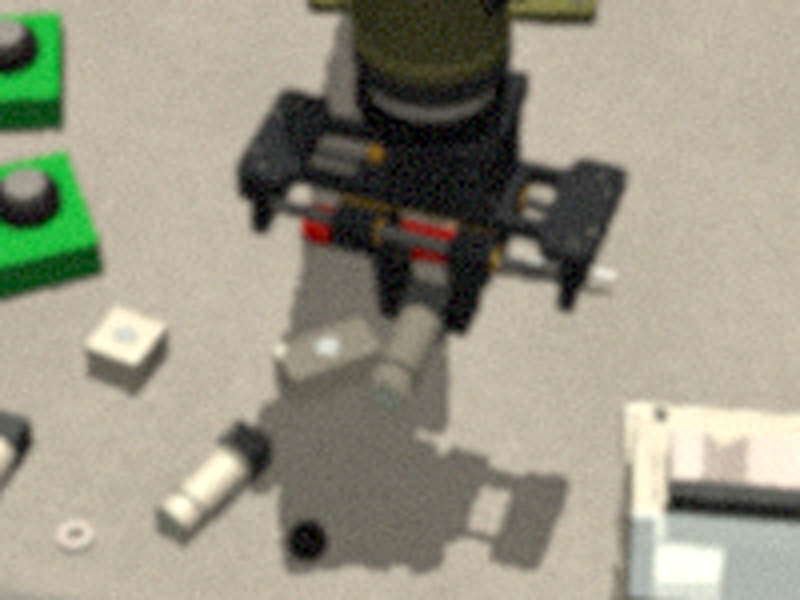

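```bash
python3 -m creep '[0,0,0,0,0,-6.8,0,-15,0,0,0,-6.7,0,-35,0,0,0,0,-5,-35,0,0,0,0,-5,-35,0,0,0,0]';  python3 -m creep '[-5,-35,0,0,0,0,-5,-35,0,0,0,0,-5,-30,0,0,0,0,0,-10,0,0,0,0,0,0,0,0,0,0]'; python3 - <<'E'
from h import *
delta(stw(-50,60,60),88.2)
E
```

```text
clock: 13.68
tool_pos: [0.4983, 0.1236, 0.1161]
eef_rot: [1.0, -0.026, -0.006, 0.004]
contact_force: [-0.3, -0.1, -1.3]
opening: 0.269
clock: 14.1
tool_pos: [0.4832, 0.2484, 0.1105]
eef_rot: [1.0, -0.027, -0.01, 0.003]
contact_force: [0.5, -0.8, -1.1]
opening: 0.27
t 14.1 tcp [483.2 248.4 110.5] jawyaw -93.1 shift mm [ -9.5 -50.1  50.4] turn deg [ 0.31  1.14 -1.26] q7 -2.12 F [ 0.5 -0.8 -1.1] op 23.7
```

```bash
python3 -m creep '[-3,-20,0,0.3,1,-1,-3,-20,0,0,0,0,-3,-8,10,0,0,0,0,0,0,0,0,0]'; python3 - <<'E'
from h import *
delta(stw(-50,60,60),88.2)
E
```

```text
clock: 14.43
tool_pos: [0.4759, 0.2909, 0.0971]
eef_rot: [1.0, -0.023, -0.003, 0.004]
contact_force: [-0.2, -0.0, -1.0]
opening: 0.264
t 14.43 tcp [475.9 290.9  97.1] jawyaw -92.7 shift mm [-0.7 -8.1 37.1] turn deg [ 0.43  0.31 -0.86] q7 -2.18 F [-0.2 -0.  -1. ] op 23.3
```

```bash
python3 -m creep '[0,-6,12,0.4,0.3,-0.8,0,-2,12,0,0,0,0,0,6,0,0,0,0,0,0,0,0,0]'; python3 - <<'E'
from h import *
delta(stw(-50,60,40),88.2)
s=snapshot("top"); crop(s,170,150,110,95,7,"t10.png")
c=snapshot("scene"); crop(c,340,200,180,135,4.4,"s10.png")
E
```

```text
clock: 14.77
tool_pos: [0.4771, 0.2897, 0.0635]
eef_rot: [1.0, -0.021, -0.001, 0.004]
contact_force: [0.1, 0.7, -0.6]
opening: 0.274
t 14.77 tcp [477.1 289.7  63.5] jawyaw -92.4 shift mm [-2.  -9.1 23.5] turn deg [ 0.49  0.15 -0.63] q7 -2.17 F [ 0.1  0.7 -0.6] op 24.1
```

View pics/t10.png

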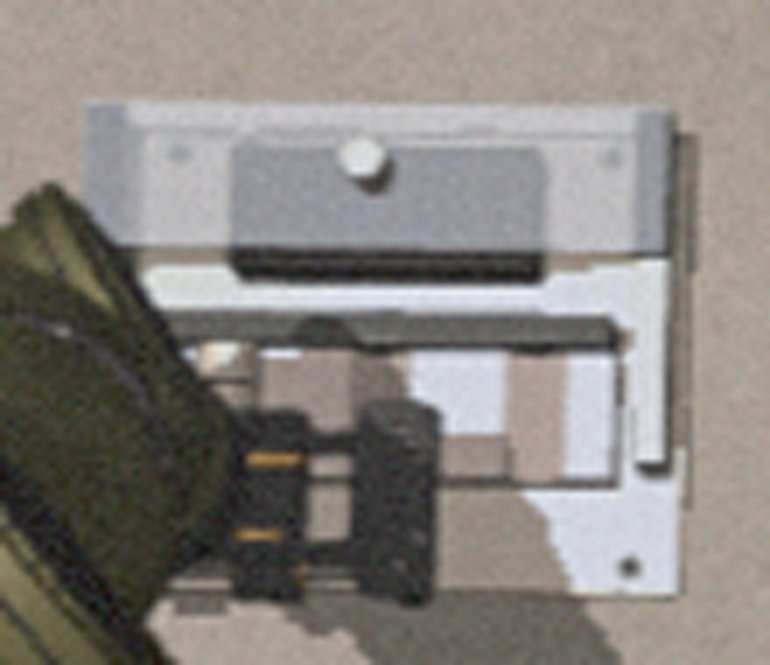

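View pics/s10.png

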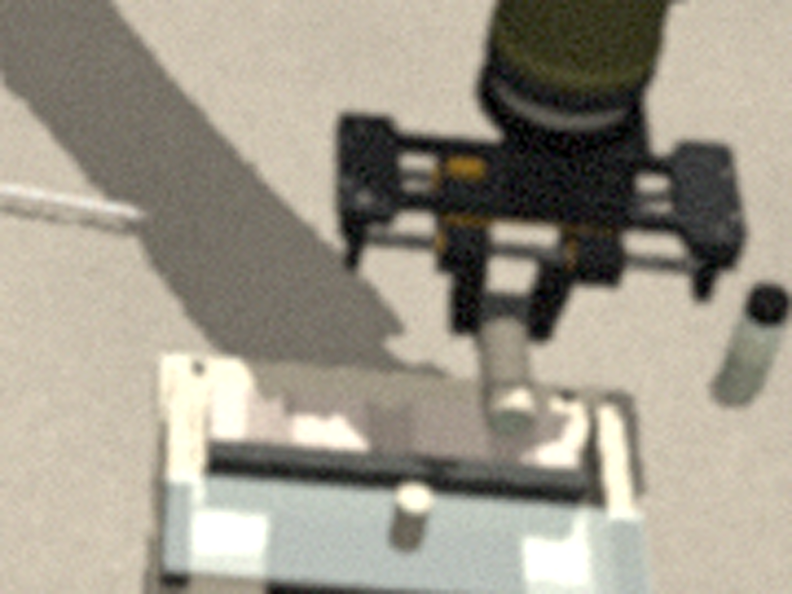

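```bash
python3 -m creep '[-1,-5,2,0.5,0.1,-0.6,0,-4,0,0,0,0,0,0,0,0,0,0]'; python3 - <<'E'
from h import *
sfr(); delta(stw(-50,60,40),88.2)
E
```

```text
clock: 15.12
tool_pos: [0.4783, 0.2989, 0.0635]
eef_rot: [1.0, -0.017, 0.001, -0.001]
contact_force: [0.5, 1.6, -0.9]
opening: 0.273
station TCP [-47.1  60.3  63.5]
t 15.12 tcp [478.3 298.9  63.5] jawyaw -91.9 shift mm [-2.9  0.3 23.5] turn deg [-0.14 -0.14 -0.12] q7 -2.17 F [ 0.5  1.6 -0.9] op 24.1
```

```bash
python3 -m creep '[-3,0,12,-0.1,-0.1,-0.1,-1,0,12,0,0,0,0,0,0,0,0,0]'; python3 - <<'E'
from h import *
sfr(); delta(stw(-50,60,32),88.2)
E
```

```text
clock: 15.37
tool_pos: [0.475, 0.3005, 0.0392]
eef_rot: [1.0, -0.015, 0.002, -0.002]
contact_force: [-1.5, -0.3, -2.1]
opening: 0.27
station TCP [-50.4  61.8  39.2]
t 15.37 tcp [475.  300.5  39.2] jawyaw -91.8 shift mm [0.4 1.8 7.2] turn deg [-0.19 -0.21  0.04] q7 -2.17 F [-1.5 -0.3 -2.1] op 23.8
```

```bash
python3 -m creep '[0,1.5,3,-0.2,-0.2,0,0,0.5,3,0,0,0,0,0,0,0,0,0]'; python3 - <<'E'
from h import *
sfr(); delta(stw(-50,60,32),88.2)
c=snapshot("scene"); crop(c,380,220,120,90,6.5,"s11.png")
E
```

```text
clock: 15.62
tool_pos: [0.4743, 0.2985, 0.0321]
eef_rot: [1.0, -0.015, -0.001, 0.001]
contact_force: [0.6, 0.3, -0.5]
opening: 0.268
station TCP [-51.1  59.8  32.1]
t 15.62 tcp [474.3 298.5  32.1] jawyaw -91.7 shift mm [ 1.1 -0.2  0.1] turn deg [0.07 0.07 0.09] q7 -2.17 F [ 0.6  0.3 -0.5] op 23.6
```

View pics/s11.png

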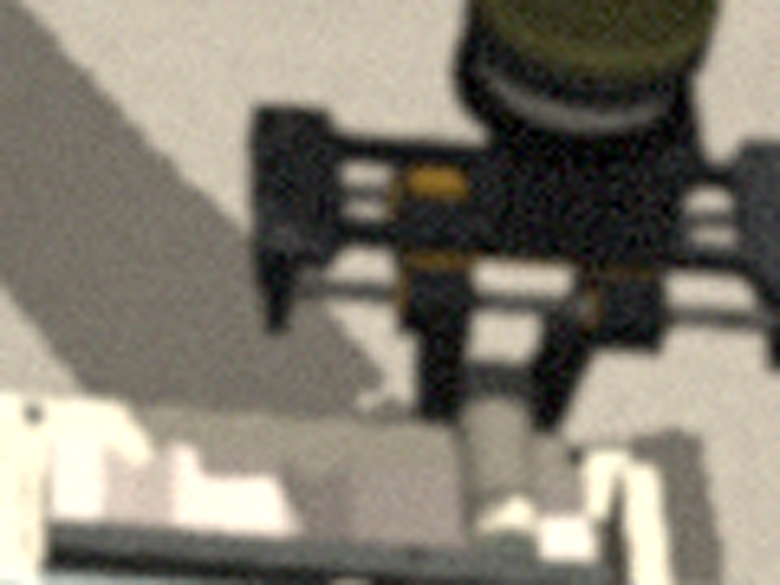

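```bash
python3 -m creep '[4,0,0,0,0,0,4,0,0,0,0,0,0,0,0,0,0,0]'; python3 -c "from h import *; sfr();delta(stw(-38,60,32),88.2)"; python3 -m creep '[2,0,0,0,0,0,0,0,0,0,0,0]'; python3 -c "from h import *; sfr();delta(stw(-38,60,32),88.2)"
```

```text
clock: 15.92
tool_pos: [0.4837, 0.2985, 0.033]
eef_rot: [1.0, -0.015, 0.0, 0.0]
contact_force: [0.4, 0.4, -1.1]
opening: 0.268
station TCP [-41.7  60.   33. ]
t 15.92 tcp [483.7 298.5  33. ] jawyaw -91.7 shift mm [3.7 0.  1. ] turn deg [ 0.02 -0.01  0.08] q7 -2.17 F [ 0.4  0.4 -1.1] op 23.6
clock: 16.08
tool_pos: [0.4845, 0.2984, 0.0331]
eef_rot: [1.0, -0.015, -0.001, 0.0]
contact_force: [0.5, -0.3, -1.6]
opening: 0.271
station TCP [-40.9  60.   33.1]
t 16.08 tcp [484.5 298.4  33.1] jawyaw -91.7 shift mm [2.9 0.  1.1] turn deg [0.05 0.16 0.1 ] q7 -2.16 F [ 0.5 -0.3 -1.6] op 23.9
```

```bash
python3 -m creep '[3,0,0.5,0,0,0,0,0,0,0,0,0]'; python3 -m creep '[3,0,0,0,0,0,0,0,0,0,0,0]'; python3 -c "from h import *; sfr();delta(stw(-38,60,32),88.2)"
```

```text
clock: 16.25
tool_pos: [0.4841, 0.2983, 0.0323]
eef_rot: [1.0, -0.014, -0.005, 0.001]
contact_force: [0.9, 0.4, -1.0]
opening: 0.264
clock: 16.42
tool_pos: [0.4843, 0.298, 0.0319]
eef_rot: [1.0, -0.014, -0.007, 0.002]
contact_force: [-0.4, -0.4, -0.5]
opening: 0.269
station TCP [-41.1  59.6  31.9]
t 16.42 tcp [484.3 298.   31.9] jawyaw -91.6 shift mm [ 3.1 -0.4 -0.2] turn deg [0.24 0.84 0.24] q7 -2.16 F [-0.4 -0.4 -0.5] op 23.7
```

```bash
python3 -m creep '[0,0,0,0.2,0.8,0.2,0,0,0,0,0,0]'; python3 -m creep '[0,0,0,0,0,0,0,0,0,0,0,0,0,0,0,0,0,0,0,0,0,0,0,0]' 36;  python3 -c "from h import *; sfr();delta(stw(-38,60,32),88.2)"; python3 -m creep '[0,0,-10,0,0,0,0,0,-20,0,0,0,-20,0,-30,0,0,0,-30,0,-30,0,0,0,0,0,0,0,0,0]' ;python3 - <<'E'
from h import *
sfr(); delta(stw(-38,60,32),88.2)
s=snapshot("top"); crop(s,170,150,110,95,7,"t12.png")
c=snapshot("scene"); crop(c,340,200,180,135,4.4,"s12.png")
E
```

```text
clock: 16.58
tool_pos: [0.4846, 0.298, 0.0318]
eef_rot: [1.0, -0.016, 0.0, 0.0]
contact_force: [-2.5, 0.8, -1.5]
opening: 0.266
clock: 16.92
tool_pos: [0.4888, 0.2986, 0.033]
eef_rot: [1.0, -0.016, 0.005, -0.001]
contact_force: [0.2, 0.3, 0.1]
opening: 0.409
station TCP [-36.6  60.3  33. ]
t 16.92 tcp [488.8 298.6  33. ] jawyaw -91.8 shift mm [-1.4  0.3  1. ] turn deg [-0.15 -0.52 -0.05] q7 -2.16 F [0.2 0.3 0.1] op 36.0
clock: 17.33
tool_pos: [0.4394, 0.2991, 0.1268]
eef_rot: [1.0, -0.018, 0.006, -0.001]
contact_force: [-1.0, 1.0, 0.0]
opening: 0.41
station TCP [-86.   59.2 126.8]
t 17.33 tcp [439.4 299.1 126.8] jawyaw -92.1 shift mm [46.9 -0.7 95.4] turn deg [-0.17 -0.68 -0.3 ] q7 -2.21 F [-1.  1.  0.] op 36.1
```

View pics/t12.png

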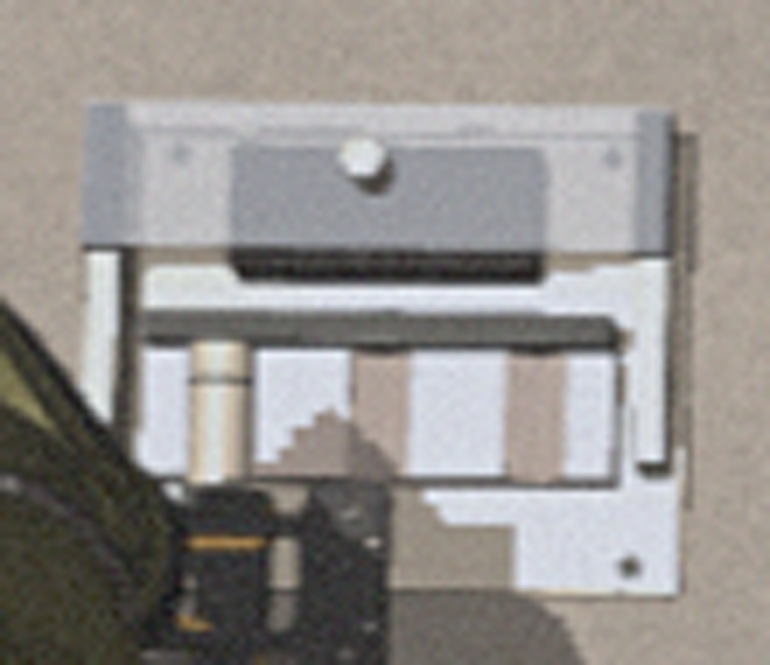

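View pics/s12.png

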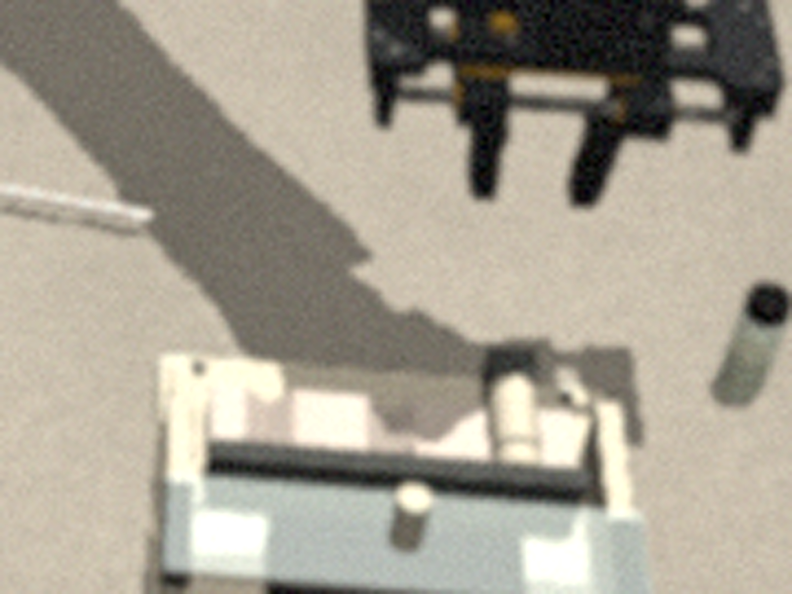

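```bash
sed -i 's/V>185/V>150/' seg.py; python3 -m creep '[0,0,-30,0,0,0,0,30,-20,0,0,5,0,40,0,0,0,5,0,40,0,0,0,5,0,40,0,0,0,5]' 42; python3 - <<'E'
from seg import *
delta([.5165,-.0915,.06],61.2)
s=snapshot("top")
seg(s,295,180,125,75,"g2.png")
E
```

```text
clock: 17.85
tool_pos: [0.4244, 0.1574, 0.1728]
eef_rot: [0.981, -0.193, 0.012, -0.007]
contact_force: [0.1, -1.6, -0.3]
opening: 0.479
t 17.85 tcp [424.4 157.4 172.8] jawyaw -112.3 shift mm [177.2 197.6 112.7] turn deg [-1.17 -1.13  6.53] q7 -2.24 F [ 0.1 -1.6 -0.3] op 42.2
dark crop [  8. 406.] pix [296.  247.2] rectc@24 [423.3  41.8] long dir deg 179.1 len 41.5 ratio 4.0
dark crop [305. 197.] pix [345.5 212.4] rectc@24 [514.3 -92.2] long dir deg 58.2 len 23.3 ratio 1.06
dark crop [609. 190.] pix [396.1 211.3] rectc@24 [ 514.9 -229.2] long dir deg 74.3 len 24.3 ratio 1.04
dark crop [212.  78.] pix [330.  192.5] rectc@24 [569.8 -51.1] long dir deg 178.8 len 21.6 ratio 1.02
white crop [490. 345.] pix [376.2 237.2] rectc@24 [ 445.3 -173.3] long dir deg 68.1 len 33.6 ratio 1.01
white crop [222. 348.] pix [331.5 237.6] rectc@24 [446.2 -52.8] long dir deg 119.9 len 57.0 ratio 2.03
white crop [340. 136.] pix [351.3 202.2] rectc@24 [ 542.4 -108.8] long dir deg 148.1 len 36.1 ratio 2.65
white crop [627. 122.] pix [399.1 199.9] rectc@24 [ 546.1 -238.4] long dir deg 164.9 len 35.5 ratio 2.61
white crop [374.  81.] pix [356.9 193.1] rectc@24 [ 567.1 -124.4] long dir deg 57.4 len 13.2 ratio 1.32
white crop [641.  60.] pix [401.5 189.5] rectc@24 [ 574.8 -245.6] long dir deg 77.4 len 12.9 ratio 1.18
```

View pics/g2.png

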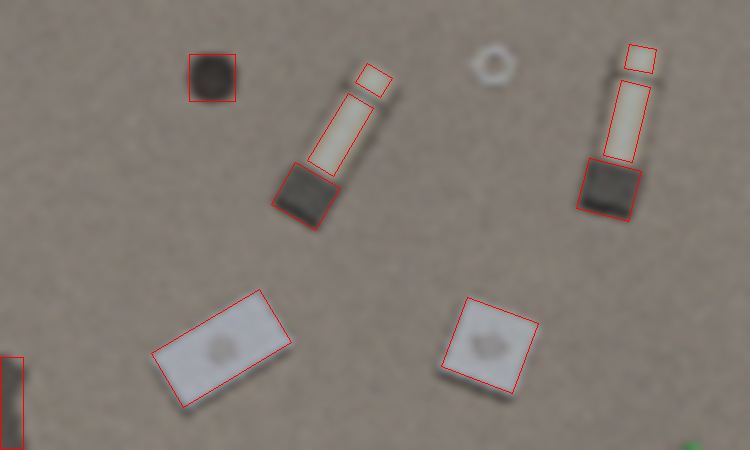

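```bash
python3 -m creep '[25,30,0,-1,-1,3,30,38,0,0,0,3,30,38,0,0,0,0,30,38,0,0,0,0,25,20,0,0,0,0]'; python3 -m creep '[0,0,20,0,0,0,0,0,0,0,0,0]'; python3 -c "from h import *;delta([.518,-.0925,.004],59)"
```

```text
clock: 18.32
tool_pos: [0.4648, -0.0417, 0.1704]
eef_rot: [0.968, -0.251, -0.004, 0.005]
contact_force: [0.4, 0.1, -0.2]
opening: 0.48
clock: 18.48
tool_pos: [0.469, -0.053, 0.1494]
eef_rot: [0.966, -0.259, -0.001, 0.008]
contact_force: [-0.7, 0.7, -1.3]
opening: 0.477
t 18.48 tcp [469.  -53.  149.4] jawyaw -120.0 shift mm [ 61.7   7.6 145.7] turn deg [ 0.86 -0.16  1.03] q7 -1.97 F [-0.7  0.7 -1.3] op 42.0
```

```bash
python3 -m creep '[25,3,20,0.8,-0.2,1,25,2,25,0,0,0,10,2,20,0,0,0,0,0,10,0,0,0,0,0,0,0,0,0]'; python3 -c "from h import *;delta([.518,-.0925,.004],59)"
```

```text
clock: 18.9
tool_pos: [0.5208, -0.0916, 0.0706]
eef_rot: [0.964, -0.267, -0.001, 0.0]
contact_force: [-0.8, 0.3, 0.0]
opening: 0.474
t 18.9 tcp [520.8 -91.6  70.6] jawyaw -121.0 shift mm [-1.8  2.1 66.6] turn deg [0.05 0.08 0.02] q7 -1.91 F [-0.8  0.3  0. ] op 41.8
```

```bash
python3 -m creep '[-1.5,2,20,0,0,0,0,0,20,0,0,0,0,0,10,0,0,0,0,0,0,0,0,0]'; python3 -c "from h import *;delta([.518,-.0925,.003],59);c=snapshot('scene'); crop(c,220,240,110,82,7,'s13.png')"
```

```text
clock: 19.23
tool_pos: [0.5182, -0.0883, 0.0215]
eef_rot: [0.964, -0.264, -0.001, -0.0]
contact_force: [-0.2, 0.0, 0.1]
opening: 0.478
t 19.23 tcp [518.2 -88.3  21.5] jawyaw -120.7 shift mm [ 2.   3.7 18.5] turn deg [-0.01  0.13  0.35] q7 -1.91 F [-0.2  0.   0.1] op 42.1
```

View pics/s13.png

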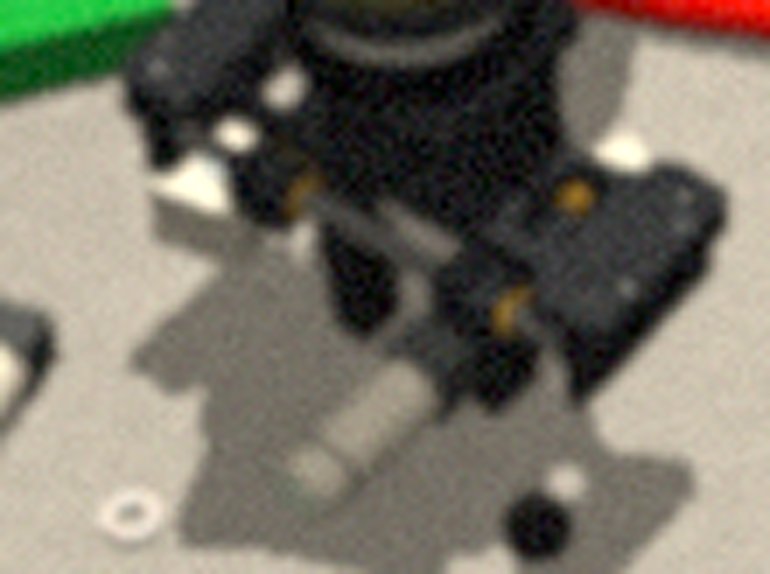

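```bash
python3 -m creep '[1.5,3.5,6,0,0,0.3,0,0,8,0,0,0,0,0,3,0,0,0,0,0,0,0,0,0]'; python3 -m creep '[0,0,0,0,0,0,0,0,0,0,0,0,0,0,0,0,0,0,0,0,0,0,0,0,0,0,0,0,0,0]' 0 40; python3 -m creep '[0,0,0,0,0,0,0,0,0,0,0,0]'; python3 -c "from h import *;delta([.518,-.0925,.003],59)"
```

```text
clock: 19.62
tool_pos: [0.5197, -0.0914, 0.0075]
eef_rot: [0.964, -0.266, 0.002, -0.001]
contact_force: [-0.1, -0.5, -0.4]
opening: 0.476
clock: 20.03
tool_pos: [0.52, -0.0916, 0.0082]
eef_rot: [0.964, -0.266, 0.002, -0.001]
contact_force: [-0.0, 0.3, -1.7]
opening: 0.269
clock: 20.2
tool_pos: [0.5199, -0.0916, 0.0083]
eef_rot: [0.964, -0.266, 0.002, -0.001]
contact_force: [-1.3, 0.4, -1.6]
opening: 0.27
t 20.2 tcp [519.9 -91.6   8.3] jawyaw -120.9 shift mm [-1.2  1.8  5.2] turn deg [-0.17 -0.18  0.12] q7 -1.91 F [-1.3  0.4 -1.6] op 23.8
```

```bash
python3 -m creep '[0,0,-15,0,0,0,0,0,-30,0,0,0,0,0,-35,0,0,-6.9,0,0,-25,0,0,-6.9,0,0,0,0,0,-6.9]';python3 -m creep '[-5,-15,0,0,0,-6.9,-5,-30,0,0,0,-1,-5,-35,0,0,0,0,-5,-35,0,0,0,0,-5,-35,0,0,0,0]'; python3 -c "from h import *;delta(stw(-49,0,60),88.2)"
```

```text
clock: 20.62
tool_pos: [0.5175, -0.0914, 0.115]
eef_rot: [0.997, -0.083, -0.001, 0.0]
contact_force: [-0.3, 0.7, -1.3]
opening: 0.267
clock: 21.03
tool_pos: [0.5013, 0.0515, 0.1176]
eef_rot: [1.0, -0.019, 0.003, 0.004]
contact_force: [1.1, -0.2, -0.5]
opening: 0.267
t 21.03 tcp [501.3  51.5 117.6] jawyaw -92.2 shift mm [ -34.3 -186.5   55.9] turn deg [ 0.46 -0.34 -0.39] q7 -1.84 F [ 1.1 -0.2 -0.5] op 23.5
```

```bash
python3 -m creep '[-8,-38,0,0.4,-0.3,-0.4,-8,-38,0,0,0,0,-7,-38,0,0,0,0,-6,-30,10,0,0,0,0,-10,10,0,0,0]';python3 -m creep '[0,0,0,0,0,0,0,0,0,0,0,0]'; python3 -c "from h import *;sfr();delta(stw(-49,0,60),88.2)"
```

```text
clock: 21.45
tool_pos: [0.4748, 0.2205, 0.0981]
eef_rot: [1.0, -0.012, 0.002, -0.003]
contact_force: [1.1, 0.2, -0.9]
opening: 0.267
clock: 21.62
tool_pos: [0.473, 0.2236, 0.0963]
eef_rot: [1.0, -0.009, 0.0, -0.003]
contact_force: [0.2, -0.5, -0.9]
opening: 0.27
station TCP [-50.  -15.2  96.3]
t 21.62 tcp [473.  223.6  96.3] jawyaw -91.0 shift mm [  1.2 -15.   36.4] turn deg [-0.3  -0.04  0.79] q7 -2.06 F [ 0.2 -0.5 -0.9] op 23.8
```

```bash
python3 -m creep '[1,-8,12,-0.3,0,0.8,0,-7,12,0,0,0,0,0,10,0,0,0,0,0,0,0,0,0]'; python3 -c "from h import *;sfr();delta(stw(-49,0,45),88.2)"
```

```text
clock: 21.95
tool_pos: [0.4769, 0.2306, 0.0616]
eef_rot: [1.0, -0.021, 0.001, 0.003]
contact_force: [-0.2, -1.2, -1.0]
opening: 0.271
station TCP [-46.4  -8.   61.6]
t 21.95 tcp [476.9 230.6  61.6] jawyaw -92.4 shift mm [-2.8 -8.  16.6] turn deg [ 0.29 -0.12 -0.58] q7 -2.08 F [-0.2 -1.2 -1. ] op 23.9
```

```bash
python3 -m creep '[-2,-5,8,0.3,-0.1,-0.5,-0.5,-3,6,0,0,0,0,0,0,0,0,0]'; python3 -c "from h import *;sfr();delta(stw(-49,0,37),88.2)"
```

```text
clock: 22.2
tool_pos: [0.4754, 0.2351, 0.0462]
eef_rot: [1.0, -0.019, -0.0, 0.001]
contact_force: [0.1, 0.6, -2.0]
opening: 0.265
station TCP [-48.   -3.6  46.2]
t 22.2 tcp [475.4 235.1  46.2] jawyaw -92.1 shift mm [-1.  -3.6  9.2] turn deg [ 0.1   0.02 -0.33] q7 -2.08 F [ 0.1  0.6 -2. ] op 23.4
```

```bash
python3 -m creep '[-1,-3,0,0.1,0,-0.3,0,-0.6,4,0,0,0,0,0,4,0,0,0,0,0,0,0,0,0]'; python3 -c "from h import *;sfr();delta(stw(-49,0,37),88.2)"
```

```text
clock: 22.53
tool_pos: [0.475, 0.2388, 0.038]
eef_rot: [1.0, -0.016, 0.0, -0.0]
contact_force: [-0.2, 0.0, -0.6]
opening: 0.27
station TCP [-48.5   0.2  38. ]
t 22.53 tcp [475.  238.8  38. ] jawyaw -91.8 shift mm [-0.5  0.2  1. ] turn deg [-0.04 -0.04 -0.02] q7 -2.08 F [-0.2  0.  -0.6] op 23.7
```

```bash
python3 -m creep '[4,0,1,0,0,0,4,0,0.5,0,0,0,0,0,0,0,0,0]'; python3 -c "from h import *; sfr();delta(stw(-38,0,37),88.2)"; python3 -m creep '[2,0,0,0,0,0,0,0,0,0,0,0]'; python3 -c "from h import *; sfr();delta(stw(-38,0,37),88.2)"; python3 -m creep '[2,0,0,0,0,0,0,0,0,0,0,0]'; python3 -c "from h import *; sfr();delta(stw(-38,0,37),88.2)"
```

```text
clock: 22.78
tool_pos: [0.4839, 0.2398, 0.0367]
eef_rot: [1.0, -0.015, 0.001, -0.001]
contact_force: [-0.2, 0.9, -1.3]
opening: 0.265
station TCP [-39.7   1.4  36.7]
t 22.78 tcp [483.9 239.8  36.7] jawyaw -91.7 shift mm [ 1.7  1.4 -0.3] turn deg [-0.13 -0.09  0.08] q7 -2.08 F [-0.2  0.9 -1.3] op 23.4
clock: 22.95
tool_pos: [0.4868, 0.2395, 0.0369]
eef_rot: [1.0, -0.015, 0.001, -0.001]
contact_force: [0.0, 0.4, -1.9]
opening: 0.27
station TCP [-36.8   1.2  36.9]
t 22.95 tcp [486.8 239.5  36.9] jawyaw -91.8 shift mm [-1.2  1.2 -0.1] turn deg [-0.13 -0.13  0.04] q7 -2.07 F [ 0.   0.4 -1.9] op 23.8
clock: 23.12
tool_pos: [0.4892, 0.2392, 0.037]
eef_rot: [1.0, -0.016, 0.001, -0.001]
contact_force: [0.7, 0.3, -0.8]
opening: 0.27
station TCP [-34.4   1.   37. ]
t 23.12 tcp [489.2 239.2  37. ] jawyaw -91.8 shift mm [-3.6  1.  -0. ] turn deg [-0.12 -0.15  0.02] q7 -2.07 F [ 0.7  0.3 -0.8] op 23.8
```

```bash
python3 -m creep '[2,0,0,0,0,0,0,0,0,0,0,0]'; python3 -c "from h import *; sfr();delta(stw(-38,0,37),88.2)"; python3 -m creep '[2,0,0,0,0,0,0,0,0,0,0,0]'; python3 -c "from h import *; sfr();delta(stw(-38,0,37),88.2)
s=snapshot('top'); crop(s,170,150,110,95,7,'t14.png')"
```

```text
clock: 23.28
tool_pos: [0.4902, 0.2392, 0.0369]
eef_rot: [1.0, -0.015, 0.0, -0.001]
contact_force: [-0.0, 0.2, -0.5]
opening: 0.269
station TCP [-33.4   1.   36.9]
t 23.28 tcp [490.2 239.2  36.9] jawyaw -91.7 shift mm [-4.6  1.  -0.1] turn deg [-0.1  -0.02  0.05] q7 -2.07 F [-0.   0.2 -0.5] op 23.7
clock: 23.45
tool_pos: [0.4901, 0.2392, 0.0368]
eef_rot: [1.0, -0.015, -0.002, -0.001]
contact_force: [-0.3, 1.2, 0.5]
opening: 0.266
station TCP [-33.4   1.   36.8]
t 23.45 tcp [490.1 239.2  36.8] jawyaw -91.7 shift mm [-4.6  1.  -0.2] turn deg [-0.05  0.2   0.13] q7 -2.07 F [-0.3  1.2  0.5] op 23.4
```

View pics/t14.png

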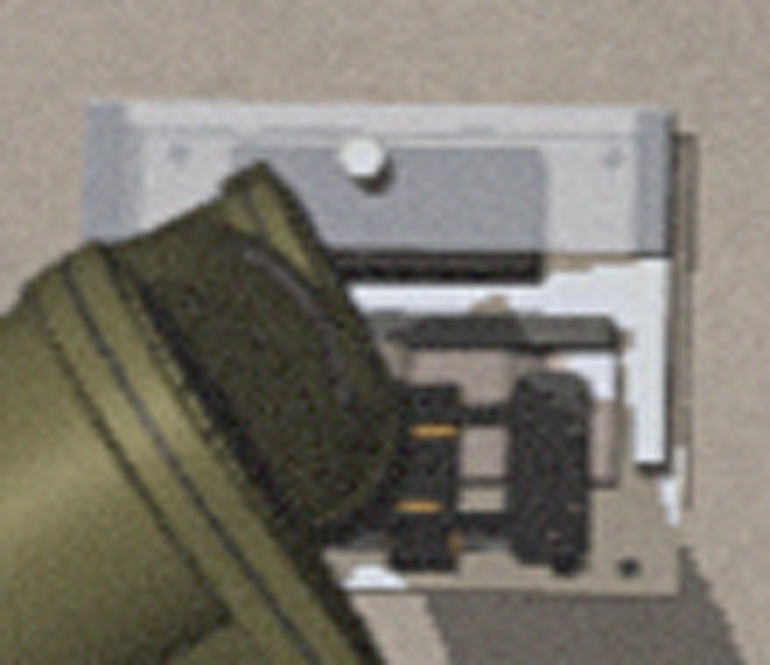

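```bash
python3 -m creep '[0,0,0,0,0.2,0,0,0,0,0,0,0,0,0,0,0,0,0,0,0,0,0,0,0]' 36;  python3 -m creep '[0,0,-10,0,0,0,0,0,-20,0,0,0,-20,10,-30,0,0,0,-30,30,-30,0,0,0,0,40,0,0,0,0]' ; python3 -m creep '[0,40,0,0,0,4,0,40,0,0,0,4,0,40,0,0,0,5,0,40,0,0,0,0,0,40,0,0,0,0]' 42; python3 - <<'E'
from seg import *
delta([.5185,-.2295,.06],74.3)
s=snapshot("top"); crop(s,170,150,110,95,7,"t15.png")
c=snapshot("scene"); crop(c,340,250,140,105,5,"s15.png")
seg(s,295,180,125,75,"g3.png")
E
```

```text
clock: 23.83
tool_pos: [0.4929, 0.2386, 0.0373]
eef_rot: [1.0, -0.016, 0.003, -0.001]
contact_force: [-0.2, -0.6, -0.5]
opening: 0.412
clock: 24.25
tool_pos: [0.4452, 0.1718, 0.1259]
eef_rot: [1.0, -0.01, 0.005, -0.004]
contact_force: [0.1, -0.7, -0.1]
opening: 0.407
clock: 24.67
tool_pos: [0.4176, -0.0298, 0.1297]
eef_rot: [0.992, -0.125, 0.013, -0.007]
contact_force: [1.3, 0.8, 0.5]
opening: 0.476
t 24.67 tcp [417.6 -29.8 129.7] jawyaw -104.3 shift mm [145.6 169.8  70.1] turn deg [-1.05 -1.33  1.35] q7 -1.86 F [1.3 0.8 0.5] op 41.9
dark crop [609. 190.] pix [396.1 211.2] rectc@24 [ 514.8 -229.2] long dir deg 71.7 len 25.5 ratio 1.07
dark crop [201. 317.] pix [328.1 232.4] rectc@24 [467.  -50.8] long dir deg 88.9 len 194.2 ratio 1.47
dark crop [212.  78.] pix [330.  192.5] rectc@24 [569.6 -51.4] long dir deg 89.0 len 22.2 ratio 1.02
white crop [490. 346.] pix [376.2 237.2] rectc@24 [ 445.2 -173.2] long dir deg 68.1 len 32.1 ratio 1.0
white crop [627. 122.] pix [399.  199.9] rectc@24 [ 545.8 -238.3] long dir deg 165.5 len 34.1 ratio 3.25
```

View pics/t15.png

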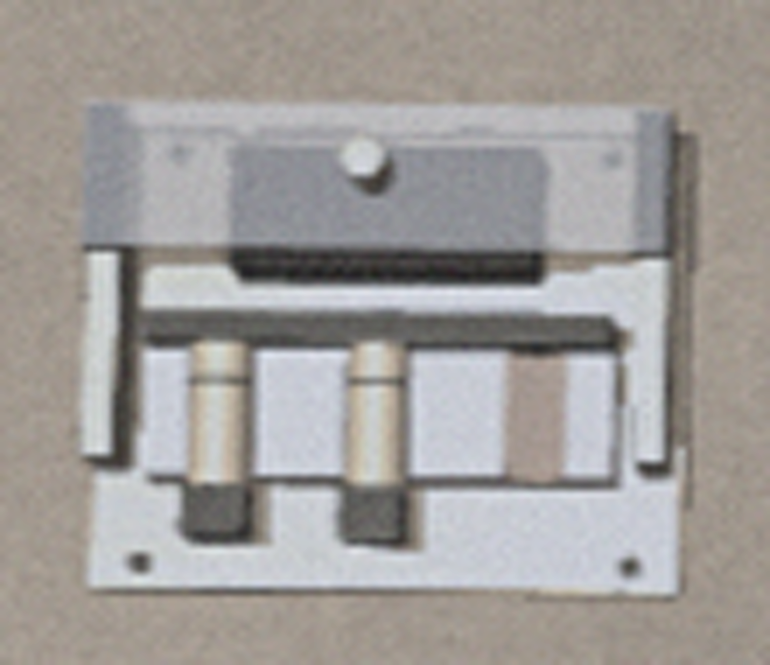

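View pics/s15.png

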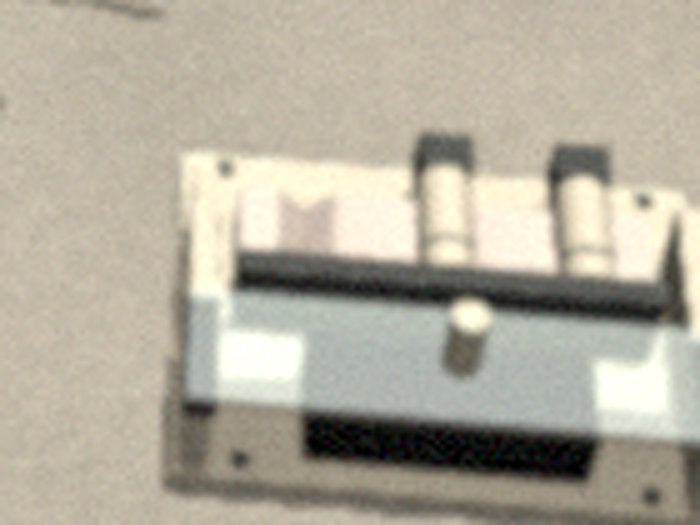

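```bash
python3 -m creep '[20,25,0,-1,-1.3,1.3,28,35,0,0,0,0,28,35,0,0,0,0,25,30,0,0,0,0,15,15,0,0,0,0]'; python3 -m creep '[0,0,10,0,0,0,0,0,0,0,0,0]'; python3 -c "from h import *;delta([.5185,-.2298,.06],74)"
```

```text
clock: 25.18
tool_pos: [0.4864, -0.2055, 0.1331]
eef_rot: [0.99, -0.141, -0.003, 0.002]
contact_force: [-0.7, -0.7, -0.0]
opening: 0.477
clock: 25.35
tool_pos: [0.4895, -0.2123, 0.1242]
eef_rot: [0.989, -0.146, 0.001, 0.004]
contact_force: [-0.8, 1.6, 0.4]
opening: 0.475
t 25.35 tcp [ 489.5 -212.3  124.2] jawyaw -106.8 shift mm [32.6  7.8 64.4] turn deg [ 0.47 -0.17 -0.79] q7 -1.64 F [-0.8  1.6  0.4] op 41.8
```

```bash
python3 -m creep '[16,4,20,0.5,-0.2,-0.8,16,4,20,0,0,0,0,0,20,0,0,0,0,0,0,0,0,0]'; python3 -c "from h import *;delta([.5185,-.2298,.003],74);c=snapshot('scene'); crop(c,170,240,110,82,7,'s16.png')"
```

```text
clock: 25.68
tool_pos: [0.5182, -0.2237, 0.0644]
eef_rot: [0.991, -0.136, -0.001, -0.001]
contact_force: [-0.8, 0.7, 0.2]
opening: 0.48
t 25.68 tcp [ 518.2 -223.7   64.4] jawyaw -105.7 shift mm [ 2.1  5.9 61.4] turn deg [-0.15  0.11  0.35] q7 -1.61 F [-0.8  0.7  0.2] op 42.3
```

View pics/s16.png

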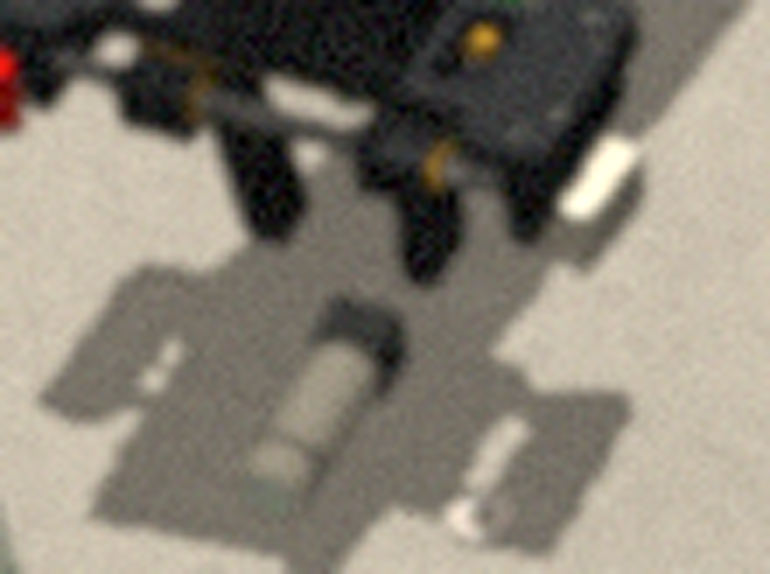

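```bash
python3 -m creep '[2,3,20,-0.1,0.1,0.3,0,3,20,0,0,0,0,0,10,0,0,0,0,0,0,0,0,0]'; python3 -c "from h import *;delta([.5185,-.2298,.003],74)"
```

```text
clock: 26.07
tool_pos: [0.5213, -0.2248, 0.0198]
eef_rot: [0.991, -0.135, 0.003, -0.001]
contact_force: [0.2, 1.1, 0.2]
opening: 0.475
t 26.07 tcp [ 521.3 -224.8   19.8] jawyaw -105.5 shift mm [-1.4  5.6 16.8] turn deg [-0.15 -0.3   0.45] q7 -1.62 F [0.2 1.1 0.2] op 41.8
```

```bash
python3 -m creep '[-1.5,5,6,-0.1,-0.3,0.4,0,2,8,0,0,0,0,0,3,0,0,0,0,0,0,0,0,0]'; python3 -c "from h import *;delta([.5185,-.2298,.003],74);c=snapshot('scene'); crop(c,170,240,110,82,7,'s17.png')"
```

```text
clock: 26.4
tool_pos: [0.5191, -0.2302, 0.0051]
eef_rot: [0.99, -0.138, 0.001, -0.0]
contact_force: [-1.0, 0.1, -0.6]
opening: 0.475
t 26.4 tcp [ 519.1 -230.2    5.1] jawyaw -105.9 shift mm [-0.6 -0.2  2.1] turn deg [-0.05 -0.15  0.14] q7 -1.62 F [-1.   0.1 -0.6] op 41.9
```

View pics/s17.png

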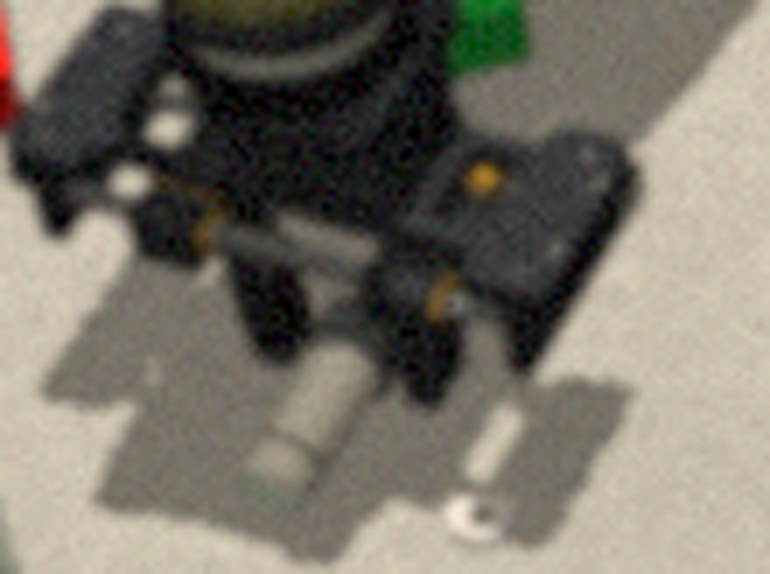

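```bash
python3 -m creep '[0,0,0,0,0,0,0,0,0,0,0,0,0,0,0,0,0,0,0,0,0,0,0,0,0,0,0,0,0,0]' 0 40; python3 -m creep '[0,0,0,0,0,0,0,0,0,0,0,0]'; python3 -c "from h import *;delta([.5185,-.2298,.003],74)"; python3 -m creep '[0,0,-15,0,0,0,0,0,-30,0,0,0,0,0,-35,0,0,-6.9,0,0,-30,0,0,-6.9,0,-10,0,0,0,0]';python3 -m creep '[0,-30,0,0,0,0,-2,-40,0,0,0,0,-2,-40,0,0,0,0,-2,-40,0,0,0,0,-2,-40,0,0,0,0]'; python3 -c "from h import *;delta(stw(-49,-60,60),88.2)"
```

```text
clock: 26.87
tool_pos: [0.5197, -0.2305, 0.0065]
eef_rot: [0.99, -0.138, 0.002, -0.0]
contact_force: [0.6, 0.2, -1.2]
opening: 0.27
clock: 27.03
tool_pos: [0.5196, -0.2305, 0.0065]
eef_rot: [0.99, -0.138, 0.002, -0.0]
contact_force: [0.1, -0.2, -1.2]
opening: 0.273
t 27.03 tcp [ 519.6 -230.5    6.5] jawyaw -105.9 shift mm [-1.3 -0.4  3.5] turn deg [-0.05 -0.24  0.12] q7 -1.62 F [ 0.1 -0.2 -1.2] op 24.0
clock: 27.45
tool_pos: [0.5172, -0.2218, 0.1179]
eef_rot: [1.0, -0.014, -0.001, 0.0]
contact_force: [0.2, -0.4, -0.5]
opening: 0.269
clock: 27.87
tool_pos: [0.5164, -0.0366, 0.1177]
eef_rot: [1.0, -0.028, 0.002, 0.004]
contact_force: [0.7, 0.4, -0.3]
opening: 0.266
t 27.87 tcp [516.4 -36.6 117.7] jawyaw -93.2 shift mm [ -55.7 -213.    55.6] turn deg [ 0.49 -0.21 -1.36] q7 -1.76 F [ 0.7  0.4 -0.3] op 23.5
```

```bash
python3 -m creep '[-10,-38,0,0.4,-0.2,-1.3,-10,-38,0,0,0,0,-10,-38,0,0,0,0,-10,-38,0,0,0,0,-8,-30,0,0,0,0]';python3 -m creep '[0,-10,5,0,0,0,0,0,0,0,0,0]'; python3 -c "from h import *;sfr();delta(stw(-49,-60,60),88.2)"
```

```text
clock: 28.28
tool_pos: [0.472, 0.1596, 0.1144]
eef_rot: [1.0, -0.017, -0.0, -0.0]
contact_force: [1.1, 0.5, -1.2]
opening: 0.271
clock: 28.45
tool_pos: [0.4685, 0.1807, 0.1082]
eef_rot: [1.0, -0.011, -0.001, -0.003]
contact_force: [0.0, 0.5, -0.3]
opening: 0.27
station TCP [-53.2 -58.1 108.2]
t 28.45 tcp [468.5 180.7 108.2] jawyaw -91.3 shift mm [ 4.4  2.2 48.2] turn deg [-0.33  0.16  0.55] q7 -2.05 F [ 0.   0.5 -0.3] op 23.8
```

```bash
python3 -m creep '[2,1,20,-0.3,0.1,0.5,1,1,20,0,0,0,0,0,12,0,0,0,0,0,0,0,0,0]'; python3 -c "from h import *;sfr();delta(stw(-49,-60,45),88.2)"
```

```text
clock: 28.78
tool_pos: [0.4711, 0.1783, 0.0541]
eef_rot: [1.0, -0.016, 0.0, 0.0]
contact_force: [-0.3, 0.6, -0.3]
opening: 0.269
station TCP [-50.5 -60.5  54.1]
t 28.78 tcp [471.1 178.3  54.1] jawyaw -91.9 shift mm [ 1.5 -0.5  9.1] turn deg [ 0.03 -0.   -0.07] q7 -2.06 F [-0.3  0.6 -0.3] op 23.7
```

```bash
python3 -m creep '[1,-0.5,10,0,0,0,0,0,7,0,0,0,0,0,0,0,0,0]'; python3 -c "from h import *;sfr();delta(stw(-49,-60,35),88.2)"
```

```text
clock: 29.03
tool_pos: [0.4729, 0.1765, 0.0362]
eef_rot: [1.0, -0.018, 0.0, 0.001]
contact_force: [-0.1, 1.0, -0.5]
opening: 0.266
station TCP [-48.7 -62.2  36.2]
t 29.03 tcp [472.9 176.5  36.2] jawyaw -92.1 shift mm [-0.4 -2.2  1.2] turn deg [ 0.08 -0.04 -0.31] q7 -2.06 F [-0.1  1.  -0.5] op 23.5
```

```bash
python3 -m creep '[0,-2,0,0,0,-0.3,4,0,1,0,0,0,4,0,0.5,0,0,0,0,0,0,0,0,0]'; python3 -c "from h import *;sfr();delta(stw(-36,-60,35),88.2)";  python3 -m creep '[2.5,0,0,0,0,0,0,0,0,0,0,0]'; python3 -c "from h import *;sfr();delta(stw(-36,-60,35),88.2)";python3 -m creep '[2.5,0,0,0,0,0,0,0,0,0,0,0]'; python3 -c "from h import *;sfr();delta(stw(-36,-60,35),88.2)"
```

```text
clock: 29.37
tool_pos: [0.4826, 0.1775, 0.0355]
eef_rot: [1.0, -0.017, 0.001, 0.001]
contact_force: [-0.8, -0.2, -0.5]
opening: 0.269
station TCP [-39.1 -60.9  35.5]
t 29.37 tcp [482.6 177.5  35.5] jawyaw -91.9 shift mm [ 3.  -0.9  0.5] turn deg [ 0.09 -0.13 -0.09] q7 -2.06 F [-0.8 -0.2 -0.5] op 23.7
clock: 29.53
tool_pos: [0.4861, 0.1772, 0.0361]
eef_rot: [1.0, -0.017, 0.002, 0.001]
contact_force: [0.8, 0.9, -1.5]
opening: 0.268
station TCP [-35.5 -61.1  36.1]
t 29.53 tcp [486.1 177.2  36.1] jawyaw -91.9 shift mm [-0.5 -1.1  1.1] turn deg [ 0.08 -0.2  -0.14] q7 -2.06 F [ 0.8  0.9 -1.5] op 23.6
clock: 29.7
tool_pos: [0.4884, 0.1769, 0.0363]
eef_rot: [1.0, -0.017, 0.001, 0.001]
contact_force: [-0.8, -0.2, -0.9]
opening: 0.271
station TCP [-33.2 -61.3  36.3]
t 29.7 tcp [488.4 176.9  36.3] jawyaw -91.9 shift mm [-2.8 -1.3  1.3] turn deg [ 0.09 -0.16 -0.14] q7 -2.06 F [-0.8 -0.2 -0.9] op 23.9
```

```bash
python3 -m creep '[2.5,-1,1,0,0,0,0,0,0,0,0,0]'; python3 -c "from h import *;sfr();delta(stw(-36,-60,35),88.2)";  python3 -m creep '[2.5,0,0,0,0,0,0,0,0,0,0,0]'; python3 -c "from h import *;sfr();delta(stw(-36,-60,35),88.2)
s=snapshot('top'); crop(s,170,150,110,95,7,'t18.png')"
```

```text
clock: 29.87
tool_pos: [0.4883, 0.1774, 0.035]
eef_rot: [1.0, -0.017, -0.001, 0.002]
contact_force: [0.4, 0.5, -0.4]
opening: 0.27
station TCP [-33.3 -60.9  35. ]
t 29.87 tcp [488.3 177.4  35. ] jawyaw -91.9 shift mm [-2.7 -0.9  0. ] turn deg [ 0.19  0.15 -0.12] q7 -2.06 F [ 0.4  0.5 -0.4] op 23.8
clock: 30.03
tool_pos: [0.4885, 0.1776, 0.0348]
eef_rot: [1.0, -0.016, -0.004, 0.002]
contact_force: [-0.1, 0.1, 1.1]
opening: 0.266
station TCP [-33.1 -60.7  34.8]
t 30.03 tcp [488.5 177.6  34.8] jawyaw -91.8 shift mm [-2.9 -0.7 -0.2] turn deg [ 0.23  0.42 -0.05] q7 -2.05 F [-0.1  0.1  1.1] op 23.4
```

View pics/t18.png

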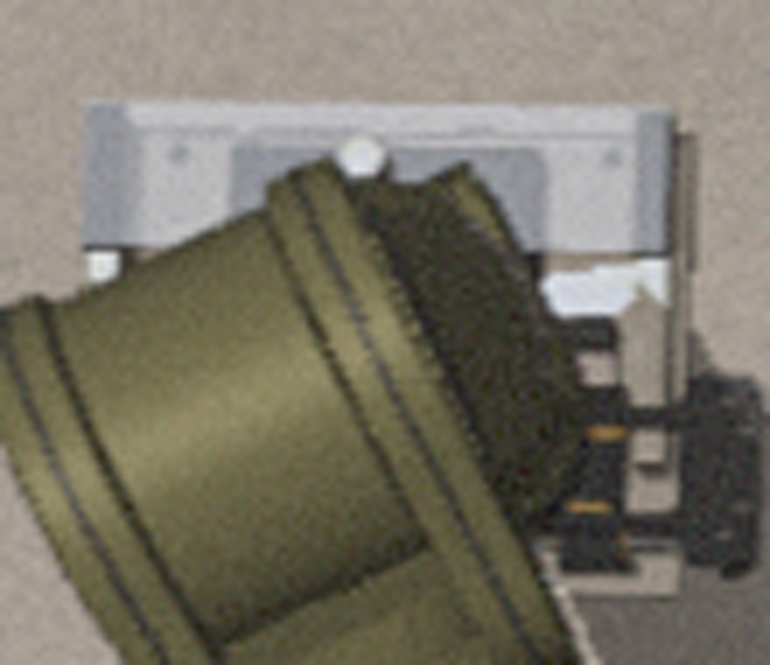

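```bash
python3 -m creep '[0,0,0,0,0.4,0,0,0,0,0,0,0,0,0,0,0,0,0,0,0,0,0,0,0]' 36;  python3 -m creep '[0,0,-10,0,0,0,0,0,-20,0,0,0,-20,10,-30,0,0,0,-20,30,-30,0,0,0,0,40,-20,0,0,0]' ; python3 -m creep '[0,40,0,0,0,0,0,40,0,0,0,0,0,40,0,0,0,0,0,40,0,0,0,0,0,0,0,0,0,0]' 60; python3 - <<'E'
from seg import *
sfr();delta([.5,-.2295,.06],74.3)
s=snapshot("top"); crop(s,170,150,110,95,7,"t19.png")
c=snapshot("scene"); crop(c,340,250,140,105,5,"s19.png")
seg(s,295,180,125,75,"g3.png")
E
```

```text
clock: 30.42
tool_pos: [0.4918, 0.1779, 0.0354]
eef_rot: [1.0, -0.016, 0.003, 0.001]
contact_force: [-0.7, -0.6, -0.4]
opening: 0.41
clock: 30.83
tool_pos: [0.4497, 0.1087, 0.1451]
eef_rot: [1.0, -0.01, 0.004, -0.001]
contact_force: [0.7, -1.5, 0.5]
opening: 0.412
clock: 31.25
tool_pos: [0.4486, -0.0652, 0.1538]
eef_rot: [1.0, -0.013, 0.012, 0.001]
contact_force: [0.5, 0.5, 0.1]
opening: 0.681
station TCP [ -65.3 -304.6  153.8]
t 31.25 tcp [448.6 -65.2 153.8] jawyaw -91.5 shift mm [ 53.3 162.8  95.2] turn deg [-0.13 -1.41 14.2 ] q7 -1.71 F [0.5 0.5 0.1] op 60.0
dark crop [282. 248.] pix [341.5 220.9] rectc@24 [493.5 -77.9] long dir deg 88.9 len 221.6 ratio 1.19
```

View pics/t19.png

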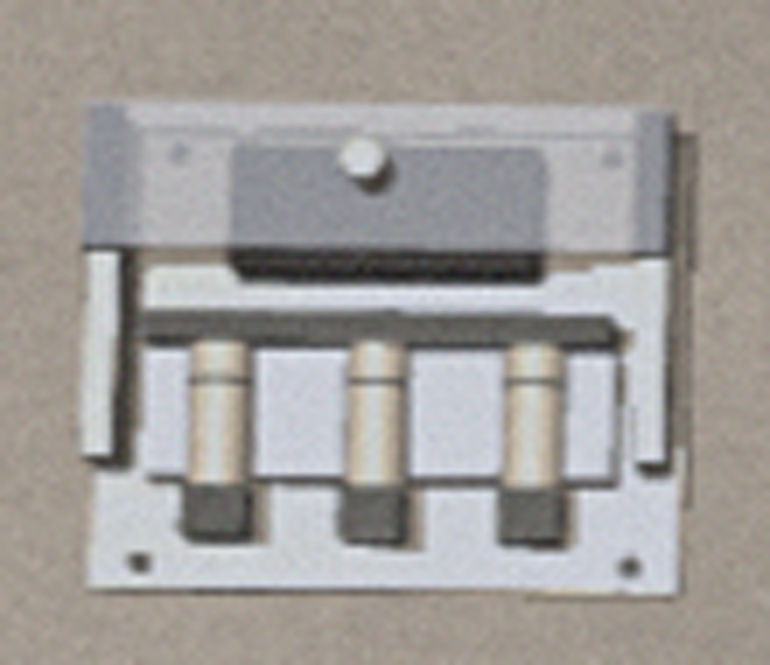

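View pics/s19.png

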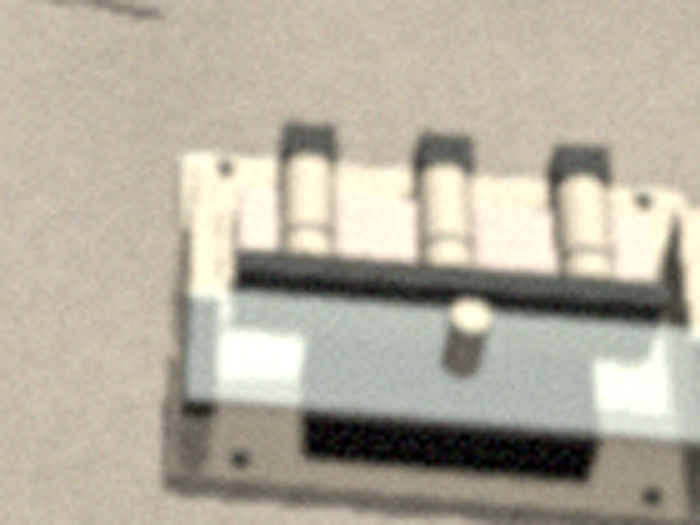

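```bash
python3 - <<'E'
from h import *
im=cv2.imread("pics/top0.png")[140:185,315:400]
im=cv2.resize(im,None,fx=9,fy=9,interpolation=cv2.INTER_CUBIC); im=cv2.convertScaleAbs(im,alpha=2.2,beta=-110)
for k in range(0,85,10): cv2.putText(im,str(315+k),(k*9,10),0,.35,(0,0,255)); cv2.line(im,(k*9+4,12),(k*9+4,16),(0,0,255),1)
for k in range(0,45,10): cv2.putText(im,str(140+k),(0,k*9+8),0,.35,(0,0,255)); 
cv2.imwrite("pics/n1.png",im)
im=cv2.imread("pics/scene0.png")[322:372,195:310]
im=cv2.resize(im,None,fx=6.9,fy=6.9,interpolation=cv2.INTER_CUBIC); im=cv2.convertScaleAbs(im,alpha=1.8,beta=-60)
cv2.imwrite("pics/n2.png",im)
E
```

```text
(no output)
```

View pics/n1.png

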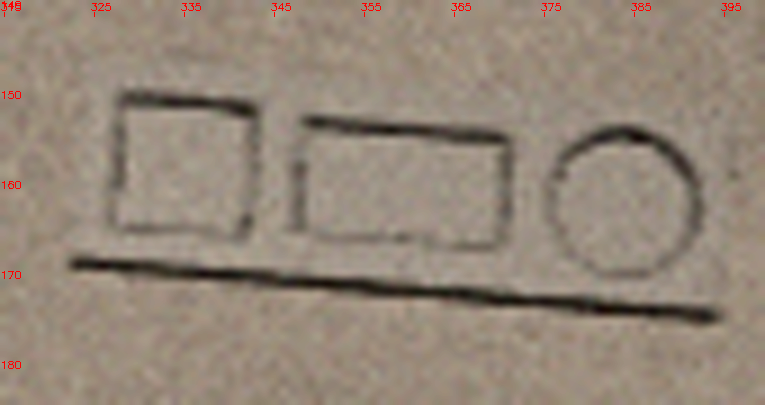

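View pics/n2.png

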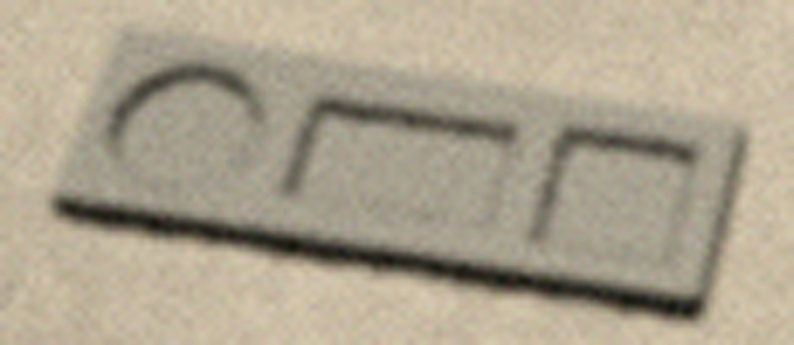

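```bash
cat > nest.py <<'E'
from h import *
s=snapshot("top"); g=lambda u,v:(315+(u+.5)/9-.5,140+(v+.5)/9-.5)
P={n:bp(s,g(*c),.012)[:2]*1000 for n,c in dict(sq=(184,168.5),slim=(403,183),rd=(625.5,202)).items()}
for n in P: print(n,P[n].round(1))
d=P["sq"]-P["rd"]; print("y axis angle from pockets",np.degrees(np.arctan2(d[1],d[0])), np.linalg.norm(P["sq"]-P["slim"]),np.linalg.norm(P["slim"]-P["rd"]))
a=bp(s,g(73,268),0)[:2]-bp(s,g(717,321),0)[:2]; print("front line",np.degrees(np.arctan2(a[1],a[0])),np.linalg.norm(a)*1000)
fm=(bp(s,g(73,258),.012)+bp(s,g(717,311),.012))/2*1000; print("front mid",fm[:2]+32*np.array([np.cos(np.radians(-4.5)),np.sin(np.radians(-4.5))]))
c=snapshot("scene"); h=lambda u,v:(195+(u+.5)/6.9-.5,322+(v+.5)/6.9-.5)
# scene: pockets rim corners z=.012
for n,pts in dict(slim=[(318,98),(515,125),(497,225),(283,198)],sq=[(562,128),(697,148),(672,260),(530,242)]).items():
    q=np.mean([bp(c,h(*p),.012) for p in pts],0)*1000; print("scene",n,q.round(1))
for p in [(320,100),(516,126),(560,130),(695,150)]: print((bp(c,h(*p),.012)*1000).round(1))
E
python3 nest.py
```

```text
sq [667.8 -67.5]
slim [ 662.1 -134.4]
rd [ 654.9 -202.3]
y axis angle from pockets 84.52637949122872 67.16267912761708 68.30806891130575
front line 84.15700657181246 198.63211703570173
front mid [ 662.30563756 -133.59959935]
scene slim [ 662.1 -133.5   12. ]
scene sq [669.  -67.8  12. ]
[ 641.9 -162.7   12. ]
[ 646.9 -101.1   12. ]
[647.3 -87.5  12. ]
[651.5 -45.6  12. ]
```

```bash
Z='[0,0,-5,0,0,-7.1,0,0,0,0,0,-7.1,0,0,0,0,0,-7.1,0,0,0,0,0,-7.1,0,0,0,0,0,-7.1]'; python3 -m creep '[0,0,-5,0,0,-7.1,0,0,0,0,0,-7.1,0,0,0,0,0,-7.1,0,0,0,0,0,-7.1,0,0,0,0,0,-7.1]' 50; python3 -m creep '[0,0,0,0,0,-7.1,0,0,0,0,0,-7.1,0,0,0,0,0,-7.1,0,0,0,0,0,-7.1,0,0,0,0,0,-7.1]'; python3 -m creep '[0,0,0,0,0,-7.1,0,0,0,0,0,-7.1,0,0,0,0,0,-7.1,0,0,0,0,0,-7.1,0,0,0,0,0,-7.1]' ; python3 -c "from h import *;delta([.4465,-.052,.05],29.9)"
```

```text
clock: 31.87
tool_pos: [0.4514, -0.042, 0.1593]
eef_rot: [0.951, 0.308, 0.014, -0.0]
contact_force: [0.1, 0.5, -0.4]
opening: 0.573
clock: 32.28
tool_pos: [0.4527, -0.0286, 0.1602]
eef_rot: [0.811, 0.585, 0.015, 0.003]
contact_force: [1.6, 0.3, -0.6]
opening: 0.567
clock: 32.7
tool_pos: [0.4536, -0.0155, 0.1611]
eef_rot: [0.592, 0.806, 0.015, 0.007]
contact_force: [-0.0, 0.1, 1.0]
opening: 0.565
t 32.7 tcp [453.6 -15.5 161.1] jawyaw 17.4 shift mm [-33.4 -21.2 110.3] turn deg [  1.87  -0.15 -12.45] q7 -0.55 F [-0.   0.1  1. ] op 49.8
```

```bash
python3 -m creep '[-15,-10,10,1.8,0,-6.5,-15,-10,20,0,0,-5.5,0,0,20,0,0,0,0,0,20,0,0,0,0,0,0,0,0,0]'; python3 -c "from h import *;delta([.4465,-.052,.009],29.9);c=snapshot('scene'); crop(c,220,220,120,90,6.5,'s20.png')"
```

```text
clock: 33.12
tool_pos: [0.4494, -0.0387, 0.0902]
eef_rot: [0.488, 0.873, 0.005, 0.0]
contact_force: [0.9, -0.5, -1.2]
opening: 0.567
t 33.12 tcp [449.4 -38.7  90.2] jawyaw 31.5 shift mm [-10.2 -10.2  81.1] turn deg [ 0.54 -0.29  1.63] q7 -0.51 F [ 0.9 -0.5 -1.2] op 49.9
```

View pics/s20.png

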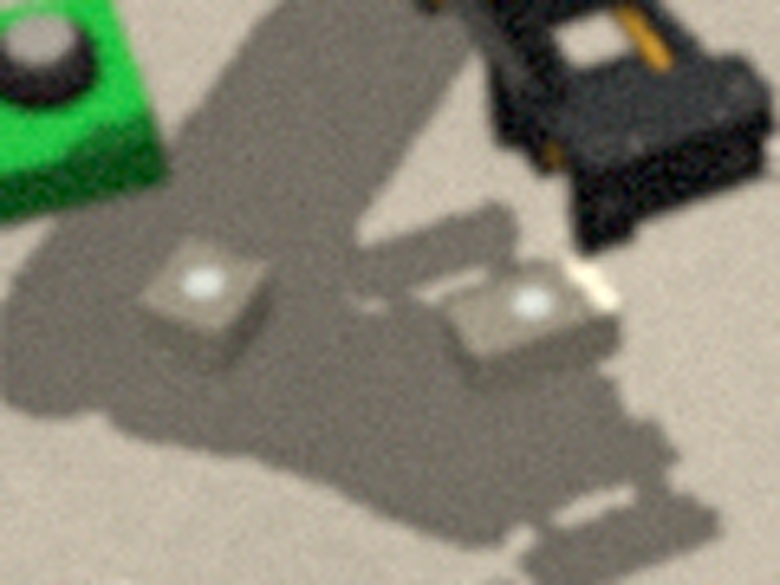

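```bash
python3 -m creep '[-6,-6,10,0.5,-0.3,1.6,-4,-4,20,0,0,0,0,0,15,0,0,0,0,0,0,0,0,0]'; python3 -c "from h import *;delta([.4465,-.052,.009],29.9);c=snapshot('scene'); crop(c,220,220,120,90,6.5,'s21.png')"
```

```text
clock: 33.5
tool_pos: [0.4512, -0.045, 0.0492]
eef_rot: [0.496, 0.868, 0.004, 0.004]
contact_force: [0.2, -0.1, 0.6]
opening: 0.563
t 33.5 tcp [451.2 -45.   49.2] jawyaw 30.5 shift mm [-3.6 -8.  40.2] turn deg [0.62 0.17 0.63] q7 -0.7 F [ 0.2 -0.1  0.6] op 49.6
```

View pics/s21.png

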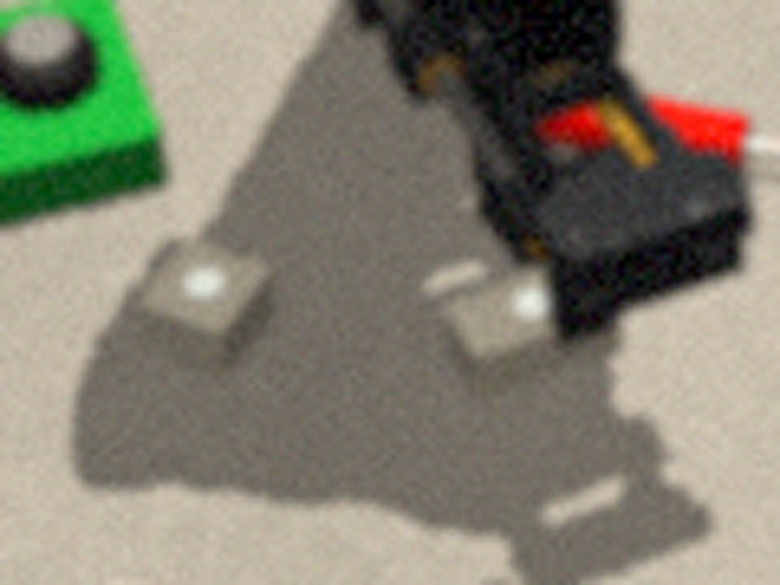

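```bash
python3 -m creep '[-3,-7,5,0.6,0.1,0.6,-0.5,-1,5,0,0,0,0,0,0,0,0,0]'; python3 -c "from h import *;delta([.4465,-.052,.009],29.9)"
```

```text
clock: 33.8
tool_pos: [0.4484, -0.0506, 0.0428]
eef_rot: [0.5, 0.866, 0.001, 0.003]
contact_force: [0.2, -1.3, -0.5]
opening: 0.565
t 33.8 tcp [448.4 -50.6  42.8] jawyaw 30.0 shift mm [-0.1 -2.5 33.8] turn deg [0.29 0.24 0.14] q7 -0.74 F [ 0.2 -1.3 -0.5] op 49.8
```

```bash
python3 -m creep '[0,-2,12,0.3,0.2,0,0,0,12,0,0,0,0,0,6,0,0,0,0,0,0,0,0,0]'; python3 -c "from h import *;delta([.4465,-.052,.009],29.9);c=snapshot('scene'); crop(c,220,220,120,90,6.5,'s22.png')"
```

```text
clock: 34.13
tool_pos: [0.4496, -0.0521, 0.0155]
eef_rot: [0.501, 0.866, 0.002, 0.004]
contact_force: [-0.5, 0.3, 1.0]
opening: 0.571
t 34.13 tcp [449.6 -52.1  15.5] jawyaw 29.9 shift mm [ 1.6 -2.7  6.5] turn deg [0.36 0.26 0.01] q7 -1.02 F [-0.5  0.3  1. ] op 50.3
```

View pics/s22.png

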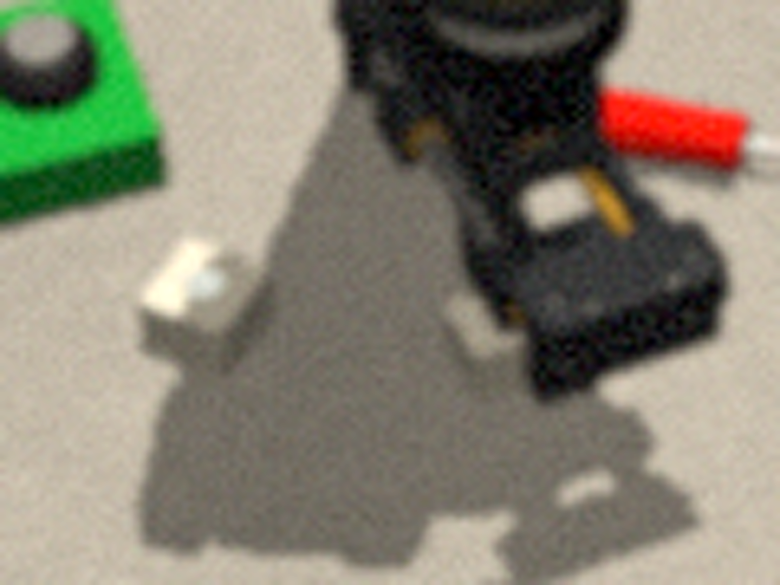

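```bash
python3 -m creep '[1,-2.5,4,0.3,0.2,0,0,0,2,0,0,0,0,0,0,0,0,0]'; python3 -c "from h import *;delta([.4465,-.052,.009],29.9)";  python3 -m creep '[0,0,0,0,0,0,0,0,0,0,0,0,0,0,0,0,0,0,0,0,0,0,0,0,0,0,0,0,0,0]' 0 30; python3 -m creep '[0,0,0,0,0,0,0,0,0,0,0,0]'; python3 -c "from h import *;delta([.4465,-.052,.009],29.9)"
```

```text
clock: 34.43
tool_pos: [0.4481, -0.0524, 0.0113]
eef_rot: [0.501, 0.865, 0.001, 0.002]
contact_force: [-0.3, -0.0, 0.7]
opening: 0.569
t 34.43 tcp [448.1 -52.4  11.3] jawyaw 29.8 shift mm [ 1.2 -1.2  2.3] turn deg [ 0.24  0.13 -0.06] q7 -1.06 F [-0.3 -0.   0.7] op 50.2
clock: 34.85
tool_pos: [0.4482, -0.0528, 0.012]
eef_rot: [0.502, 0.865, 0.002, 0.002]
contact_force: [0.5, 0.5, -2.0]
opening: 0.338
clock: 35.02
tool_pos: [0.4482, -0.0528, 0.012]
eef_rot: [0.502, 0.865, 0.002, 0.002]
contact_force: [-0.3, -0.0, -0.9]
opening: 0.336
t 35.02 tcp [448.2 -52.8  12. ] jawyaw 29.8 shift mm [ 1.5 -1.1  2.9] turn deg [ 0.28  0.14 -0.12] q7 -1.06 F [-0.3 -0.  -0.9] op 29.6
```

```bash
python3 -m creep '[0,0,-15,0,0,0,0,0,-30,0,0,0,0,0,-40,0,0,0,0,0,-20,0,0,7,0,0,0,0,0,7]'; python3 -m creep '[0,0,0,0,0,7,0,0,0,0,0,7,0,0,0,0,0,7,0,0,0,0,0,0]';  python3 -c "from h import *;delta([.6621,-.1342,.1],-5.6)
c=snapshot('scene'); crop(c,180,180,200,150,4,'s23.png')"
```

```text
clock: 35.43
tool_pos: [0.4478, -0.054, 0.0941]
eef_rot: [0.605, 0.796, -0.001, 0.003]
contact_force: [-0.3, -0.3, -1.2]
opening: 0.334
clock: 35.77
tool_pos: [0.4484, -0.0542, 0.0964]
eef_rot: [0.744, 0.668, 0.001, 0.004]
contact_force: [0.2, 0.9, -2.0]
opening: 0.335
t 35.77 tcp [448.4 -54.2  96.4] jawyaw -6.1 shift mm [-56.6 221.1  -1.9] turn deg [ 0.4   0.22 -0.55] q7 -0.9 F [ 0.2  0.9 -2. ] op 29.5
```

View pics/s23.png

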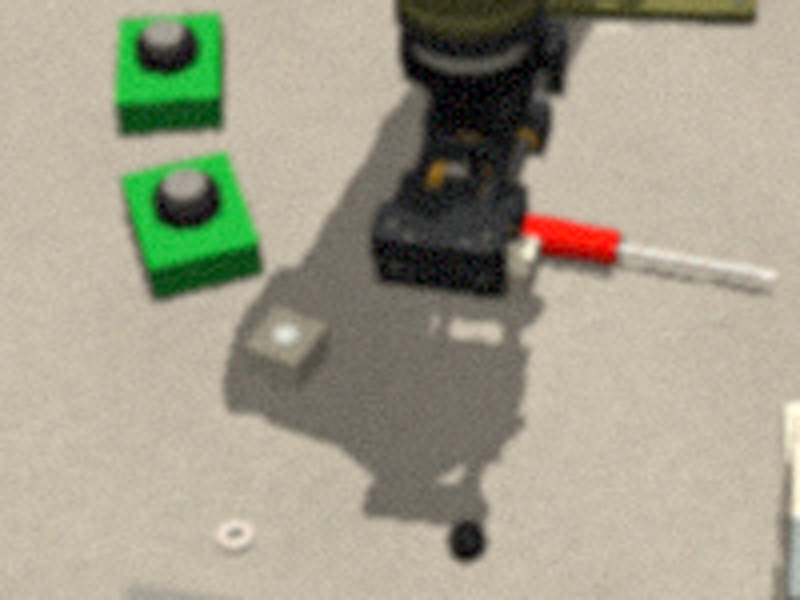

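```bash
python3 -m creep '[-10,35,0,0.4,0.2,-0.5,-10,38,0,0,0,0,-10,38,0,0,0,0,-10,38,0,0,0,0,-8,30,0,0,0,0]'; python3 -m creep '[-4,15,0,0,0,0,0,0,0,0,0,0]';  python3 -c "from h import *;delta([.6621,-.1342,.07],-5.6)"
```

```text
clock: 36.23
tool_pos: [0.6138, -0.1161, 0.093]
eef_rot: [0.728, 0.685, -0.009, -0.008]
contact_force: [1.8, 1.1, -1.1]
opening: 0.336
clock: 36.4
tool_pos: [0.6347, -0.1254, 0.0916]
eef_rot: [0.728, 0.685, -0.007, -0.006]
contact_force: [0.4, -0.1, -0.3]
opening: 0.339
t 36.4 tcp [ 634.7 -125.4   91.6] jawyaw -3.5 shift mm [-7.1 28.3 21.2] turn deg [-1.03  0.2   2.09] q7 -0.47 F [ 0.4 -0.1 -0.3] op 29.9
```

```bash
python3 -m creep '[-4,14,8,-1,0.2,2,-3,12,8,0,0,0,0,0,0,0,0,0]';  python3 -c "from h import *;delta([.6621,-.1342,.05],-5.6)
s=snapshot('top'); crop(s,300,130,110,80,7,'t24.png')
c=snapshot('scene'); crop(c,180,280,140,105,5.5,'s24.png')"
```

```text
clock: 36.65
tool_pos: [0.658, -0.1349, 0.0732]
eef_rot: [0.738, 0.675, -0.002, -0.001]
contact_force: [0.5, 1.0, -1.1]
opening: 0.339
t 36.65 tcp [ 658.  -134.9   73.2] jawyaw -5.2 shift mm [ 1.1  4.1 23.2] turn deg [-0.24  0.03  0.44] q7 -0.47 F [ 0.5  1.  -1.1] op 29.9
```

View pics/t24.png

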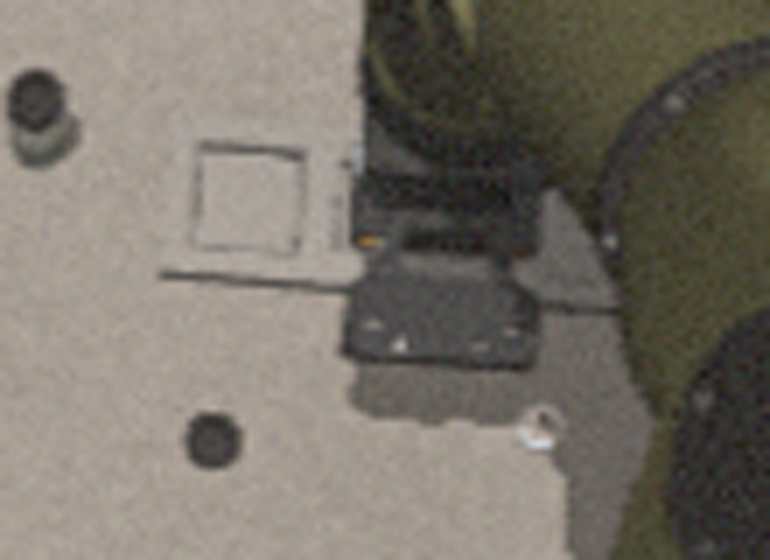

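View pics/s24.png

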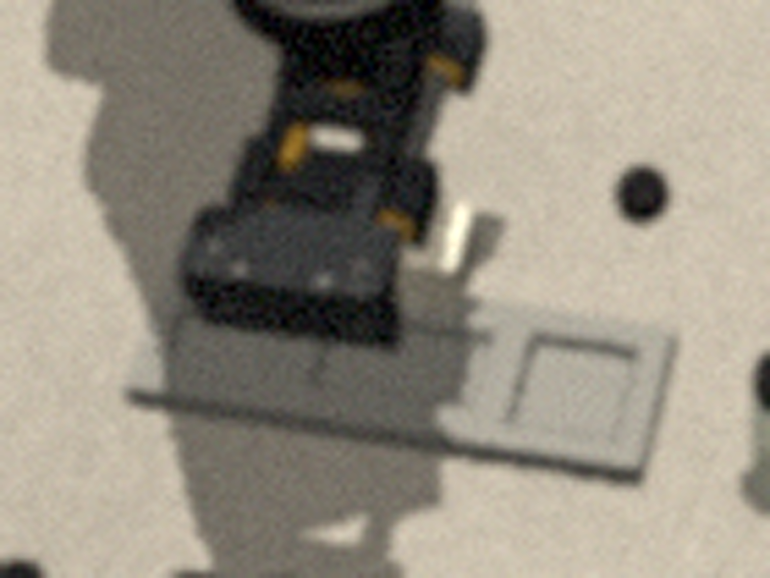

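```bash
python3 - <<'E'
from h import *
delta([.6621,-.1350,.05],-5.6)
c=snapshot('scene'); im=c["color"][305:345,240:290,::-1]
im=cv2.resize(im,None,fx=15,fy=15,interpolation=cv2.INTER_CUBIC); im=cv2.convertScaleAbs(im,alpha=1.2)
cv2.imwrite("pics/s25.png",im)
E
```

```text
t 36.75 tcp [ 656.6 -133.9   74.3] jawyaw -5.1 shift mm [-0.6  5.7 24.2] turn deg [-0.31  0.    0.46] q7 -0.47 F [ 0.2 -0.1 -1.6] op 30.2
```

View pics/s25.png

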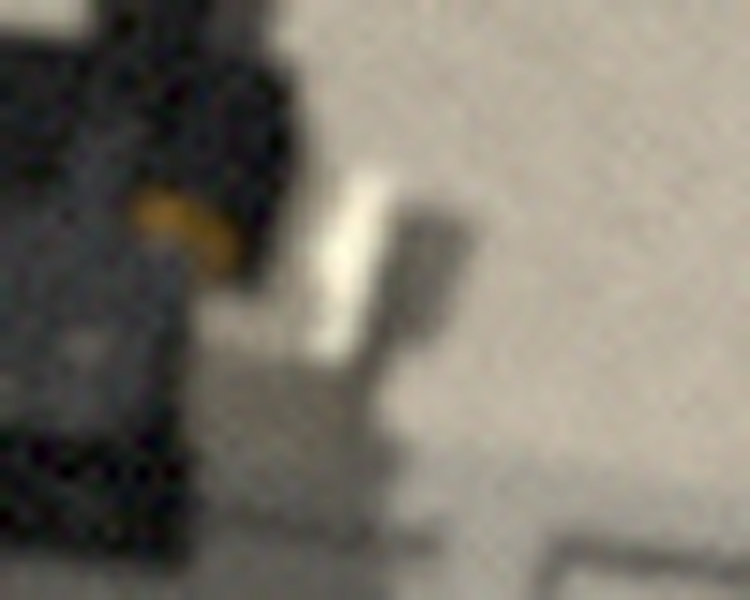

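```bash
python3 - <<'E'
from h import *
c=snapshot('scene')
for u,v in((400,172),(358,358)): print((bp(c,(240+(u+.5)/15-.5,305+(v+.5)/15-.5),.0883)*1000).round(1))
p=np.array([656.6,-133.9]);t=np.radians(-5.1);jx=np.array([np.cos(t),np.sin(t)]);jy=np.array([-np.sin(t),np.cos(t)])
for off in (0,2.6):
  print([ (p+sx*15*jx+(29+off)*jy).round(1) for sx in(-1,1)])
E
```

```text
[ 642.8 -102.6   88.3]
[ 673.6 -103.6   88.3]
[array([ 644.2, -103.7]), array([ 674.1, -106.3])]
[array([ 644.5, -101.1]), array([ 674.3, -103.8])]
```

```bash
python3 -m creep '[-0.5,6,10,-0.3,0,0.4,0,1,10,0,0,0,0,0,6,0,0,0,0,0,0,0,0,0]';  python3 -c "from h import *;delta([.6630,-.1352,.03],-5.6)"
```

```text
clock: 37.18
tool_pos: [0.6634, -0.1334, 0.0483]
eef_rot: [0.739, 0.673, 0.001, 0.001]
contact_force: [-0.5, 0.9, -1.7]
opening: 0.337
t 37.18 tcp [ 663.4 -133.4   48.3] jawyaw -5.4 shift mm [-1.8 -0.3 18.3] turn deg [ 0.11 -0.    0.24] q7 -0.49 F [-0.5  0.9 -1.7] op 29.7
```

```bash
python3 -m creep '[-1.5,-0.3,10,0.1,0,0.2,-0.5,0,6,0,0,0,0,0,0,0,0,0]';  python3 -c "from h import *;delta([.6630,-.1352,.03],-5.6)"
```

```text
clock: 37.43
tool_pos: [0.6623, -0.1352, 0.03]
eef_rot: [0.74, 0.672, -0.0, -0.001]
contact_force: [-0.6, 0.2, -2.1]
opening: 0.337
t 37.43 tcp [ 662.3 -135.2   30. ] jawyaw -5.5 shift mm [ 0.1  0.7 -0. ] turn deg [-0.08 -0.01  0.07] q7 -0.5 F [-0.6  0.2 -2.1] op 29.7
```

```bash
python3 -m creep '[0,0.6,4,0,0,0,0,0,4,0,0,0,0,0,0,0,0,0]';  python3 -c "from h import *;delta([.6630,-.1352,.017],-5.6)"; python3 -m creep '[0,0,4,0,0,0,0,0,2,0,0,0,0,0,0,0,0,0]';  python3 -c "from h import *;delta([.6630,-.1352,.017],-5.6)
c=snapshot('scene'); crop(c,180,300,120,80,6.5,'s26.png')"
```

```text
clock: 37.68
tool_pos: [0.6626, -0.1354, 0.0206]
eef_rot: [0.74, 0.672, -0.001, -0.001]
contact_force: [0.4, -0.4, -0.9]
opening: 0.341
t 37.68 tcp [ 662.6 -135.4   20.6] jawyaw -5.5 shift mm [0.3 0.4 3.6] turn deg [-0.13 -0.    0.06] q7 -0.5 F [ 0.4 -0.4 -0.9] op 30.1
clock: 37.93
tool_pos: [0.6631, -0.1353, 0.0174]
eef_rot: [0.741, 0.672, -0.001, -0.0]
contact_force: [-0.0, -0.2, -1.1]
opening: 0.337
t 37.93 tcp [ 663.1 -135.3   17.4] jawyaw -5.6 shift mm [ 0.1 -0.1  0.4] turn deg [-0.07  0.05  0.04] q7 -0.5 F [-0.  -0.2 -1.1] op 29.7
```

View pics/s26.png

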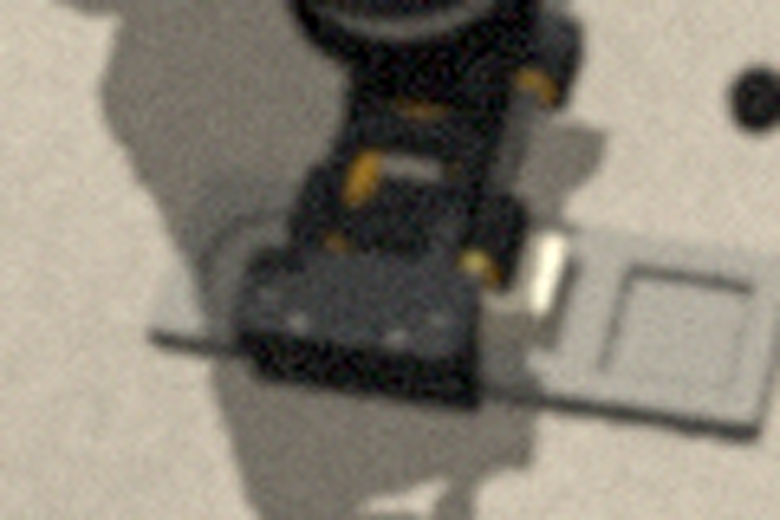

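```bash
python3 -m creep '[0,0,0,0,0,0,0,0,0,0,0,0,0,0,0,0,0,0,0,0,0,0,0,0]' 48; python3 -c "from h import *;delta([.6630,-.1352,.017],-5.6)"; python3 -m creep '[0,0,-10,0,0,0,0,0,-20,0,0,0,0,0,-40,0,0,0,0,-10,-40,0,0,0,-10,-30,0,0,0,0]';python3 -m creep '[-10,-38,0,0,0,0,-10,-38,0,0,0,0,0,-38,0,0,0,0,0,-38,0,0,0,0,0,0,0,0,0,0]' 56; python3 - <<'E'
from seg import *
delta([.4465,-.1715,.06],-21.9)
s=snapshot('top'); crop(s,300,130,110,80,7,'t27.png'); seg(s,345,215,60,45,"g27.png",0)
c=snapshot('scene'); crop(c,180,290,140,90,5.5,'s27.png')
E
```

```text
clock: 38.32
tool_pos: [0.6643, -0.1353, 0.0177]
eef_rot: [0.741, 0.672, 0.0, 0.001]
contact_force: [-0.3, -0.6, -0.6]
opening: 0.542
t 38.32 tcp [ 664.3 -135.3   17.7] jawyaw -5.6 shift mm [-0.1 -1.3  0.7] turn deg [0.09 0.02 0.04] q7 -0.5 F [-0.3 -0.6 -0.6] op 47.8
clock: 38.73
tool_pos: [0.6273, -0.1374, 0.1315]
eef_rot: [0.74, 0.673, 0.003, -0.0]
contact_force: [2.2, 0.2, 0.8]
opening: 0.543
clock: 39.15
tool_pos: [0.4629, -0.1447, 0.1363]
eef_rot: [0.74, 0.672, 0.003, 0.002]
contact_force: [-0.6, -0.5, 0.1]
opening: 0.639
t 39.15 tcp [ 462.9 -144.7  136.3] jawyaw -5.5 shift mm [-28.4 -14.2  76.2] turn deg [ 0.37 -0.14 16.35] q7 -0.6 F [-0.6 -0.5  0.1] op 56.3
dark crop [219. 135.] pix [381.1 237.1] rectc@24 [ 445.5 -183.2] long dir deg 88.9 len 132.1 ratio 1.09
```

View pics/t27.png

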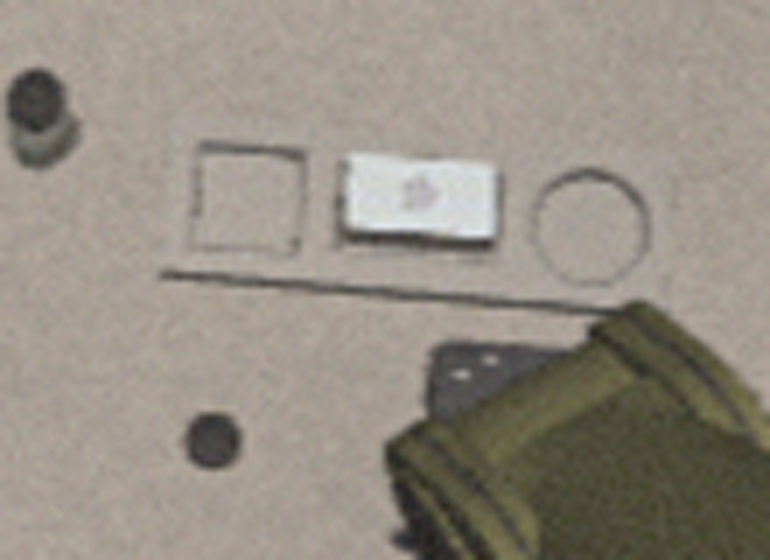

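View pics/s27.png

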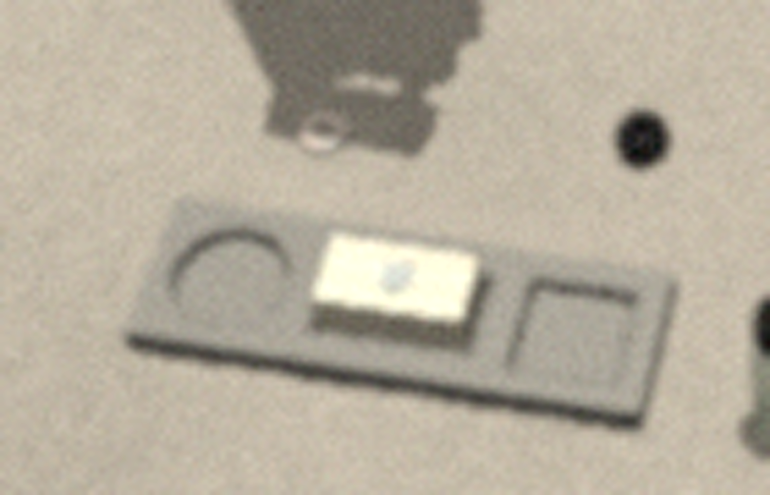

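```bash
python3 -m creep '[-13,-7,10,0.3,0,6,-12,-7,20,0,0,6,0,0,20,0,0,4.3,0,0,0,0,0,0]';  python3 -c "from h import *;delta([.4463,-.1718,.01],-21.9)"
```

```text
clock: 39.58
tool_pos: [0.4691, -0.1682, 0.0892]
eef_rot: [0.832, 0.555, 0.015, 0.009]
contact_force: [0.6, -0.4, -0.4]
opening: 0.635
t 39.58 tcp [ 469.1 -168.2   89.2] jawyaw -22.6 shift mm [-13.3 -22.3  78.3] turn deg [ 1.88 -0.85 -0.66] q7 -0.86 F [ 0.6 -0.4 -0.4] op 56.0
```

```bash
python3 -m creep '[-6,-11,10,1.8,-0.8,-0.6,-6,-10,12,0,0,0,0,0,8,0,0,0,0,0,0,0,0,0]';  python3 -c "from h import *;delta([.4463,-.1718,.01],-21.9);c=snapshot('scene'); crop(c,180,220,120,90,6.5,'s28.png')"
```

```text
clock: 39.92
tool_pos: [0.4519, -0.1712, 0.0581]
eef_rot: [0.826, 0.564, 0.002, 0.002]
contact_force: [0.6, -1.2, -0.3]
opening: 0.635
t 39.92 tcp [ 451.9 -171.2   58.1] jawyaw -21.3 shift mm [-2.7 -5.3 48.1] turn deg [ 0.36 -0.08  0.61] q7 -0.88 F [ 0.6 -1.2 -0.3] op 56.0
```

View pics/s28.png

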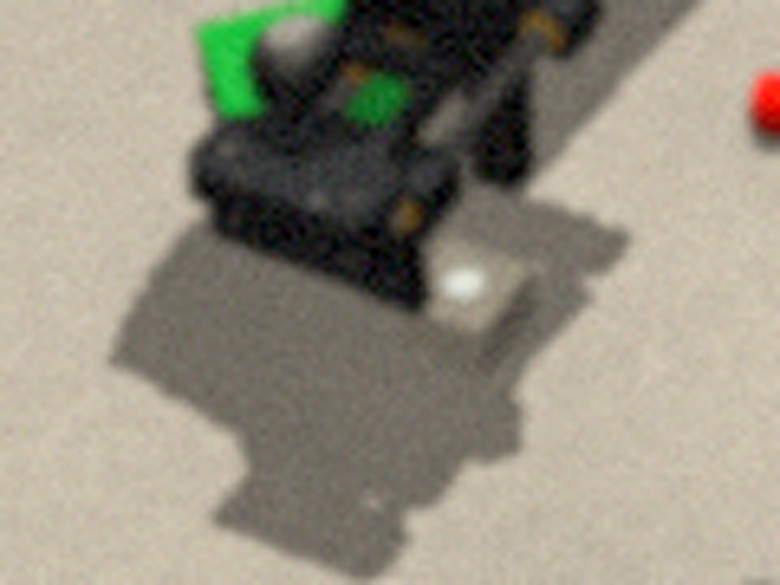

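```bash
python3 -m creep '[-2.5,-5,12,0.3,0,0.5,0,-0.5,12,0,0,0,0,0,6,0,0,0,0,0,0,0,0,0]';  python3 -c "from h import *;delta([.4463,-.1718,.01],-21.9)"
```

```text
clock: 40.3
tool_pos: [0.4512, -0.1712, 0.0296]
eef_rot: [0.827, 0.562, 0.004, 0.002]
contact_force: [0.2, -0.7, 0.5]
opening: 0.636
t 40.3 tcp [ 451.2 -171.2   29.6] jawyaw -21.6 shift mm [-2.4 -4.5 19.5] turn deg [ 0.45 -0.23  0.33] q7 -0.93 F [ 0.2 -0.7  0.5] op 56.0
```

```bash
python3 -m creep '[-2.5,-5,0,0.4,-0.2,0.3,0,-1,0,0,0,0,0,0,7,0,0,0,0,0,6,0,0,0,0,0,0,0,0,0]';  python3 -c "from h import *;delta([.4463,-.1718,.01],-21.9);c=snapshot('scene'); crop(c,180,220,120,90,6.5,'s29.png')"
```

```text
clock: 40.72
tool_pos: [0.4467, -0.1714, 0.0176]
eef_rot: [0.828, 0.56, 0.002, 0.001]
contact_force: [0.2, -0.2, 0.1]
opening: 0.635
t 40.72 tcp [ 446.7 -171.4   17.6] jawyaw -21.9 shift mm [-0.5 -0.2  7.6] turn deg [ 0.27 -0.1   0.05] q7 -0.95 F [ 0.2 -0.2  0.1] op 56.0
```

View pics/s29.png

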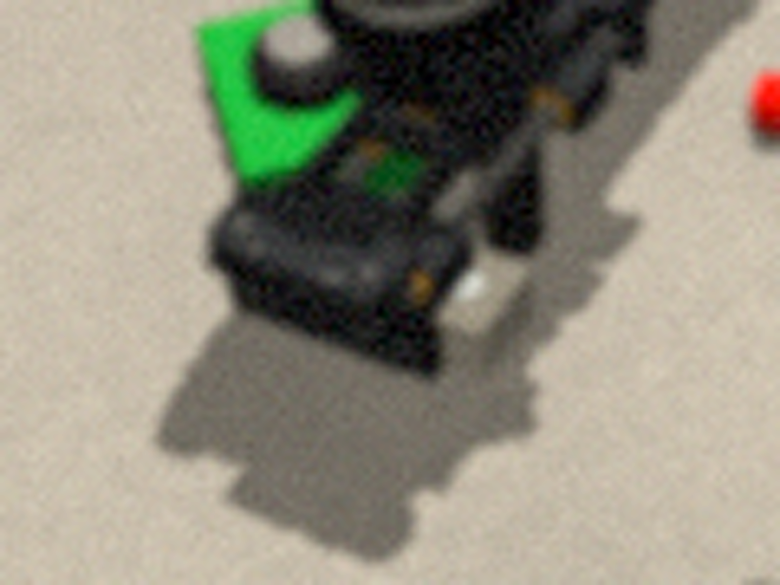

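```bash
python3 -m creep '[-0.5,-0.2,5,0.2,0,0,0,0,2,0,0,0,0,0,0,0,0,0]';python3 -m creep '[0,0,0,0,0,0,0,0,0,0,0,0,0,0,0,0,0,0,0,0,0,0,0,0,0,0,0,0,0,0]' 0 30; python3 -m creep '[0,0,0,0,0,0,0,0,0,0,0,0]'; python3 -c "from h import *;delta([.4463,-.1718,.01],-21.9)"; python3 -m creep '[0,0,-15,0,0,0,0,0,-30,0,0,0,0,0,-40,0,0,-6,0,0,-10,0,0,-6,0,0,0,0,0,-4.3]';  python3 -c "from h import *;delta([.669,-.0675,.1],-5.6);c=snapshot('scene'); crop(c,180,220,120,90,6.5,'s30.png')"
```

```text
clock: 41.02
tool_pos: [0.4464, -0.172, 0.0102]
eef_rot: [0.828, 0.56, 0.001, 0.0]
contact_force: [-0.9, -0.5, -0.5]
opening: 0.635
clock: 41.43
tool_pos: [0.4462, -0.172, 0.01]
eef_rot: [0.828, 0.56, 0.001, -0.0]
contact_force: [0.3, 0.2, -1.1]
opening: 0.405
clock: 41.6
tool_pos: [0.4462, -0.172, 0.0101]
eef_rot: [0.828, 0.56, 0.001, -0.0]
contact_force: [0.2, 0.5, -0.1]
opening: 0.41
t 41.6 tcp [ 446.2 -172.    10.1] jawyaw -21.9 shift mm [0.2 0.  0.1] turn deg [ 0.04 -0.08  0.05] q7 -0.95 F [ 0.2  0.5 -0.1] op 36.1
clock: 42.02
tool_pos: [0.4453, -0.1711, 0.1079]
eef_rot: [0.736, 0.677, -0.001, -0.001]
contact_force: [0.1, 0.5, -1.4]
opening: 0.407
t 42.02 tcp [ 445.3 -171.1  107.9] jawyaw -4.8 shift mm [121.8 214.3   7.1] turn deg [-0.21  0.04  0.85] q7 -0.63 F [ 0.1  0.5 -1.4] op 35.9
```

View pics/s30.png

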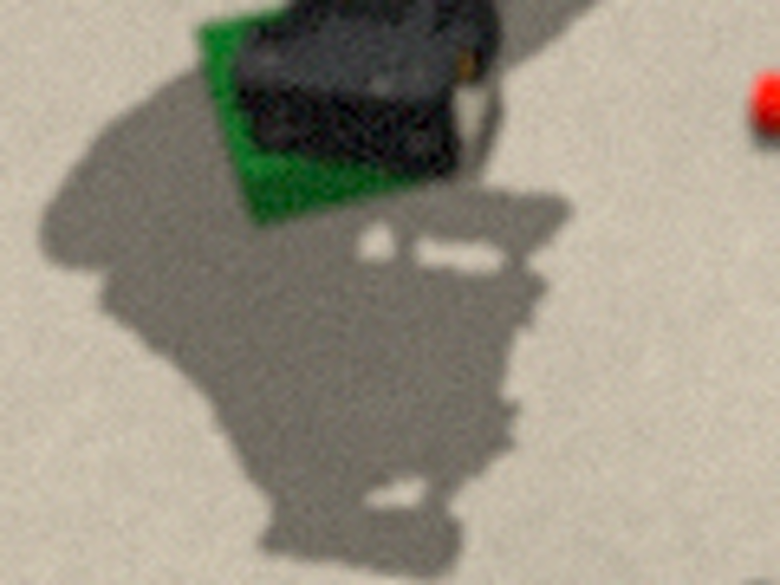

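```bash
python3 -m creep '[20,35,0,-0.2,0,0.8,21,38,0,0,0,0,21,38,0,0,0,0,21,38,0,0,0,0,18,30,0,0,0,0]'; python3 -m creep '[8,12,5,0,0,0,0,0,0,0,0,0]';  python3 -c "from h import *;delta([.6694,-.0664,.07],-5.6)"
```

```text
clock: 42.48
tool_pos: [0.6244, -0.0955, 0.1023]
eef_rot: [0.747, 0.665, -0.011, -0.004]
contact_force: [0.4, 0.2, -1.5]
opening: 0.407
clock: 42.65
tool_pos: [0.6443, -0.082, 0.0956]
eef_rot: [0.747, 0.665, -0.006, -0.004]
contact_force: [-0.2, 0.7, -0.5]
opening: 0.403
t 42.65 tcp [644.3 -82.   95.6] jawyaw -6.6 shift mm [18.5 23.6 25.2] turn deg [-0.84  0.25 -1.01] q7 -0.59 F [-0.2  0.7 -0.5] op 35.5
```

```bash
python3 -m creep '[9,12,8,-0.8,0.2,-1,9,11,8,0,0,0,0,0,5,0,0,0,0,0,0,0,0,0]';  python3 -c "from h import *;delta([.6694,-.0664,.05],-5.6)"
```

```text
clock: 42.98
tool_pos: [0.6654, -0.0675, 0.0701]
eef_rot: [0.742, 0.671, -0.004, -0.001]
contact_force: [-0.1, -0.8, 0.1]
opening: 0.403
t 42.98 tcp [665.4 -67.5  70.1] jawyaw -5.8 shift mm [ 1.6  4.  20. ] turn deg [-0.44  0.29 -0.18] q7 -0.6 F [-0.1 -0.8  0.1] op 35.5
```

```bash
python3 -m creep '[1.5,4,10,-0.4,0.3,-0.2,0,0.5,10,0,0,0,0,0,4,0,0,0,0,0,0,0,0,0]';  python3 -c "from h import *;delta([.6694,-.0664,.03],-5.6)
c=snapshot('scene'); im=c['color'][300:350,240:310,::-1]
im=cv2.resize(im,None,fx=11,fy=11,interpolation=cv2.INTER_CUBIC); im=cv2.convertScaleAbs(im,alpha=1.2)
cv2.imwrite('pics/s31.png',im)"
```

```text
clock: 43.32
tool_pos: [0.6661, -0.0704, 0.0432]
eef_rot: [0.742, 0.671, -0.003, -0.001]
contact_force: [0.0, -0.6, -0.7]
opening: 0.403
t 43.32 tcp [666.1 -70.4  43.2] jawyaw -5.7 shift mm [ 4.4  3.  13.1] turn deg [-0.28  0.19 -0.15] q7 -0.61 F [ 0.  -0.6 -0.7] op 35.5
```

View pics/s31.png

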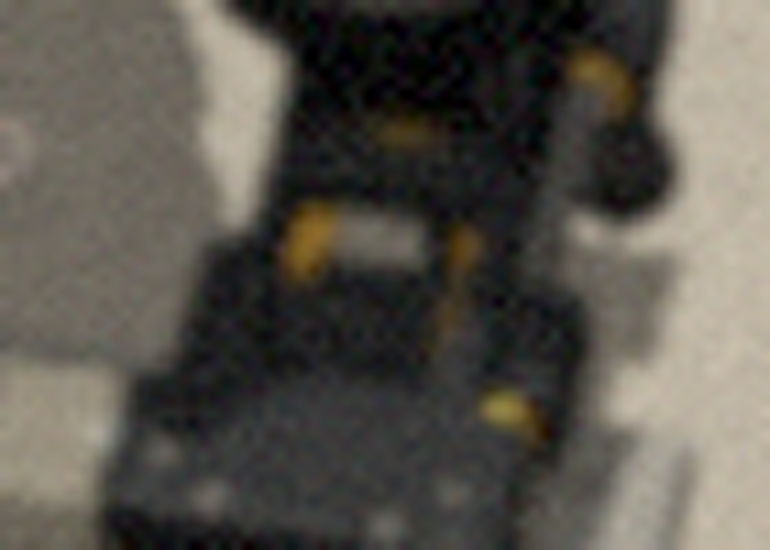

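```bash
python3 -m creep '[4,3,2,-0.3,0.2,-0.1,1,0.5,2,0,0,0,0,0,0,0,0,0]';  python3 -c "from h import *;delta([.6694,-.0664,.03],-5.6)"; python3 -m creep '[0,0,0,0,0,0]';  python3 -c "from h import *;delta([.6694,-.0664,.03],-5.6)"
```

```text
clock: 43.62
tool_pos: [0.6705, -0.0664, 0.0397]
eef_rot: [0.742, 0.671, 0.001, 0.001]
contact_force: [-0.2, -0.2, -0.8]
opening: 0.405
t 43.62 tcp [670.5 -66.4  39.7] jawyaw -5.7 shift mm [-0.1 -1.1  9.7] turn deg [ 0.1  -0.01 -0.12] q7 -0.62 F [-0.2 -0.2 -0.8] op 35.7
clock: 43.7
tool_pos: [0.6708, -0.0661, 0.0399]
eef_rot: [0.741, 0.671, 0.001, 0.001]
contact_force: [-0.1, 0.8, -1.4]
opening: 0.407
t 43.7 tcp [670.8 -66.1  39.9] jawyaw -5.7 shift mm [-0.4 -1.4  9.9] turn deg [ 0.13 -0.02 -0.11] q7 -0.61 F [-0.1  0.8 -1.4] op 35.8
```

```bash
python3 -m creep '[-0.4,-1.4,5,0.1,0,-0.1,0,0,7,0,0,0,0,0,0,0,0,0]';  python3 -c "from h import *;delta([.6694,-.0664,.02],-5.6)"; python3 -m creep '[0,0,2,0,0,0,0,0,0,0,0,0]';  python3 -c "from h import *;delta([.6694,-.0664,.02],-5.6)"
```

```text
clock: 43.95
tool_pos: [0.6699, -0.0662, 0.0278]
eef_rot: [0.741, 0.672, 0.001, 0.001]
contact_force: [-0.9, -0.2, -0.8]
opening: 0.405
t 43.95 tcp [669.9 -66.2  27.8] jawyaw -5.6 shift mm [-0.3 -0.5  7.8] turn deg [ 0.12 -0.04  0.01] q7 -0.62 F [-0.9 -0.2 -0.8] op 35.7
clock: 44.12
tool_pos: [0.6695, -0.0663, 0.025]
eef_rot: [0.741, 0.672, 0.001, 0.0]
contact_force: [0.1, 0.1, -1.1]
opening: 0.405
t 44.12 tcp [669.5 -66.3  25. ] jawyaw -5.6 shift mm [-0.2 -0.1  5. ] turn deg [ 0.07 -0.02  0.01] q7 -0.62 F [ 0.1  0.1 -1.1] op 35.7
```

Well centred at z 25; lower into the pocket.

```bash
python3 -m creep '[0,0,4,0,0,0,0,0,0,0,0,0]';  python3 -c "from h import *;delta([.6694,-.0664,.015],-5.6)"; python3 -m creep '[0,0,3,0,0,0,0,0,2,0,0,0,0,0,0,0,0,0]';  python3 -c "from h import *;delta([.6694,-.0664,.015],-5.6)"
```

```text
clock: 44.28
tool_pos: [0.6695, -0.0663, 0.0205]
eef_rot: [0.741, 0.672, 0.0, 0.0]
contact_force: [0.0, 1.1, -1.8]
opening: 0.404
t 44.28 tcp [669.5 -66.3  20.5] jawyaw -5.6 shift mm [-0.1 -0.1  5.5] turn deg [ 0.06 -0.02  0.01] q7 -0.63 F [ 0.   1.1 -1.8] op 35.6
clock: 44.53
tool_pos: [0.6699, -0.0662, 0.0151]
eef_rot: [0.741, 0.672, 0.001, 0.0]
contact_force: [-0.2, -0.0, -0.9]
opening: 0.404
t 44.53 tcp [669.9 -66.2  15.1] jawyaw -5.6 shift mm [-0.2 -0.4  0.1] turn deg [ 0.1  -0.03  0.  ] q7 -0.63 F [-0.2 -0.  -0.9] op 35.6
```

```bash
python3 -m creep '[0,0,0,0,0,0,0,0,0,0,0,0,0,0,0,0,0,0,0,0,0,0,0,0]' 54; python3 -c "from h import *;delta([.6694,-.0664,.015],-5.6)"; python3 -m creep '[0,0,-10,0,0,0,0,0,-20,0,0,0,0,0,-40,0,0,0,0,-10,-40,0,0,0,0,-30,0,0,0,7]';python3 -m creep '[0,-38,0,0,0,0,0,-38,0,0,0,0,0,-38,0,0,0,0,0,-38,0,0,0,0,0,0,0,0,0,0]' ; python3 - <<'E'
from seg import *
delta([.4465,-.1715,.06],-91.8)
s=snapshot('top'); crop(s,300,130,110,80,7,'t32.png'); cv2.imwrite("pics/top32.png",s["color"][:,:,::-1])
c=snapshot('scene'); crop(c,180,290,140,90,5.5,'s32.png')
E
```

```text
clock: 44.87
tool_pos: [0.6705, -0.0661, 0.0157]
eef_rot: [0.741, 0.672, 0.001, 0.001]
contact_force: [-0.2, 0.1, 0.3]
opening: 0.616
t 44.87 tcp [670.5 -66.1  15.7] jawyaw -5.6 shift mm [-0.4 -1.   0.7] turn deg [ 0.17 -0.05 -0.  ] q7 -0.63 F [-0.2  0.1  0.3] op 54.2
clock: 45.28
tool_pos: [0.6335, -0.0617, 0.13]
eef_rot: [0.781, 0.624, 0.003, 0.001]
contact_force: [1.2, 0.9, 0.1]
opening: 0.615
clock: 45.7
tool_pos: [0.4755, -0.0266, 0.1362]
eef_rot: [0.783, 0.622, 0.005, 0.003]
contact_force: [-0.9, -1.6, -0.3]
opening: 0.611
t 45.7 tcp [475.5 -26.6 136.2] jawyaw -13.1 shift mm [-148.     3.8   75.6] turn deg [ 0.32 -0.63 78.7 ] q7 -0.97 F [-0.9 -1.6 -0.3] op 53.9
```

View pics/t32.png

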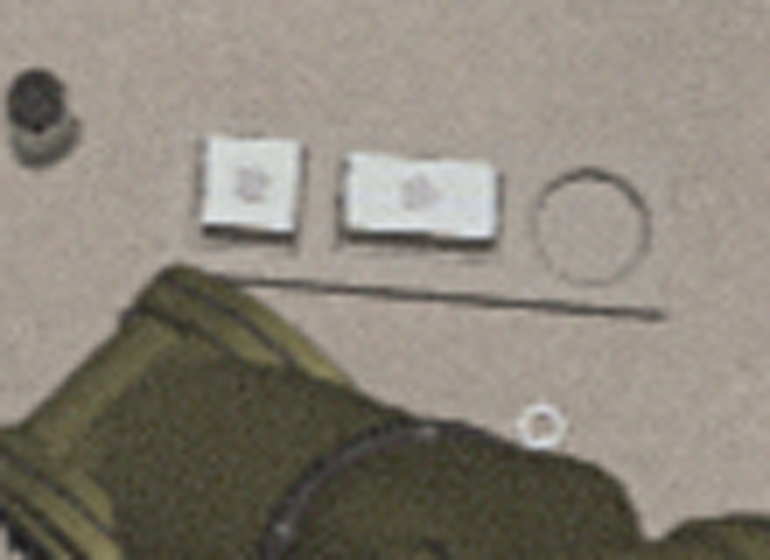

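View pics/s32.png

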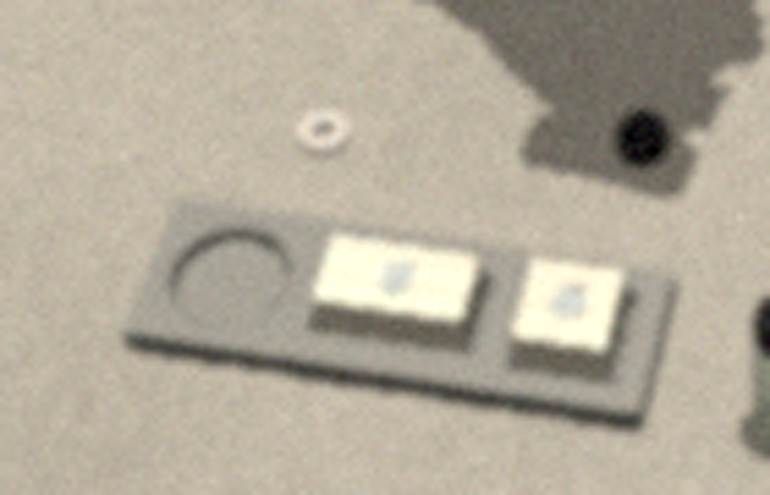

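View pics/top32.png

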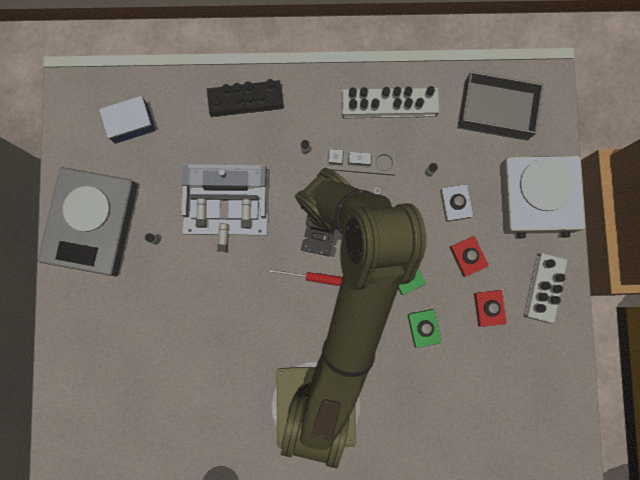

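```bash
python3 - <<'E'
from seg import *
s=snapshot('top'); crop(s,170,150,110,110,5.4,'t33.png'); seg(s,180,180,100,80,"g33.png",0)
c=snapshot('scene'); crop(c,340,220,140,115,5,'s33.png')
E
```

```text
dark crop [262. 402.] pix [223.3 246.5] rectc@24 [438.4 239.8] long dir deg 176.9 len 48.9 ratio 1.7
dark crop [399. 263.] pix [246.2 223.5] rectc@24 [489.8 174.3] long dir deg 88.9 len 31.0 ratio 1.21
dark crop [129. 259.] pix [201.2 222.7] rectc@24 [494.3 297.3] long dir deg 90.8 len 35.0 ratio 1.39
dark crop [512. 173.] pix [264.9 208.5] rectc@24 [532.1 125.1] long dir deg 167.3 len 57.3 ratio 5.06
dark crop [269.  47.] pix [224.5 187.4] rectc@24 [588.9 234.7] long dir deg 87.9 len 125.0 ratio 8.66
dark crop [214. 110.] pix [215.3 197.9] rectc@24 [539.  247.2] long dir deg 80.0 len 200.9 ratio 2.31
dark crop [520.  21.] pix [266.3 183.1] rectc@24 [597.3 121.8] long dir deg 175.5 len 23.6 ratio 1.77
white crop [254. 342.] pix [222.  236.6] rectc@24 [454.4 241.9] long dir deg 176.5 len 35.9 ratio 2.97
white crop [258. 279.] pix [222.6 226.1] rectc@24 [483.1 240.2] long dir deg 88.9 len 11.7 ratio 1.18
white crop [394. 193.] pix [245.2 211.7] rectc@24 [521.4 179.1] long dir deg 177.9 len 36.2 ratio 2.91
white crop [123. 191.] pix [200.1 211.4] rectc@24 [524.5 300.8] long dir deg 177.6 len 36.1 ratio 2.9
white crop [445. 176.] pix [253.8 209. ] rectc@24 [528.2 155.7] long dir deg 177.0 len 45.8 ratio 2.85
white crop [330. 175.] pix [234.6 208.7] rectc@24 [529.9 207.9] long dir deg 179.1 len 46.0 ratio 1.32
white crop [198. 173.] pix [212.7 208.4] rectc@24 [531.9 266.9] long dir deg 0.1 len 46.6 ratio 1.36
white crop [395. 130.] pix [245.4 201.3] rectc@24 [549.7 178.3] long dir deg 88.9 len 12.6 ratio 1.47
white crop [126. 126.] pix [200.5 200.5] rectc@24 [554.  299.9] long dir deg 88.9 len 13.1 ratio 1.45
white crop [280. 220.] pix [226.3 216.3] rectc@24 [525.6 235.4] long dir deg 88.9 len 226.5 ratio 1.79
white crop [ 24. 123.] pix [183.5 200. ] rectc@24 [556.5 345.7] long dir deg 177.1 len 76.8 ratio 7.77
```

View pics/t33.png

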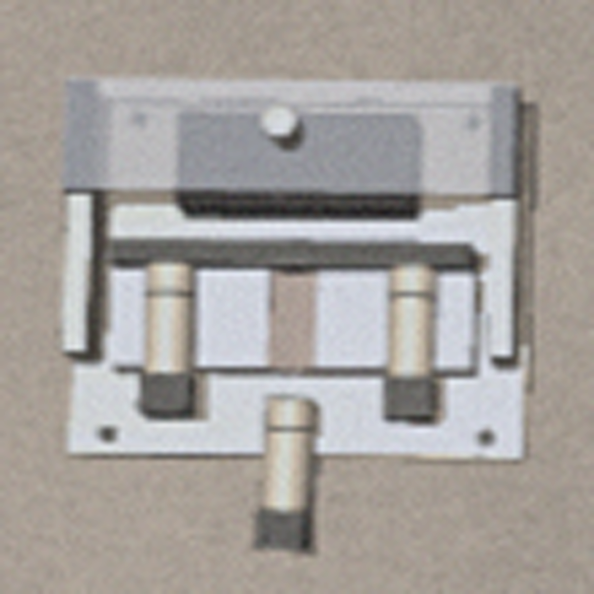

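View pics/s33.png

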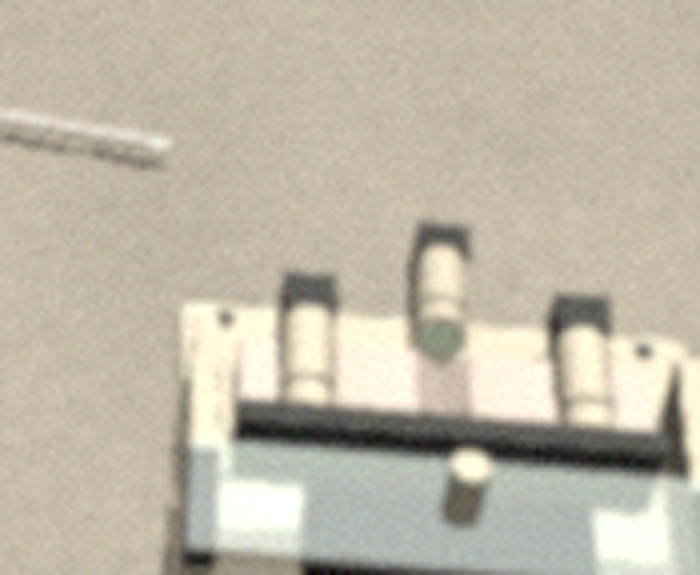

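```bash
python3 - <<'E'
from h import *
s=snapshot('top'); c=snapshot('scene')
def tri(a,b):
    Ps=[x["intrinsics"]@x["extrinsics"][:3] for x in (s,c)]
    p=cv2.triangulatePoints(Ps[0],Ps[1],np.array(a,float).reshape(2,1),np.array(b,float).reshape(2,1)); return (p[:3]/p[3]).ravel()*1000
t=lambda u,v:(170+(u+.5)/5.4-.5,150+(v+.5)/5.4-.5); q=lambda u,v:(340+(u+.5)/5-.5,220+(v+.5)/5-.5)
print("ring",tri(t(289,430),q(440,302)).round(1)); print("junc",tri(t(283,511),q(442,246)).round(1)); print("rear",tri(t(281,545),q(443,228)).round(1))
print("seated ref g1: ring",tri(t(411,293),q(308,383)).round(1),"junc",tri(t(411,376),q(310,308)).round(1))
E
```

```text
ring [473.1 237.2  33.8]
junc [433.4 241.1  28.3]
rear [417.  243.1  23.2]
seated ref g1: ring [538.1 174.6  49.2] junc [496.4 175.4  51. ]
```

```bash
python3 -m creep '[0,0,-5,0,0,7.1,0,0,0,0,0,7.1,0,0,0,0,0,7.1,0,0,0,0,0,7.1,0,0,0,0,0,7.1]' 42;python3 -m creep '[0,0,0,0,0,7.1,0,0,0,0,0,7.1,0,0,0,0,0,7.1,0,0,0,0,0,7.1,0,0,0,0,0,7.1]';  python3 -c "from h import *;delta([.43,.243,.1],-94)"
```

```text
clock: 46.42
tool_pos: [0.4967, -0.0284, 0.1409]
eef_rot: [0.939, 0.345, 0.017, 0.002]
contact_force: [-0.4, -0.5, 0.0]
opening: 0.477
clock: 46.83
tool_pos: [0.5052, -0.0288, 0.1402]
eef_rot: [0.999, 0.04, 0.021, -0.004]
contact_force: [-1.1, 0.5, -0.0]
opening: 0.483
t 46.83 tcp [505.2 -28.8 140.2] jawyaw -85.4 shift mm [ -55.  -276.6   39.9] turn deg [-0.57 -2.38  8.57] q7 -1.77 F [-1.1  0.5 -0. ] op 42.5
```

```bash
python3 -m creep '[-8,-36,0,-0.5,-2.3,5,-8,-36,0,0,0,3.5,-14,-36,0,0,0,0,-14,-36,0,0,0,0,-14,-36,0,0,0,0]';python3 -m creep '[-8,-36,0,0,0,0,-6,-25,5,0,0,0,0,0,0,0,0,0]';  python3 -c "from h import *;delta([.43,.243,.06],-94)"
```

```text
clock: 47.25
tool_pos: [0.4664, 0.149, 0.1381]
eef_rot: [0.998, -0.055, 0.006, 0.002]
contact_force: [0.8, -0.2, -0.1]
opening: 0.478
clock: 47.5
tool_pos: [0.4595, 0.227, 0.132]
eef_rot: [0.999, -0.049, 0.007, -0.003]
contact_force: [-0.4, 0.9, 0.6]
opening: 0.473
t 47.5 tcp [459.5 227.  132. ] jawyaw -95.6 shift mm [-31.9 -12.6  71.7] turn deg [-0.37 -0.76 -1.59] q7 -2.27 F [-0.4  0.9  0.6] op 41.7
```

```bash
python3 -m creep '[-16,-6,15,-0.3,-0.7,-1.5,-14,-5,20,0,0,0,-2,0,20,0,0,0,0,0,0,0,0,0]';  python3 -c "from h import *;delta([.43,.243,.005],-94)
c=snapshot('scene'); crop(c,360,200,130,100,6,'s34.png')"
```

```text
clock: 47.83
tool_pos: [0.4342, 0.2477, 0.0751]
eef_rot: [0.999, -0.033, 0.004, -0.005]
contact_force: [0.3, -1.0, 0.2]
opening: 0.473
t 47.83 tcp [434.2 247.7  75.1] jawyaw -93.8 shift mm [-4.5  5.7 70. ] turn deg [-0.54 -0.49  0.21] q7 -2.3 F [ 0.3 -1.   0.2] op 41.7
```

View pics/s34.png

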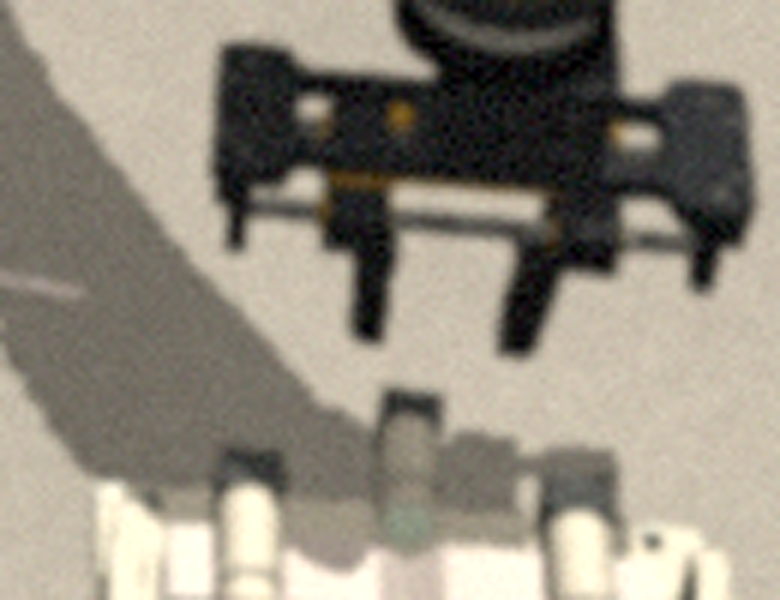

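```bash
python3 -m creep '[-4,5,15,-0.5,-0.5,0.2,-1,1,15,0,0,0,0,0,10,0,0,0,0,0,0,0,0,0]';  python3 -c "from h import *;delta([.43,.243,.005],-94)
c=snapshot('scene'); crop(c,380,220,100,75,8,'s35.png')"
```

```text
clock: 48.22
tool_pos: [0.4364, 0.242, 0.0378]
eef_rot: [0.999, -0.038, 0.004, -0.002]
contact_force: [0.8, -0.4, -0.3]
opening: 0.478
t 48.22 tcp [436.4 242.   37.8] jawyaw -94.3 shift mm [-6.8 -0.3 32.8] turn deg [-0.3  -0.48 -0.33] q7 -2.3 F [ 0.8 -0.4 -0.3] op 42.1
```

View pics/s35.png

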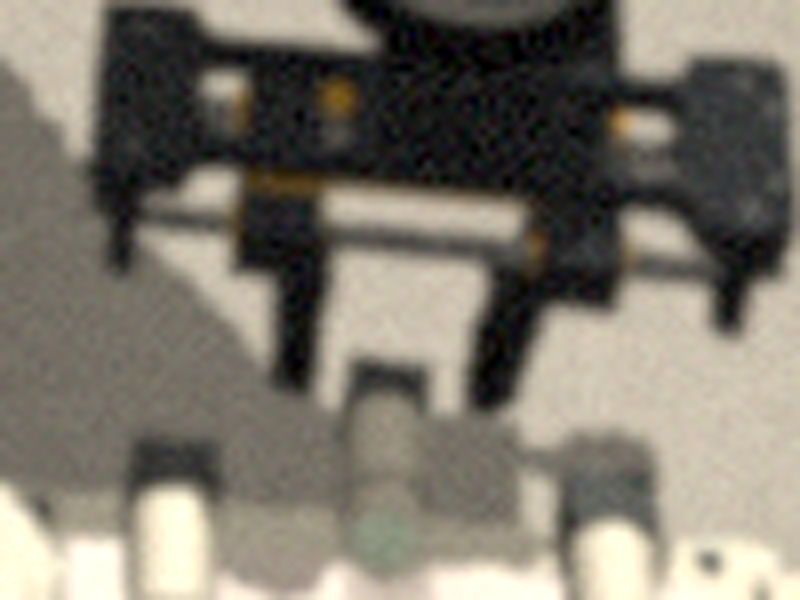

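```bash
python3 -m creep '[-6,0,10,-0.3,-0.5,-0.3,-2,0,10,0,0,0,-1,0,8,0,0,0,0,0,0,0,0,0]';  python3 -c "from h import *;delta([.43,.243,.005],-94)"
```

```text
clock: 48.6
tool_pos: [0.4301, 0.2436, 0.0106]
eef_rot: [0.999, -0.036, 0.002, -0.002]
contact_force: [-0.1, 0.6, 0.0]
opening: 0.479
t 48.6 tcp [430.1 243.6  10.6] jawyaw -94.1 shift mm [-0.1  0.6  5.6] turn deg [-0.19 -0.25 -0.12] q7 -2.3 F [-0.1  0.6  0. ] op 42.2
```

```bash
python3 -m creep '[0,0.5,4,-0.2,-0.2,0,0,0,2,0,0,0,0,0,0,0,0,0]';  python3 -m creep '[0,0,0,0,0,0,0,0,0,0,0,0,0,0,0,0,0,0,0,0,0,0,0,0,0,0,0,0,0,0]' 0 40;python3 -m creep '[0,0,0,0,0,0,0,0,0,0,0,0]'; python3 -c "from h import *;delta([.43,.243,.005],-94)"; python3 -m creep '[0,0,-10,0,0,0,0,0,-25,0,0,0,0,0,-30,0,0,0,0,0,-20,0,0,0,0,0,0,0,0,0]';python3 -c "from h import *;sfr();delta(stw(-49,0,70),-91.8)
s=snapshot('top');crop(s,170,150,110,110,5.4,'t36.png')
c=snapshot('scene'); crop(c,360,180,120,90,6.5,'s36.png')"
```

```text
clock: 48.85
tool_pos: [0.4297, 0.2431, 0.0036]
eef_rot: [0.999, -0.036, -0.0, 0.001]
contact_force: [-0.0, -0.5, -0.6]
opening: 0.475
clock: 49.27
tool_pos: [0.4299, 0.2433, 0.0041]
eef_rot: [0.999, -0.036, 0.0, 0.0]
contact_force: [-0.7, 0.2, -1.5]
opening: 0.267
clock: 49.43
tool_pos: [0.4299, 0.2432, 0.0042]
eef_rot: [0.999, -0.036, 0.0, 0.0]
contact_force: [0.0, -0.2, -0.5]
opening: 0.271
t 49.43 tcp [429.9 243.2   4.2] jawyaw -94.1 shift mm [ 0.1  0.2 -0.8] turn deg [ 0.04 -0.02 -0.09] q7 -2.3 F [ 0.  -0.2 -0.5] op 23.9
clock: 49.85
tool_pos: [0.4286, 0.2423, 0.093]
eef_rot: [0.999, -0.036, -0.002, 0.002]
contact_force: [0.2, -0.5, -1.7]
opening: 0.272
station TCP [-95.    2.2  93. ]
t 49.85 tcp [428.6 242.3  93. ] jawyaw -94.1 shift mm [46.1  0.3 22.9] turn deg [ 0.19  0.17 -2.29] q7 -2.3 F [ 0.2 -0.5 -1.7] op 23.9
```

View pics/s36.png

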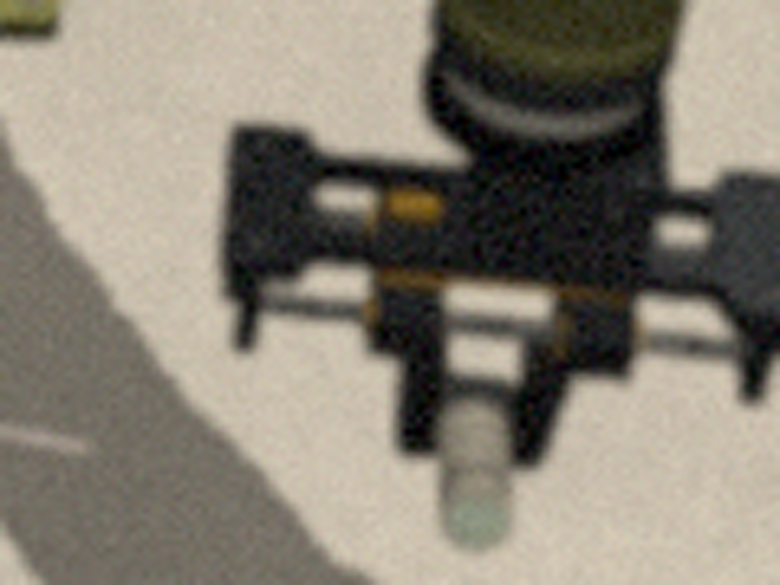

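View pics/t36.png

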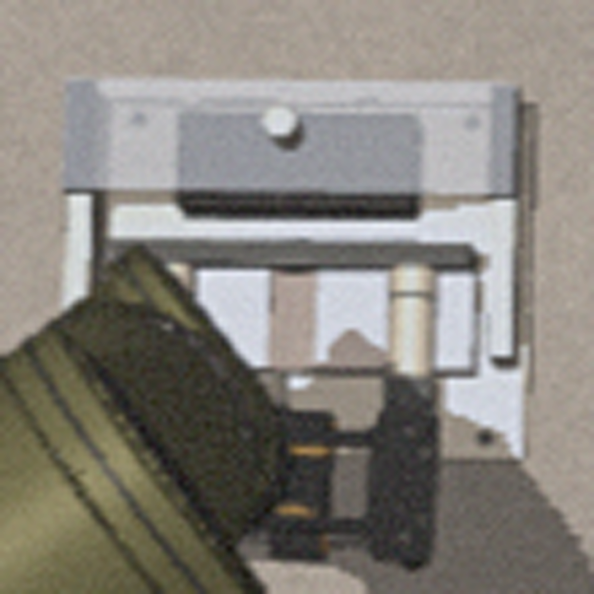

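```bash
python3 - <<'E'
from h import *
c=snapshot('scene')
obs=(360+478/6.5,180+520/6.5); oj=(360+478/6.5,180+398/6.5)
print("obs nose disc",obs,"junc crown",oj)
for th in (0,8,13,18):
    a=np.radians(th); f=np.array([np.cos(a),-.07*np.cos(a),np.sin(a)]); u=np.array([-np.sin(a),0,np.cos(a)])
    h=np.array([428.,241,102.8])-[1,1.8,0]
    print(th,"nose",pj(c,(h+65*f)/1000).round(1),"junc",pj(c,(h+10*f+12*u)/1000).round(1),"nosetop",pj(c,(h+65*f+12*u)/1000).round(1),"nosebot",pj(c,(h+65*f-12*u)/1000).round(1))
E
```

```text
obs nose disc (433.53846153846155, 260.0) junc crown (433.53846153846155, 241.23076923076923)
0 nose [431.3 265.3] junc [432.2 243.5] nosetop [432.1 261.5] nosebot [430.5 269.1]
8 nose [431.9 262.2] junc [432.2 242.5] nosetop [432.6 257.8] nosebot [431.2 266.5]
13 nose [432.3 260.1] junc [432.2 241.9] nosetop [433.  255.4] nosebot [431.6 264.7]
18 nose [432.6 257.8] junc [432.2 241.3] nosetop [433.3 252.8] nosebot [432.  262.7]
```

```bash
python3 -m creep '[0,0,-5,0,-6.5,-2.2,0,0,0,0,-6.5,0,0,0,0,0,0,0]';python3 -c "from h import *;sfr();delta(stw(-49,0,70),-91.8)
c=snapshot('scene'); crop(c,360,180,120,90,6.5,'s37.png')"
```

```text
clock: 50.25
tool_pos: [0.4207, 0.2423, 0.0919]
eef_rot: [0.992, -0.011, -0.125, 0.003]
contact_force: [1.6, 0.5, -1.8]
opening: 0.267
station TCP [-102.9    2.    91.9]
t 50.25 tcp [420.7 242.3  91.9] jawyaw -91.2 shift mm [57.6  2.3  7.9] turn deg [ 0.54 14.33  0.53] q7 -2.17 F [ 1.6  0.5 -1.8] op 23.5
```

View pics/s37.png

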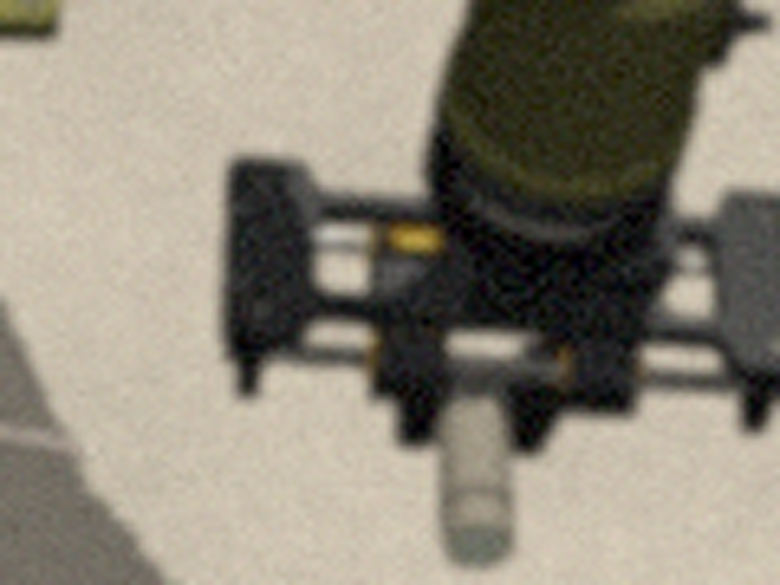

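```bash
python3 -m creep '[15,1,0,0.3,0.5,0.4,15,1,0,0,0,0,15,0,0,0,0,0,0,0,0,0,0,0]';python3 -c "from h import *;sfr();delta(stw(-52,0,60),-91.8)"
```

```text
clock: 50.63
tool_pos: [0.4583, 0.2387, 0.0763]
eef_rot: [0.993, -0.013, -0.118, 0.003]
contact_force: [0.2, -0.0, -0.7]
opening: 0.265
station TCP [-65.2  -0.5  76.3]
t 50.63 tcp [458.3 238.7  76.3] jawyaw -91.5 shift mm [16.7 -0.6 12.8] turn deg [ 0.55 13.6   0.25] q7 -2.15 F [ 0.2 -0.  -0.7] op 23.3
```

```bash
python3 -m creep '[8,-0.5,6,0.5,0,0.2,8,0,6,0,0,0,0,0,0,0,0,0]';python3 -c "from h import *;sfr();delta(stw(-52,0,40),-91.8)"
```

```text
clock: 50.88
tool_pos: [0.467, 0.2391, 0.0583]
eef_rot: [0.993, -0.014, -0.119, -0.0]
contact_force: [0.5, -0.5, -2.1]
opening: 0.267
station TCP [-56.5   0.1  58.3]
t 50.88 tcp [467.  239.1  58.3] jawyaw -91.6 shift mm [ 8.7  0.1 16.7] turn deg [ 0.21 13.69  0.16] q7 -2.14 F [ 0.5 -0.5 -2.1] op 23.5
```

```bash
python3 -m creep '[4,0,8,0.2,0,0.1,5,0,8,0,0,0,0,0,0,0,0,0]';python3 -c "from h import *;sfr();delta(stw(-52,0,32),-91.8);c=snapshot('scene'); crop(c,360,200,120,90,6.5,'s38.png')"
```

```text
clock: 51.13
tool_pos: [0.4701, 0.2392, 0.0384]
eef_rot: [0.993, -0.015, -0.12, -0.001]
contact_force: [-0.1, -0.3, -1.1]
opening: 0.269
station TCP [-53.4   0.4  38.4]
t 51.13 tcp [470.1 239.2  38.4] jawyaw -91.7 shift mm [2.9 0.4 5.9] turn deg [ 0.06 13.79  0.11] q7 -2.14 F [-0.1 -0.3 -1.1] op 23.7
```

View pics/s38.png

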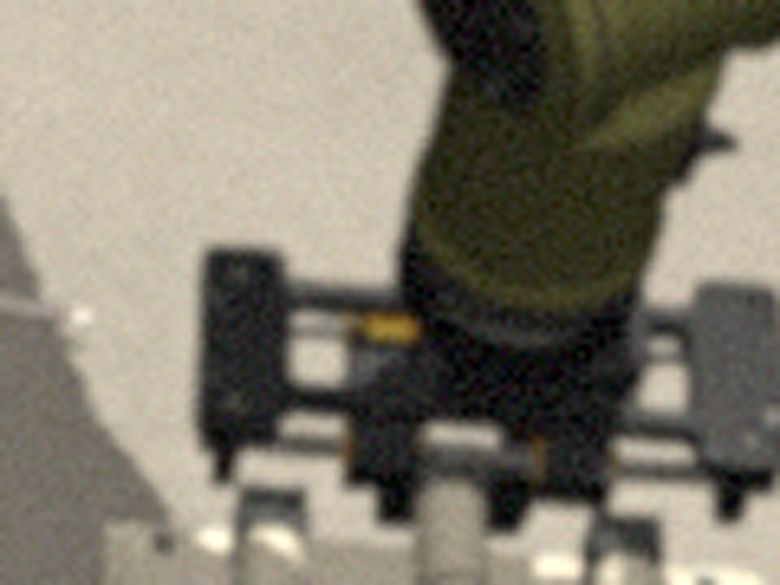

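```bash
python3 -m creep '[1,0.4,4,0,0,0,1,0,2,0,0,0,0,0,0,0,0,0]';python3 -c "from h import *;sfr();delta(stw(-42,0,31.5),-91.8)"; python3 -m creep '[4,0,-0.5,0,0,0,4,0,-1,0,0,0,0,0,0,0,0,0]';python3 -c "from h import *;sfr();delta(stw(-37,0,31.5),-91.8)"
```

```text
clock: 51.43
tool_pos: [0.4701, 0.2391, 0.0322]
eef_rot: [0.993, -0.014, -0.12, -0.002]
contact_force: [-0.1, -0.2, -1.9]
opening: 0.27
station TCP [-53.4   0.2  32.2]
t 51.43 tcp [470.1 239.1  32.2] jawyaw -91.7 shift mm [11.2  0.3 -2.1] turn deg [ 0.04 13.82  0.14] q7 -2.14 F [-0.1 -0.2 -1.9] op 23.8
clock: 51.68
tool_pos: [0.4791, 0.2389, 0.032]
eef_rot: [0.993, -0.014, -0.12, -0.002]
contact_force: [0.3, 0.5, -1.2]
opening: 0.269
station TCP [-44.4   0.4  32. ]
t 51.68 tcp [479.1 238.9  32. ] jawyaw -91.6 shift mm [ 7.3  0.4 -1.3] turn deg [ 0.03 13.79  0.15] q7 -2.13 F [ 0.3  0.5 -1.2] op 23.7
```

```bash
for i in 1; do python3 -m creep '[3,0,-0.7,0,0,0,0,0,0,0,0,0]' >/dev/null;python3 -c "from h import *;sfr()"; done; python3 -m creep '[3,0,-0.7,0,0,0,0,0,0,0,0,0]' >/dev/null;python3 -c "from h import *;sfr()";python3 -m creep '[3,0,-0.7,0,0,0,0,0,0,0,0,0]' >/dev/null;python3 -c "from h import *;sfr();delta(stw(-37,0,31.5),-91.8)"
```

```text
station TCP [-40.2   0.5  32.3]
station TCP [-36.6   0.5  32.5]
station TCP [-34.4   0.5  32.4]
t 52.18 tcp [489.1 238.7  32.4] jawyaw -91.7 shift mm [-2.3  0.5  1.5] turn deg [1.000e-02 1.383e+01 1.400e-01] q7 -2.12 F [-0.2  0.3 -1.7] op 23.5
```

```bash
python3 -m creep '[3,0,0,0,0,0,0,0,0,0,0,0]' >/dev/null;python3 -c "from h import *;sfr()";python3 -m creep '[3,0,-0.5,0,0,0,0,0,0,0,0,0]' >/dev/null;python3 -c "from h import *;sfr();delta(stw(-37,0,31.5),-91.8)
c=snapshot('scene'); crop(c,360,220,120,90,6.5,'s39.png')"
```

```text
station TCP [-34.7   0.1  31.6]
station TCP [-34.7  -0.4  31.3]
t 52.52 tcp [488.8 237.8  31.3] jawyaw -91.5 shift mm [-2.3 -0.4  0.4] turn deg [ 0.24 14.58  0.25] q7 -2.12 F [ 1.5 -2.2 -0.2] op 23.6
```

View pics/s39.png

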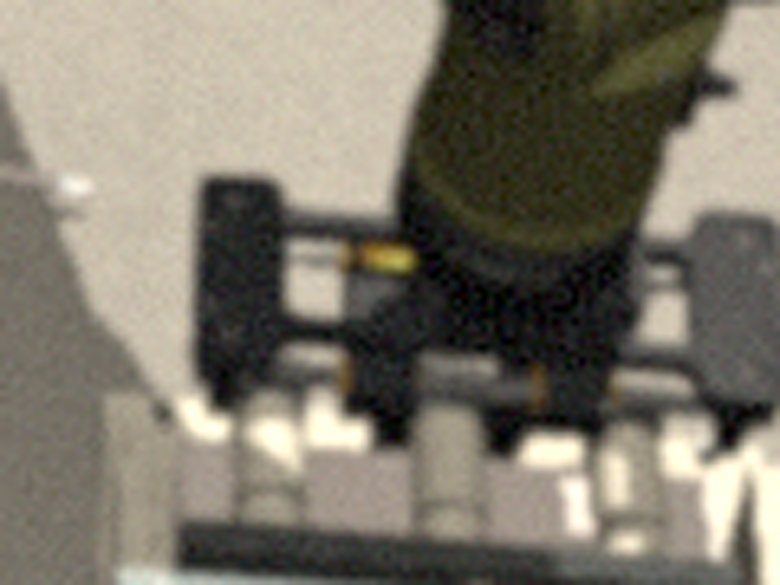

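```bash
python3 -m creep '[0,0,0,0,0,0,0,0,0,0,0,0,0,0,0,0,0,0,0,0,0,0,0,0]' 36; python3 -m creep '[-2.4,0,-9.7,0,0,0,-5,0,-20,0,0,0,-25,0,-25,0,5,0,-20,0,-20,0,5,0,0,0,-10,0,3,0]'; python3 -c "from h import *;sfr();delta(stw(-80,0,60),-91.8)
s=snapshot('top');crop(s,170,150,110,110,5.4,'t40.png')
c=snapshot('scene'); crop(c,360,240,120,90,6.5,'s40.png')"
```

```text
clock: 52.9
tool_pos: [0.4923, 0.2385, 0.0319]
eef_rot: [0.992, -0.014, -0.123, -0.001]
contact_force: [-2.3, -0.3, -1.0]
opening: 0.411
clock: 53.32
tool_pos: [0.4635, 0.2388, 0.1269]
eef_rot: [1.0, -0.018, -0.005, -0.001]
contact_force: [-0.1, -0.9, -0.2]
opening: 0.407
station TCP [-60.   -0.2 126.9]
t 53.32 tcp [463.5 238.8 126.9] jawyaw -92.1 shift mm [-19.4   0.   67.1] turn deg [-0.13  0.53 -0.29] q7 -2.26 F [-0.1 -0.9 -0.2] op 35.9
```

View pics/s40.png

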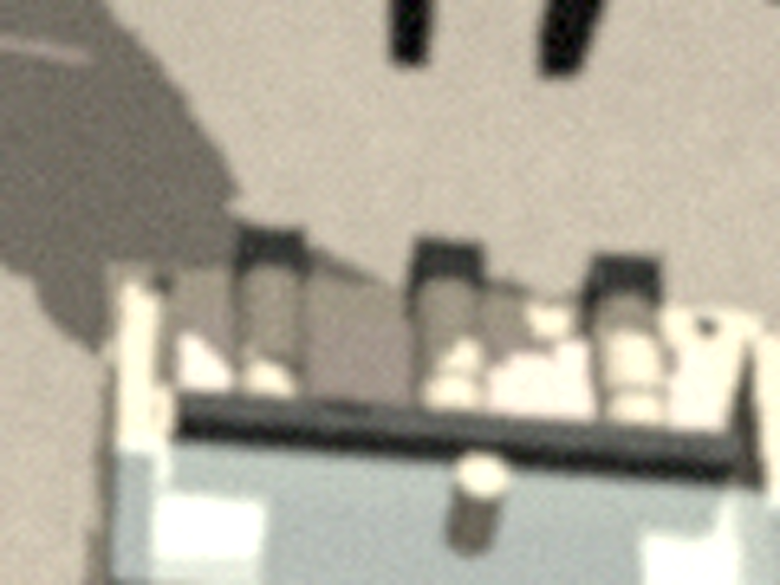

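View pics/t40.png

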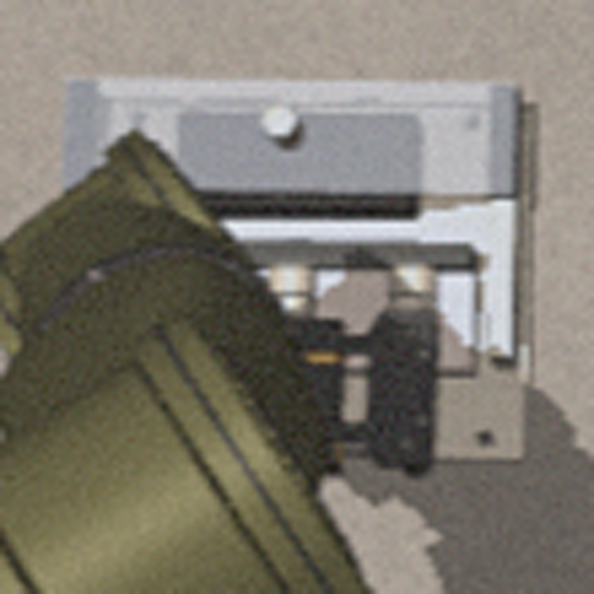

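```bash
python3 -m creep '[-10,30,-10,0,0.5,0,0,40,-10,0,0,0,0,40,0,0,0,0,0,40,0,0,0,0,0,40,0,0,0,0]' 60; python3 -m creep '[0,40,0,0,0,0,0,20,0,0,0,0,0,0,0,0,0,0]'; python3 - <<'E'
from h import *
s=snapshot('top');cv2.imwrite("pics/top41.png",s["color"][:,:,::-1]);crop(s,185,185,85,60,9,'t41.png')
K,E=s["intrinsics"],s["extrinsics"]
# sub-pixel axial profiles along each barrel: head rear edge & head/barrel junction & nose end
im=cv2.cvtColor(s["color"],cv2.COLOR_RGB2GRAY).astype(np.float32)
for gy in (60,0,-60):
    prof=[]
    xs=np.arange(-60,45,0.5)
    for x in xs:
        v=[]
        for dy in (-4,-2,0,2,4):
            w=np.array(stw(x,gy+dy,52 if x<-1e9 else 52))-[.001,.0018,0]
            u=pj(s,w); v.append(cv2.getRectSubPix(im,(1,1),(float(u[0]),float(u[1])))[0,0])
        prof.append(np.mean(v))
    g=np.gradient(cv2.GaussianBlur(np.array(prof)[None].astype(np.float32),(9,1),0)[0])
    def pk(a,b,sgn):
        m=(xs>=a)&(xs<=b); i=np.argmax(sgn*g[m]); return xs[m][i], round(float(g[m][i]),2)
    print(gy,"rear",pk(-58,-38,-1),"junction",pk(-35,-18,1),"nose",pk(20,42,-1))
E
```

```text
clock: 53.83
tool_pos: [0.4567, 0.0572, 0.1459]
eef_rot: [1.0, -0.008, 0.003, -0.007]
contact_force: [0.5, -1.2, -0.2]
opening: 0.685
clock: 54.08
tool_pos: [0.4578, -0.0177, 0.1434]
eef_rot: [1.0, -0.016, 0.001, -0.004]
contact_force: [0.1, 0.2, -0.3]
opening: 0.681
60 rear (np.float64(-48.0), -13.95) junction (np.float64(-24.0), 10.67) nose (np.float64(30.0), -9.88)
0 rear (np.float64(-48.5), -10.78) junction (np.float64(-23.5), 8.75) nose (np.float64(30.5), -6.2)
-60 rear (np.float64(-47.0), -11.17) junction (np.float64(-24.5), 7.61) nose (np.float64(31.0), -6.69)
```

View pics/t41.png

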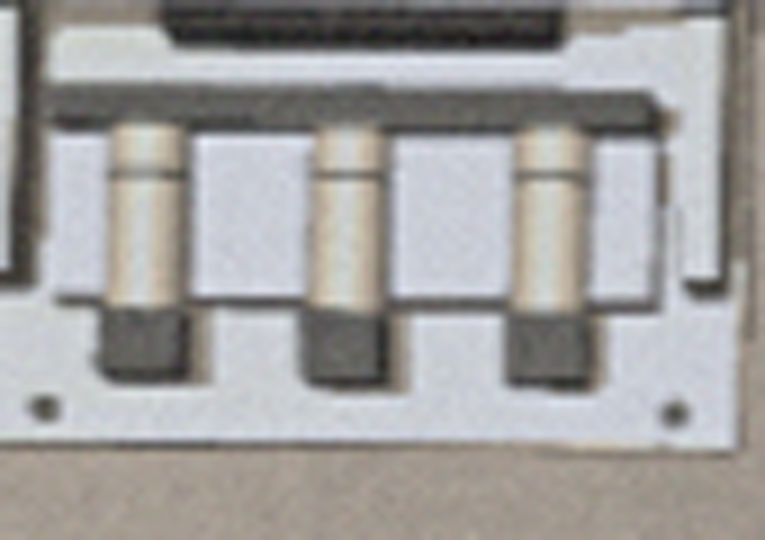

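View pics/top41.png

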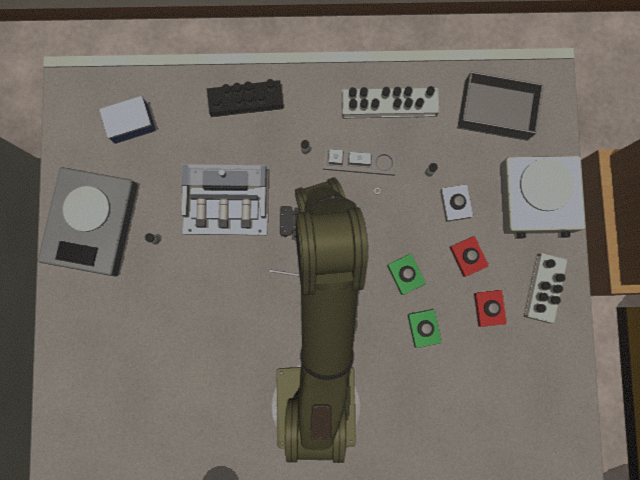

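```bash
python3 -m creep '[20,-35,0,0,0,0,20,-38,0,0,0,0,20,-38,0,0,0,0,25,-38,0,0,0,0,25,-38,0,0,0,0]' 50; python3 -m creep '[20,-30,0,0,0,0,10,-10,0,0,0,0,0,0,0,0,0,0]'; python3 -c "from h import *;delta([.6165,.2342,.11],-91.8)"
```

```text
clock: 54.55
tool_pos: [0.568, 0.1559, 0.1419]
eef_rot: [1.0, -0.024, -0.005, -0.003]
contact_force: [1.2, 0.5, -0.4]
opening: 0.572
clock: 54.8
tool_pos: [0.6041, 0.2159, 0.1411]
eef_rot: [1.0, -0.015, -0.003, -0.01]
contact_force: [-0.4, -0.5, 0.2]
opening: 0.563
t 54.8 tcp [604.1 215.9 141.1] jawyaw -91.7 shift mm [ 12.1 -18.   31.4] turn deg [-1.17  0.37  0.07] q7 -2.11 F [-0.4 -0.5  0.2] op 49.6
```

```bash
python3 -m creep '[6,-8,10,-1.1,0.4,0,5,-7,12,0,0,0,0,0,0,0,0,0]'; python3 -c "from h import *;delta([.6165,.2342,.076],-91.8)"
```

```text
clock: 55.05
tool_pos: [0.6141, 0.2359, 0.1171]
eef_rot: [1.0, -0.012, -0.001, -0.002]
contact_force: [1.1, -0.1, -0.3]
opening: 0.57
t 55.05 tcp [614.1 235.9 117.1] jawyaw -91.4 shift mm [ 2.6  1.8 41.1] turn deg [-0.18  0.13  0.37] q7 -2.14 F [ 1.1 -0.1 -0.3] op 50.2
```

```bash
python3 -m creep '[1,1.5,15,-0.2,0.1,0.4,0,0,15,0,0,0,0,0,8,0,0,0,0,0,0,0,0,0]'; python3 -c "from h import *;delta([.6165,.2342,.076],-91.8);c=snapshot('scene'); crop(c,370,250,120,90,6.5,'s42.png')"
```

```text
clock: 55.38
tool_pos: [0.6121, 0.2319, 0.0766]
eef_rot: [1.0, -0.017, -0.003, 0.001]
contact_force: [0.5, -0.0, -0.1]
opening: 0.566
t 55.38 tcp [612.1 231.9  76.6] jawyaw -91.9 shift mm [ 4.3 -2.4  0.5] turn deg [ 0.14  0.37 -0.09] q7 -2.15 F [ 0.5 -0.  -0.1] op 49.9
```

View pics/s42.png

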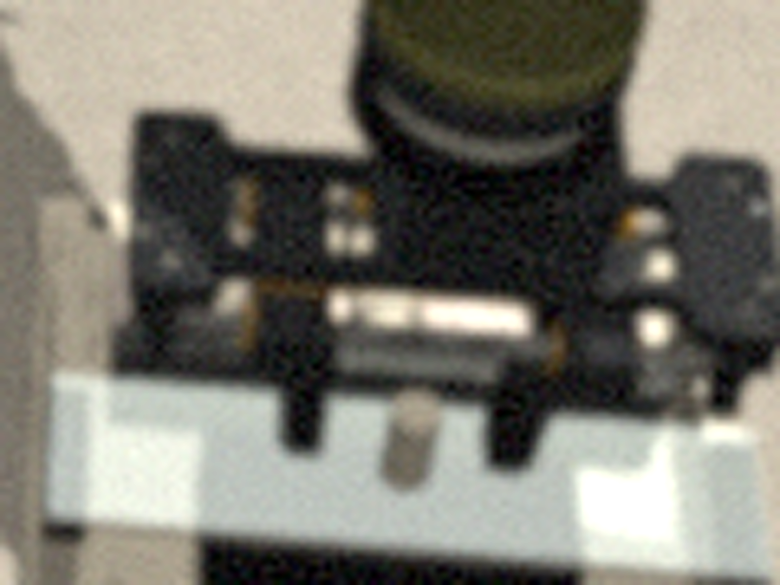

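```bash
python3 -m creep '[4,-2,0,0.1,0.4,0,1,-0.4,0,0,0,0,0,0,0,0,0,0]'; python3 -m creep '[0,0,0,0,0,0,0,0,0,0,0,0,0,0,0,0,0,0,0,0,0,0,0,0,0,0,0,0,0,0]' 0 15; python3 -m creep '[0,0,0,0,0,0,0,0,0,0,0,0,0,0,0,0,0,0]'; python3 -c "from h import *;delta([.55,.236,.076],-91.8)"
```

```text
clock: 55.68
tool_pos: [0.6188, 0.233, 0.0791]
eef_rot: [1.0, -0.018, 0.002, 0.0]
contact_force: [0.5, 0.4, -0.1]
opening: 0.569
clock: 56.1
tool_pos: [0.6203, 0.2333, 0.0816]
eef_rot: [1.0, -0.018, 0.004, -0.001]
contact_force: [0.2, -0.1, -0.6]
opening: 0.211
clock: 56.35
tool_pos: [0.6204, 0.2341, 0.0816]
eef_rot: [1.0, -0.017, 0.004, -0.001]
contact_force: [-0.2, 0.0, -0.1]
opening: 0.175
t 56.35 tcp [620.4 234.1  81.6] jawyaw -92.0 shift mm [-70.4   0.6   5.1] turn deg [-0.15 -0.43 -0.2 ] q7 -2.15 F [-0.2  0.  -0.1] op 15.4
```

Peg gripped. Pull shut.

```bash
python3 -m creep '[-12,0,2,0,0,0,-15,0,1,0,0,0,-15,0,0,0,0,0,-10,0,0,0,0,0,0,0,0,0,0,0]'; python3 -c "from h import *;delta([.55,.2365,.076],-91.8)"
```

```text
clock: 56.77
tool_pos: [0.5761, 0.2355, 0.0818]
eef_rot: [1.0, -0.019, 0.013, -0.003]
contact_force: [-1.3, 1.8, -0.3]
opening: 0.173
t 56.77 tcp [576.1 235.5  81.8] jawyaw -92.2 shift mm [-26.2   0.    5.1] turn deg [-0.38 -1.49 -0.38] q7 -2.2 F [-1.3  1.8 -0.3] op 15.3
```

```bash
python3 -m creep '[-8,0,1,-0.3,-1.4,-0.4,-8,0,0,0,0,0,-5,0,0,0,0,0,0,0,0,0,0,0]'; python3 -c "from h import *;delta([.55,.2365,.076],-91.8)";  python3 -m creep '[-4,0,0,0,-0.3,0,-4,0,0,0,0,0,0,0,0,0,0,0]'; python3 -c "from h import *;delta([.55,.2365,.076],-91.8)"
```

```text
clock: 57.1
tool_pos: [0.5578, 0.2361, 0.0816]
eef_rot: [1.0, -0.016, 0.003, -0.001]
contact_force: [-0.6, -0.2, 1.2]
opening: 0.171
t 57.1 tcp [557.8 236.1  81.6] jawyaw -91.8 shift mm [-7.9 -0.2  5.5] turn deg [-0.12 -0.28 -0.02] q7 -2.2 F [-0.6 -0.2  1.2] op 15.0
clock: 57.35
tool_pos: [0.5504, 0.2363, 0.0815]
eef_rot: [1.0, -0.016, 0.0, -0.001]
contact_force: [-0.6, 0.4, 0.7]
opening: 0.174
t 57.35 tcp [550.4 236.3  81.5] jawyaw -91.9 shift mm [-0.4 -0.2  5.5] turn deg [-0.15 -0.03 -0.07] q7 -2.21 F [-0.6  0.4  0.7] op 15.4
```

```bash
python3 -m creep '[-4,0,0,0,0,0,-3,0,0,0,0,0,0,0,0,0,0,0]'; python3 -c "from h import *;delta([.55,.2365,.076],-91.8)";  python3 -m creep '[-4,0,0,0,0,0,0,0,0,0,0,0]'; python3 -c "from h import *;delta([.55,.2365,.076],-91.8)"
```

```text
clock: 57.6
tool_pos: [0.5505, 0.2363, 0.0816]
eef_rot: [1.0, -0.017, 0.007, -0.003]
contact_force: [-1.1, 0.9, 4.0]
opening: 0.176
t 57.6 tcp [550.5 236.3  81.6] jawyaw -92.0 shift mm [-0.6 -0.1  5.6] turn deg [-0.34 -0.82 -0.2 ] q7 -2.21 F [-1.1  0.9  4. ] op 15.5
clock: 57.77
tool_pos: [0.5506, 0.2363, 0.0817]
eef_rot: [1.0, -0.018, 0.011, -0.004]
contact_force: [-1.9, 1.4, 0.3]
opening: 0.172
t 57.77 tcp [550.6 236.3  81.7] jawyaw -92.1 shift mm [-0.7 -0.1  5.7] turn deg [-0.45 -1.26 -0.28] q7 -2.22 F [-1.9  1.4  0.3] op 15.2
```

Shut against its end stop. Release carefully upward and look.

```bash
python3 -m creep '[0,0,0,-0.4,-1.2,-0.2,0,0,0,0,0,0,0,0,0,0,0,0,0,0,0,0,0,0]' 45; python3 -m creep '[0,0,-15,0,0,0,0,0,-30,0,0,0,0,0,-40,0,0,0,-10,30,-20,0,0,0,-15,38,0,0,0,0]'; python3 -m creep '[-15,38,0,0,0,0,-15,38,0,0,0,0,-10,38,0,0,0,0,0,38,0,0,0,0,0,38,0,0,0,0]'; python3 -m creep '[0,38,0,0,0,0,0,38,0,0,0,0,0,38,0,0,0,0,0,0,0,0,0,0]' 0; python3 - <<'E'
from h import *
delta([.5,-.4,.15])
s=snapshot('top');cv2.imwrite("pics/top43.png",s["color"][:,:,::-1]);crop(s,170,150,110,95,7,'t43.png'); crop(s,430,170,60,60,10,'t43b.png')
c=snapshot('scene'); crop(c,360,260,120,90,6.5,'s43.png')
E
```

```text
clock: 58.1
tool_pos: [0.5468, 0.236, 0.081]
eef_rot: [1.0, -0.016, -0.003, 0.001]
contact_force: [-0.4, -0.5, -0.2]
opening: 0.452
clock: 58.52
tool_pos: [0.5172, 0.177, 0.1877]
eef_rot: [1.0, -0.009, -0.005, -0.002]
contact_force: [1.0, -1.9, 0.5]
opening: 0.514
clock: 58.93
tool_pos: [0.4661, -0.0155, 0.1902]
eef_rot: [1.0, -0.004, -0.005, -0.003]
contact_force: [1.7, -0.8, 0.6]
opening: 0.513
clock: 59.27
tool_pos: [0.4594, -0.1431, 0.1898]
eef_rot: [1.0, -0.009, -0.007, -0.0]
contact_force: [-0.1, 0.4, -0.2]
opening: 0.232
t 59.27 tcp [ 459.4 -143.1  189.8] jawyaw -91.1 shift mm [ 45.9 256.1  39. ] turn deg [-0.04  0.78  0.  ] q7 -1.6 F [-0.1  0.4 -0.2] op 20.5
```

View pics/t43.png

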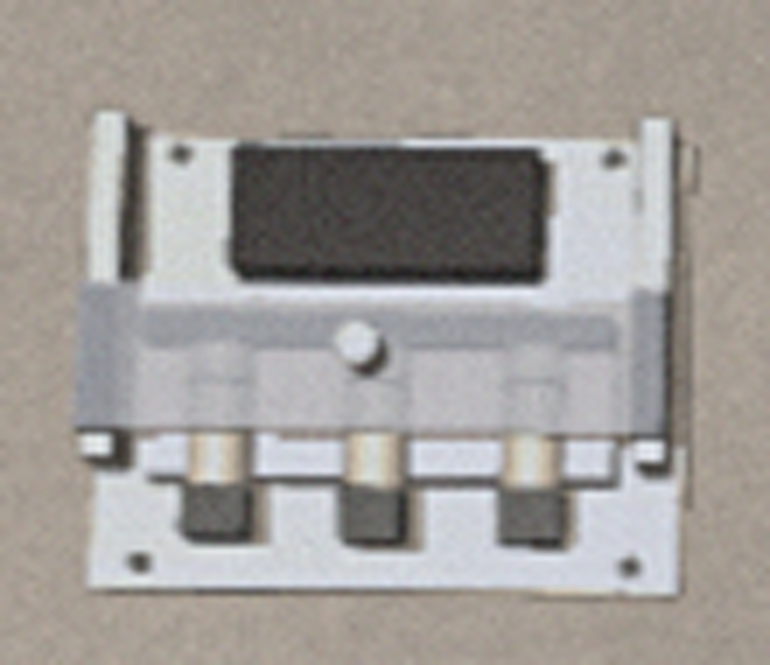

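View pics/top43.png

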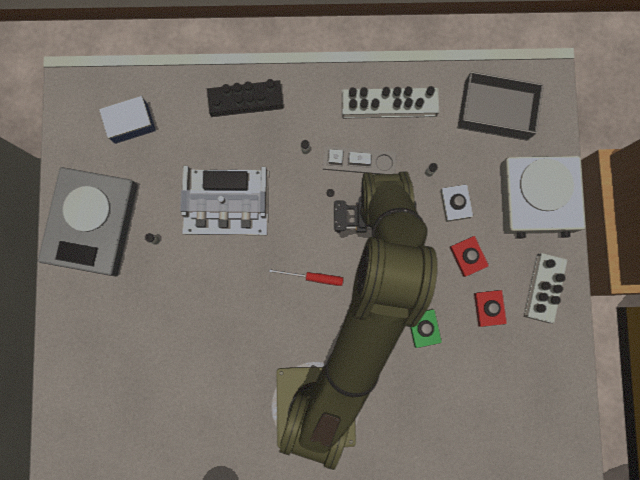

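View pics/t43b.png

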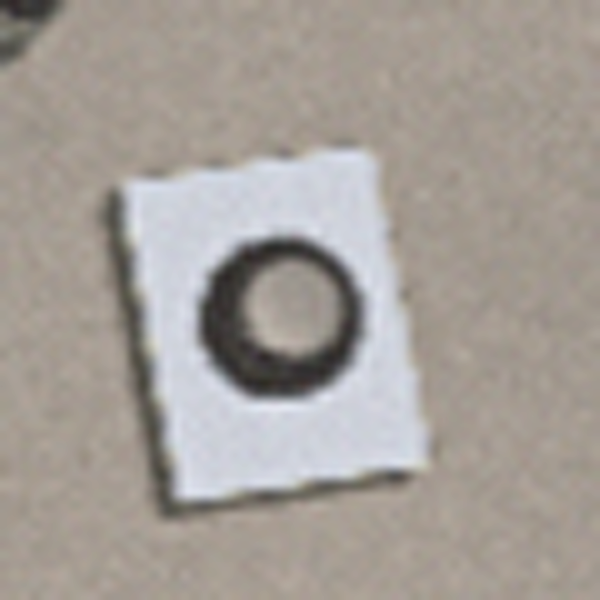

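```bash
python3 - <<'E'
from h import *
c=snapshot('scene'); crop(c,120,260,60,60,10,'s44.png')
E
```

```text
(no output)
```

View pics/s44.png

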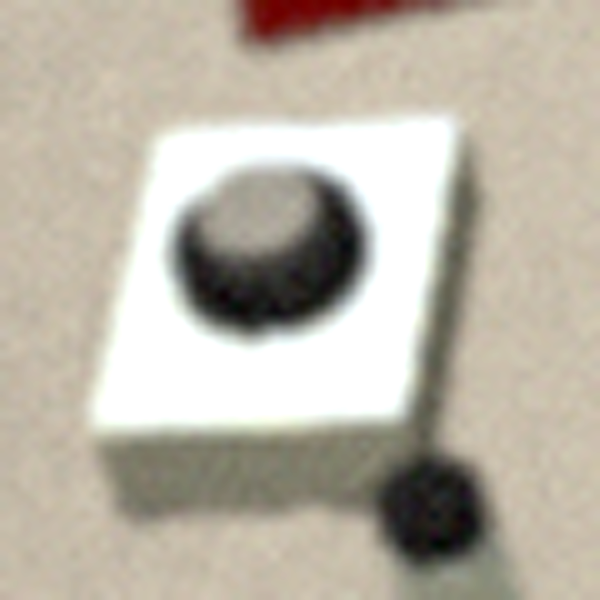

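```bash
python3 - <<'E'
from h import *
s=snapshot('top'); c=snapshot('scene')
Ps=[x["intrinsics"]@x["extrinsics"][:3] for x in (s,c)]
a=np.array([[430+294.5/10-.45],[170+307.5/10-.45]]);b=np.array([[120+260.5/10-.45],[260+210/10-.45]])
p=cv2.triangulatePoints(Ps[0],Ps[1],a,b); print((p[:3]/p[3]).ravel()*1000)
delta([.53,-.385,.15])
for q in [(.556,-.309),(.47,-.2)]: pass
print("vial near", (bp(s,(432.5,167),.068)*1000).round(1))
E
```

```text
[ 536.68485404 -394.14662047   51.43829769]
t 59.52 tcp [ 461.6 -131.7  190. ] jawyaw -90.1 shift mm [ 69.4 253.5  37.3] turn deg [-0.42  0.7   0.  ] q7 -1.6 F [-0.4  0.3 -0. ] op 0.9
vial near [ 625.  -324.3   68. ]
```

```bash
python3 -m creep '[12,38,0,-0.4,0.7,0,12,38,0,0,0,0,12,38,0,0,0,0,12,38,0,0,0,0,12,38,0,0,0,0]' 0; python3 -m creep '[6,20,10,0,0,0,0,8,20,0,0,0,0,0,20,0,0,0,0,0,0,0,0,0]'; python3 -c "from h import *;delta([.5375,-.3925,.07])"
```

```text
clock: 59.93
tool_pos: [0.5291, -0.3024, 0.1891]
eef_rot: [1.0, 0.02, -0.001, -0.006]
contact_force: [1.4, -0.2, -0.1]
opening: 0.004
clock: 60.27
tool_pos: [0.5433, -0.3345, 0.1376]
eef_rot: [1.0, 0.02, 0.002, -0.003]
contact_force: [-0.3, 0.1, -0.5]
opening: 0.005
t 60.27 tcp [ 543.3 -334.5  137.6] jawyaw -87.7 shift mm [-8.5 58.2 67.2] turn deg [-0.36 -0.28 -0.  ] q7 -1.27 F [-0.3  0.1 -0.5] op 0.4
```

```bash
python3 -m creep '[-4,28,10,0,0,0,-3,25,15,0,0,0,-1,4,15,0,0,0,0,0,0,0,0,0]'; python3 -c "from h import *;delta([.5375,-.3925,.07])"
```

```text
clock: 60.6
tool_pos: [0.544, -0.3813, 0.0973]
eef_rot: [1.0, 0.029, 0.003, -0.006]
contact_force: [-0.6, 0.1, -0.1]
opening: 0.008
t 60.6 tcp [ 544.  -381.3   97.3] jawyaw -86.7 shift mm [-7.3 11.1 27.1] turn deg [-0.68 -0.41 -0.  ] q7 -1.2 F [-0.6  0.1 -0.1] op 0.7
```

```bash
python3 -m creep '[-5,8,8,-0.6,-0.4,0,-2,3,8,0,0,0,0,0,6,0,0,0,0,0,0,0,0,0]'; python3 -c "from h import *;delta([.5375,-.3925,.06]);c=snapshot('scene'); crop(c,100,220,100,100,6,'s45.png')"
```

```text
clock: 60.93
tool_pos: [0.5403, -0.3861, 0.0753]
eef_rot: [0.999, 0.033, 0.001, -0.002]
contact_force: [-0.3, 0.6, 0.7]
opening: 0.004
t 60.93 tcp [ 540.3 -386.1   75.3] jawyaw -86.2 shift mm [-3.3  6.3 15.3] turn deg [-0.22 -0.09 -0.  ] q7 -1.2 F [-0.3  0.6  0.7] op 0.3
```

View pics/s45.png

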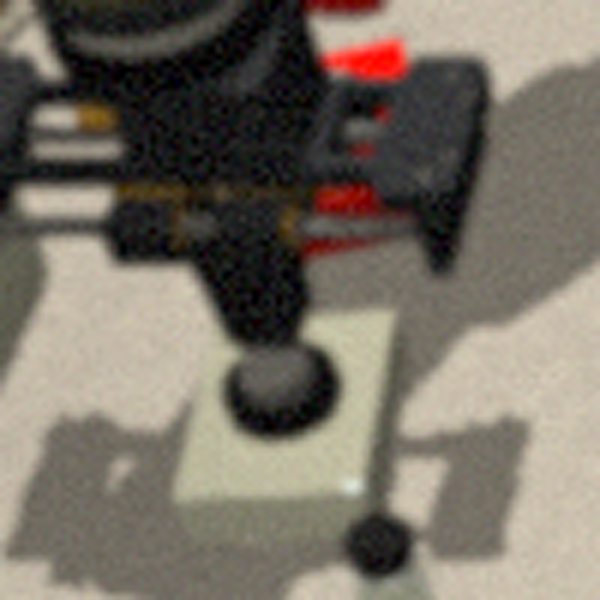

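Over the button; finish centring, then press.

```bash
python3 -m creep '[-3,6,5,0,0,0,0,0.5,4,0,0,0,0,0,0,0,0,0]'; python3 -c "from h import *;delta([.5375,-.3925,.045])"; python3 -m creep '[0,0,6,0,0,0,0,0,6,0,0,0,0,0,4,0,0,0,0,0,0,0,0,0]'; python3 -c "from h import *;delta([.5375,-.3925,.045])"
```

```text
clock: 61.23
tool_pos: [0.5394, -0.3922, 0.0675]
eef_rot: [0.999, 0.034, 0.002, -0.002]
contact_force: [-0.2, -0.2, 0.4]
opening: 0.008
t 61.23 tcp [ 539.4 -392.2   67.5] jawyaw -86.1 shift mm [-2.   0.3 22.5] turn deg [-0.18 -0.26 -0.  ] q7 -1.19 F [-0.2 -0.2  0.4] op 0.7
clock: 61.57
tool_pos: [0.54, -0.3931, 0.0506]
eef_rot: [0.999, 0.033, 0.003, -0.001]
contact_force: [0.3, 0.4, 1.4]
opening: 0.001
t 61.57 tcp [ 540.  -393.1   50.6] jawyaw -86.2 shift mm [-2.5 -0.7  5.6] turn deg [-0.1  -0.36 -0.  ] q7 -1.19 F [0.3 0.4 1.4] op 0.1
```

```bash
python3 -m creep '[0,0,4,0,0,0,0,0,3,0,0,0]'; python3 -m creep '[0,0,4,0,0,0,0,0,0,0,0,0]'; python3 -m creep '[0,0,4,0,0,0,0,0,0,0,0,0]'; python3 -m creep '[0,0,4,0,0,0,0,0,3,0,0,0]'
```

```text
clock: 61.73
tool_pos: [0.5404, -0.3933, 0.046]
eef_rot: [0.999, 0.033, 0.003, -0.001]
contact_force: [-7.9, 4.9, 33.4]
opening: 0.002
clock: 61.9
tool_pos: [0.5403, -0.3933, 0.0478]
eef_rot: [0.999, 0.033, 0.003, 0.0]
contact_force: [-1.8, 1.1, 3.4]
opening: 0.009
clock: 62.07
tool_pos: [0.5407, -0.3935, 0.0473]
eef_rot: [0.999, 0.033, 0.003, 0.001]
contact_force: [-1.1, 1.2, 3.8]
opening: 0.006
clock: 62.23
tool_pos: [0.5411, -0.3937, 0.0461]
eef_rot: [0.999, 0.032, 0.003, 0.002]
contact_force: [-7.3, 4.7, 27.2]
opening: 0.006
```

```bash
python3 -m creep '[0,0,-10,0,0,0,0,0,-25,0,0,0,0,0,-40,0,0,0,0,0,-40,0,0,0,-20,0,-20,0,0,0]'; python3 -m creep '[-38,0,0,0,0,0,-30,20,0,0,0,0,-25,20,0,0,0,0,0,0,0,0,0,0,0,0,0,0,0,0]'; python3 - <<'E'
from h import *
delta([.5,-.4,.15])
s=snapshot('top');cv2.imwrite("pics/top46.png",s["color"][:,:,::-1]);crop(s,170,150,110,95,7,'t46.png')
c=snapshot('scene');cv2.imwrite("pics/scene46.png",c["color"][:,:,::-1])
E
```

```text
clock: 62.65
tool_pos: [0.5218, -0.3905, 0.1816]
eef_rot: [0.999, 0.035, 0.002, -0.001]
contact_force: [1.9, -0.6, 0.7]
opening: 0.005
clock: 63.07
tool_pos: [0.4295, -0.4396, 0.1881]
eef_rot: [0.999, 0.036, 0.006, 0.003]
contact_force: [0.4, 0.4, -0.6]
opening: 0.0
t 63.07 tcp [ 429.5 -439.6  188.1] jawyaw -85.9 shift mm [ 72.7 -34.7  38.8] turn deg [ 0.31 -0.68  0.  ] q7 -1.02 F [ 0.4  0.4 -0.6] op 0.0
```

View pics/top46.png

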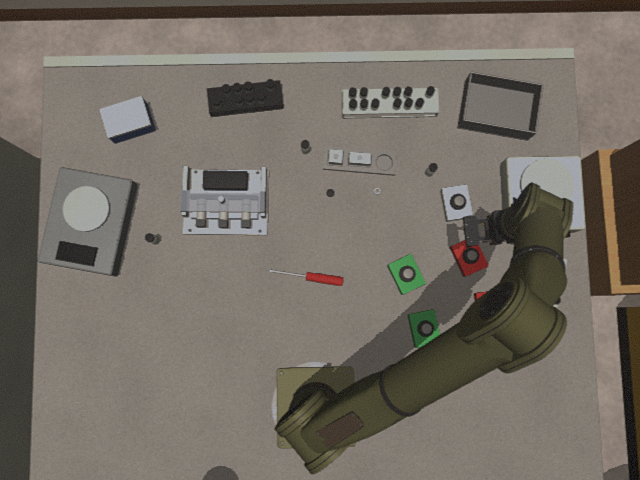

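View pics/t46.png

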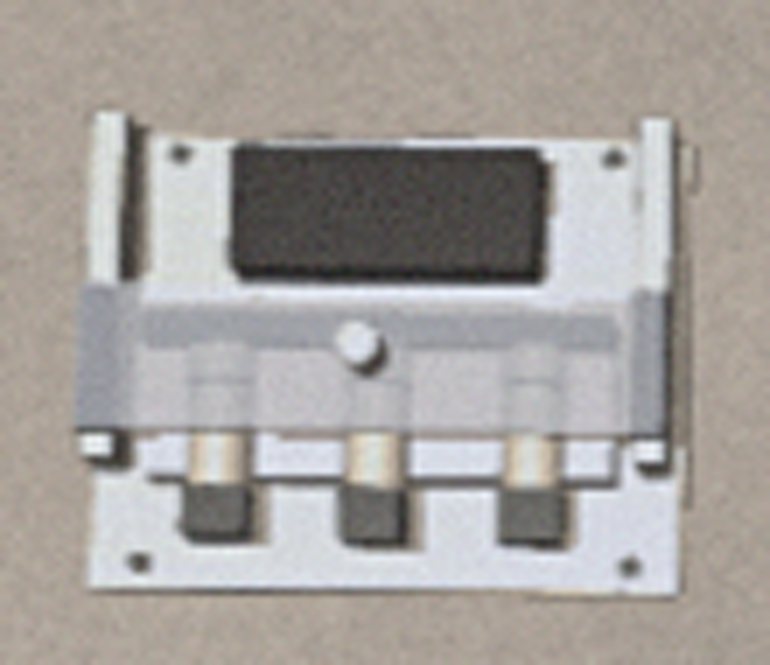

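View pics/scene46.png

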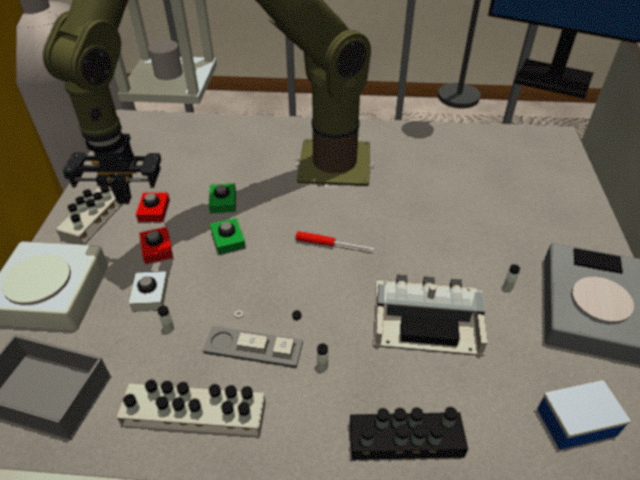

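```bash
python3 -c "from plant import *; print(get_state()['qd'].round(3)); print(finish_job())"
```

```text
[-0.026  0.009 -0.026 -0.006 -0.009 -0.001  0.002]
the job is handed in; nothing more can be done
None
```

The job is handed in at about 63 s of the 210 s allowed. No verdict was reported, so what follows rests on my own checks.

- **Cover opening:** I slid it open until it hit its end stop.
- **Barrels:** All three went into their own grooves, nose against the stop. While I was placing the standards, the middle barrel was knocked out and lay tilted on the front edge of the base plate. I gripped it again, levelled it (it was about 13° nose-up) and pushed it home.
- **Standards:** The slim and square standards were set in their own pockets. I saw no round standard in any picture, so I took it as absent.
- **Cover closing and button:** I slid the cover shut to its end stop. I then pressed the button on the white console box down to its hard stop, which read about 33 N, and let it go. The red and green boxes were left alone.

**Last checks:**
- With the cover still open, the nose and head edges of the three barrels lined up to within about 1 mm (1.5 mm at the rear edge) in the top picture.
- After the press, the overhead and scene pictures showed the cover shut, the heads level with each other, both standards in their pockets, and the vials, washer and cap standing where they started. The arm was clear of everything.
- I did not measure the button's return directly; it only looked up in the picture.

**Disagreement:** The cameras and the robot's own position readings differed by about 1–2 mm. I corrected for this when placing the parts.

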